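# Turn the gearbox cover over beneath the low bench rack

## Robot

A 6-joint arm with a two-finger parallel gripper is mounted at the origin on the work surface. World frame = base frame: x ahead of the robot, y to its left, z up, the work surface at z = 0. Lengths are in mm, angles in degrees, forces in N, time in s.
With the tool pointing down it reaches from about 300 to 850 mm from the base axis. Payload 4.2 kg.
Tool frame: the origin (TCP) lies midway between the tips of the shut fingers; the grasp point (between the pads) lies 19 mm behind it; y points along the fingers, z is the direction in which the jaws open and shut, and the axes are right-handed (so a half turn about y gives the same grasp; the last joint's range is limited). The gripper opens to 91 mm and grips with 3 to 60 N. Pads are 32 mm wide; open, the fingers measure 118 mm over their backs; the gripper's body (76 mm by 178 mm) begins 60 mm behind the grasp point.
Start: joints at [73.568, 18.312, 89.639, -0, 72.044, -1.146], TCP at [151.598, 554.672, 213.976] pointing down, gripper open.
Joint ranges: [-177.97, 177.97], [-48.28, 115.42], [12.27, 149.76], [-77.06, 257.06], [2.81, 150.46], [-146.56, 146.56]. Speed limits (degrees/s): [147.25, 147.25, 180, 180, 180, 180].

## Interface

Orientations are given as [roll, pitch, yaw] about the fixed x, y, z axes, in that order (R = Rz(yaw) Ry(pitch) Rx(roll)).
In Python, from workcell import env gives the robot as it stands.
- The arm moves only by the shell command python3 -m handwheel 'ROWS' [FORCE]. ROWS is JSON, a list of rows, each a list of 3 entries, a list of its own where there are three numbers: the opening, from 0 (shut) to 1 (fully open), then the shift along the tool's x, y, z in mm, then the turn, a rotation vector about the tool's x, y, z in degrees. A call has exactly 10 rows; each row shifts and turns the commanded pose from where the row before left it, along the tool's axes as they then stand; what a row does not reach is not made up. A row lasts 1/12 s, in which the tool goes at most 41.7 mm and 7.16 degrees, less where a joint would pass 70% of its speed; a pose out of reach is approached as far as the arm can. A call is refused whole if a number of a shift passes 41.7 or a number of a turn 7.16, either way. A call with a gripper value outside its range is refused whole. The fingers move at their own pace and stop on an object; FORCE is the grip in N (left out, the last holds). Time passes only in rows, so rows that do not move let the fingers close, or fill a call up. It gives the time, the measured TCP pose, the force and the opening at its end, in the units of the state.
- env.state(): the state, without advancing time (a new reading comes with each control period).
- env.grab_frame(name): name is "scene" or "side" or "wrist"; returns the picture (420x560x3 uint8, red, green, blue); there is no depth.
- env.camera_info(name): a dict with "fx", "fy", "cx", "cy" (pixels), "camera_from_world" (4x4, takes a point from world to camera coordinates); the wrist camera has in their place "mount" (4x4, takes a point from camera to tool coordinates, whose origin is the TCP and whose axes are the tool frame's). Camera axes: x right, y down, z forward; pixel columns grow to the right and rows downward; lengths in mm; the calibration is good to about 2 mm. The wrist camera is an equidistant fisheye: a pixel r from the principal point sees the ray r / f radians off the axis. A picture is of the moment at which its call begins: read the wrist's pose just before it. camera_info takes no time and is no camera call.
- env.job_done(): hands the job in, once; it reports no verdict.
Trained networks look in the newest picture that a camera, given by its name, has taken for a name from the list of things; names that differ only in an ending like _2 or _b are one class to them, and where a whole thing is asked for, a point or a joint stands for the part that bears it (a point fixed in the world has none). Each returns a list of dicts, best first, with "p" (0 to 1); they miss things now and then, are a little off and sometimes report something else, mostly with a low value. They report only what shows in the picture. A call takes as long as a camera call. They do not tell look-alikes from the thing itself.
- env.masks_of(camera, label): "region" (420x560 bool, what is visible of it) and "location" ([column, row] in pixels, amid what is visible of it).
The state is a dict: "time_s": time; "qpos": joint angles; "qvel": joint speeds; "effort": joint torques, N m; "ee_pos": TCP position; "ee_rot": TCP orientation; "force": force on the tool from outside, world axes, zero at the start; "torque": the same for the moment, N m; "gripper_width": finger opening in mm.
Only numpy, scipy, OpenCV 4.12 (cv2) and the standard library are available. Lean on these libraries where they do the work, as an engineer would, in place of code of your own. Each camera call takes 0.05 s, during which the arm holds its last target.

## Task

The loose gearbox cover under the low wire rack is lying open side up. Set the wooden block aside, turn the cover over under the rack (do not pull it out into the open) so that it sits flat on its flange with the open side down, and push it fully back square against the rack's rear stop rail. Then put the block back flat and lengthways in front of the cover's middle, with its end right up against the cover, so that the cover cannot creep out; leave everything else where it is.

Things in the scene. Friction and masses are not known exactly. Their poses are not given: they have to be found in the camera images.
- rack: Fixed low rack of dark steel, 470 mm wide (y), 235 deep (x). Origin: bench level, middle of its front edge, which faces the robot; +x points into it, +y left, +z up. The deck, a grid of thin bars, has its underside 205 mm and its top 217 mm above the bench. Front and rear are open between 16 mm posts at y = -235 and 235 mm. In front of it the bench is clear to 280 mm either side of the robot's middle line.
- rail (a point): Middle of the lower front edge of the stop rail, a bar 30 mm high lying on the bench right across the rack's rear, 190 mm behind the rack's front edge and parallel to it.
- cover: Loose cast aluminium cover, 0.3 to 0.54 kg: open box 70 (its x) by 150 mm (y), 34 high, walls and base 4 thick, outward flange round the open rim 90 by 170 mm. Origin: middle of the base's outer face; +z towards the open side. Starts on its base (z up), long side across the rack within 0.1 rad, near flange edge 20 to 60 mm in front of the rack, the rest beneath. Turned over, z points down and the origin is 34 mm up.
- flange (a point): Middle of the underside of the cover's near long flange edge (at -45, 0, 28 mm in the cover's frame). The flange, 6 mm thick, overhangs the box wall by 10 mm with 28 mm free below it. Raised here, the cover pivots on its far long edge; at about 70 degrees it rests by itself on its far side; past about 115 degrees it falls onto its flange, one cover's depth farther in, short of the rail.
- block: Loose plain wooden block, 90 (its x) by 60 (y) by 45 mm high, 0.12 to 0.24 kg. Origin: centre of its underside, z up. Starts lengthways (x into the rack) in front of the cover, its end about 8 to 15 mm from the near flange edge. When put back its end must be at the cover's new near flange edge, so about half of it is then under the rack.
Not all that is in view belongs to the job. Of the things that look like the cover, take the one that is farthest from the robot's base at the start. Several things look just like the block: the one meant starts nearest to the robot's base.

How it is judged:
By the outcome, as a careful person would: the job done as asked, in the order asked, and still so for the second after the job is handed in, with the robot touching nothing.
It also fails if it takes over 72 s, if anything falls off the work surface, if the arm or the gripper's body presses on something with over 40 N, if the wrist force passes 120 N, or if a joint passes its speed limit or range.

## Working session

There is one attempt and no reset: what is moved stays moved. The work goes in short steps, Python scripts to look and compute and a shell command to move; the robot and the scene stay as the last step left them, time stands still between calls to the robot, and variables do not carry over. Pictures are saved under pics/ and viewed, and the job is handed in when it is done.

```bash
ls; mkdir -p pics; python3 - <<'E'
from workcell import env
import cv2,json
s=env.state();print({k:s[k] for k in s})
for n in ["scene","side","wrist"]:
    im=env.grab_frame(n);cv2.imwrite(f"pics/{n}0.png",im[:,:,::-1])
    print(n,env.camera_info(n))
E
```

```text
pics
{'time_s': 0.0, 'qpos': array([ 7.35659133e+01,  1.83506576e+01,  8.97074853e+01,  1.17917318e-04,
        7.20451649e+01, -1.14560037e+00]), 'qvel': array([-0.10857568, -0.04144141,  0.07595689, -0.02094848,  0.01443326,
       -0.036448  ]), 'effort': array([-1.30983532e-03, -4.12462521e+01, -2.31973922e+01,  7.27866800e-02,
        4.56748833e-02, -1.23297837e-04]), 'ee_pos': array([151.46267796, 554.1489338 , 213.12284819]), 'ee_rot': array([-9.01032849e+01,  2.17753591e-03, -1.52885248e+01]), 'force': array([ 0.26550447,  0.43873961, -0.59806162]), 'torque': array([-0.02810498, -0.0053345 ,  0.02182216]), 'gripper_width': 90.78850488887508}
scene {'fx': 543.1953153728828, 'fy': 543.1953153728828, 'cx': 273.9557371985923, 'cy': 213.04624517501938, 'camera_from_world': array([[-9.91600589e-01, -1.29332855e-01, -1.13313797e-03,
         6.05640051e+02],
       [-1.09283504e-01,  8.42502911e-01, -5.27490247e-01,
         3.58303961e+01],
       [ 6.91764914e-02, -5.22935806e-01, -8.49560331e-01,
         1.27939734e+03],
       [ 0.00000000e+00,  0.00000000e+00,  0.00000000e+00
[... 259 characters left out ...]
608e-01,  6.91262438e-01, -7.04711126e-01,
         1.02207022e+02],
       [ 1.36273143e-01, -6.91602368e-01, -7.09306559e-01,
         1.06446539e+03],
       [ 0.00000000e+00,  0.00000000e+00,  0.00000000e+00,
         1.00000000e+00]])}
wrist {'fx': 325.19226210127806, 'fy': 325.19226210127806, 'cx': 277.4576688032544, 'cy': 204.7103327424469, 'mount': array([[ 8.28494030e-04,  9.69234005e-01,  2.46139710e-01,
        -6.86456171e+01],
       [ 8.52716673e-05, -2.46139862e-01,  9.69234317e-01,
        -1.70937248e+02],
       [ 9.99999653e-01, -7.82016102e-04, -2.86573606e-04,
         1.19828547e+00],
       [ 0.00000000e+00,  0.00000000e+00,  0.00000000e+00,
         1.00000000e+00]])}
```

View pics/scene0.png

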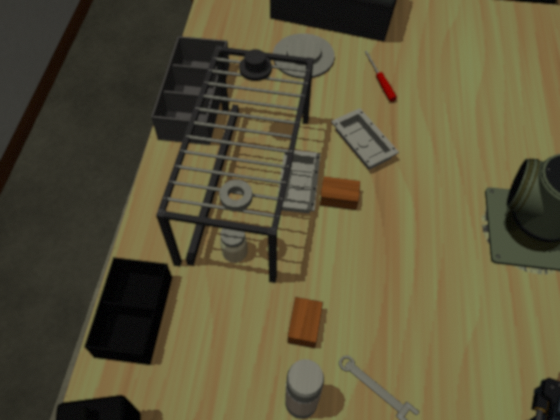

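View pics/side0.png

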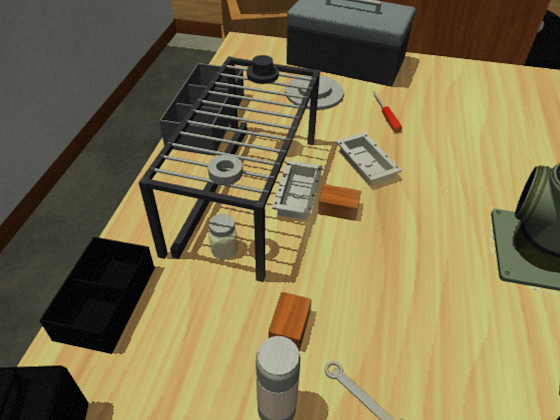

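View pics/wrist0.png

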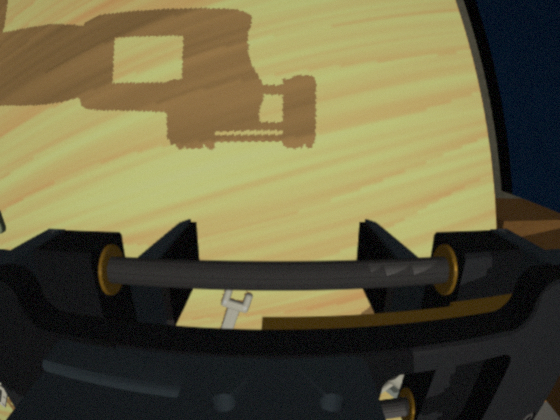

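The scene picture shows the rack in the middle, with the target cover at about (300,180) and the block at (340,190). A look-alike cover lies in the open at (365,140) and a look-alike block at (306,320). A jar stands under the rack at (232,240), and a ring and a black knob lie on the deck.

```bash
cat > h.py <<'E'
from workcell import env
import numpy as np,cv2
from scipy.spatial.transform import Rotation as Rn
def cam(n):
    i=env.camera_info(n);K=np.array([[i['fx'],0,i['cx']],[0,i['fy'],i['cy']],[0,0,1]]);return K,i['camera_from_world']
def proj(n,P):
    K,T=cam(n);P=np.atleast_2d(P);c=P@T[:3,:3].T+T[:3,3];u=c@K.T;return u[:,:2]/u[:,2:]
def ray(n,uv):
    K,T=cam(n);d=np.linalg.inv(K)@np.array([uv[0],uv[1],1.]);R=T[:3,:3];return -R.T@T[:3,3],R.T@d
def plane(n,uv,z):
    o,d=ray(n,uv);return o+d*(z-o[2])/d[2]
def tri(ua,ub,a="scene",b="side"):
    o1,d1=ray(a,ua);o2,d2=ray(b,ub);d1=d1/np.linalg.norm(d1);d2=d2/np.linalg.norm(d2)
    A=np.c_[d1,-d2];t=np.linalg.lstsq(A,o2-o1,rcond=None)[0];p,q=o1+t[0]*d1,o2+t[1]*d2
    return (p+q)/2,np.linalg.norm(p-q)
def pose():
    s=env.state();return s['ee_pos'],Rn.from_euler('xyz',s['ee_rot'],degrees=True)
E
python3 - <<'E'
from h import *
for n in ["scene","side"]:
    K,T=cam(n);print(n,"C",(-T[:3,:3].T@T[:3,3]).round())
    im=env.grab_frame(n).copy()
    for lab,c in [("cover",(255,0,0)),("block",(0,255,0)),("rack",(0,0,255)),("rail",(255,0,255))]:
        try:
            for m in env.masks_of(n,lab):
                print(n,lab,round(m['p'],2),np.round(m['location']),m['region'].sum())
                cs,_=cv2.findContours(m['region'].astype(np.uint8),0,1)
                big=max(cs,key=cv2.contourArea);print("   ",cv2.minAreaRect(big))
                if m['p']>.3: cv2.drawContours(im,cs,-1,c,1)
        except Exception as e: print(lab,e)
    crop=im[20:300,140:420];cv2.imwrite(f"pics/{n}1.png",cv2.resize(crop[:,:,::-1],None,fx=2.1,fy=2.1,interpolation=2))
E
```

```text
scene C [ 516.  717. 1107.]
scene cover 0.83 [299. 183.] 1873
    ((300.7231140136719, 182.21539306640625), (31.50482177734375, 62.26543426513672), 7.125016689300537)
scene cover 0.56 [364. 139.] 2026
    ((363.32989501953125, 137.75772094726562), (65.70487976074219, 34.87308120727539), 50.52754211425781)
scene block 0.89 [341. 193.] 1186
    ((338.94000244140625, 193.41998291015625), (39.59798049926758, 31.39554214477539), 8.13010311126709)
scene block 0.83 [303. 323.] 1381
    ((304.04052734375, 322.7567443847656), (29.591819763183594, 48.16890335083008), 9.462322235107422)
scene rack 0.93 [224. 160.] 8784
    ((233.3357696533203, 160.1080322265625), (129.28009033203125, 230.99948120117188), 11.66491985321045)
scene rail 0.61 [223. 160.] 8522
    ((233.6807861328125, 159.7034912109375), (129.3981475830078, 230.18026733398438), 11.51383113861084)
side C [436. 787. 818.]
side cover 0.9 [298. 188.] 2091
    ((296.4595642089844, 188.93048095703125), (39.29372787475586, 58.82685852050781), 14.826481819152832)
side cover 0.59 [367. 160.] 1847
    ((366.1581726074219, 157.0463104248047), (64.6061782836914, 33.405296325683594), 47.290611267089844)
side block 0.84 [290. 316.] 1549
    ((289.3018798828125, 318.9433898925781), (34.88957977294922, 51.098121643066406), 15.945395469665527)
side block 0.63 [338. 204.] 1170
    ((338.20269775390625, 201.78379821777344), (40.11335372924805, 30.413814544677734), 9.462321281433105)
side rack 0.73 [232. 151.] 9991
    ((226.70599365234375, 158.6956329345703), (150.67991638183594, 229.2391815185547), 20.05023956298828)
side rail 0.97 [231. 154.] 9055
    ((226.5023956298828, 159.2177734375), (149.19967651367188, 229.74867248535156), 19.813793182373047)
```

View pics/scene1.png

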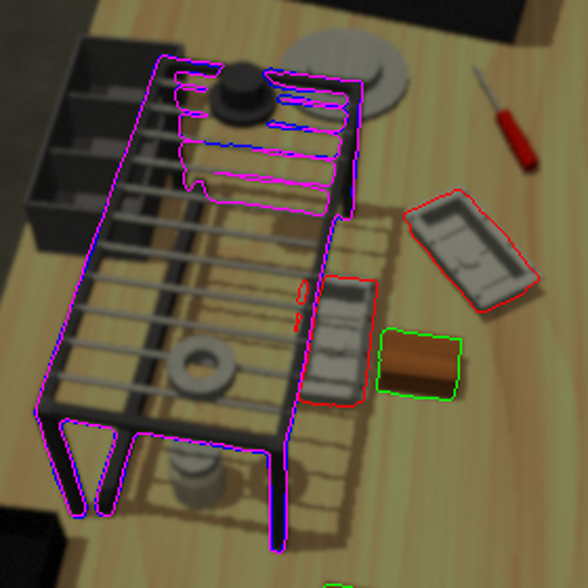

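View pics/side1.png

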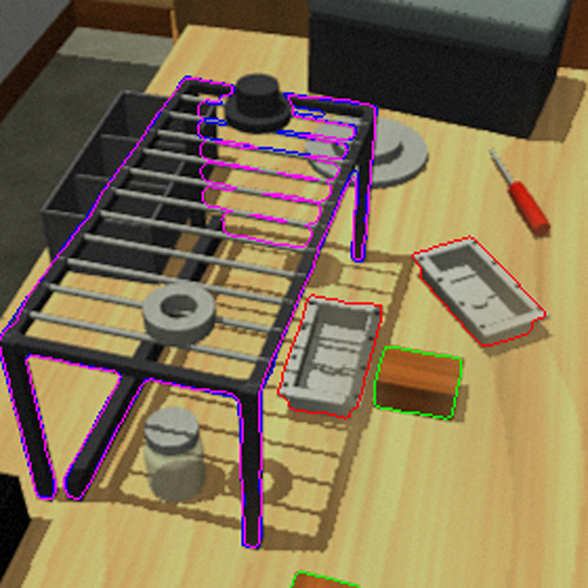

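```bash
cat > fit.py <<'E'
from h import *
from scipy.optimize import minimize
def box(x0,x1,y0,y1,z0,z1): return np.array([[x,y,z] for x in(x0,x1) for y in(y0,y1) for z in(z0,z1)],float)
def hullmask(n,P,S=4):
    uv=proj(n,P); m=np.zeros((420*S,560*S),np.uint8)
    cv2.fillConvexPoly(m,cv2.convexHull(np.round((uv+.5)*S*16-8*1).astype(np.int32)),1,shift=4); return m
def place(P,p,flip=False):
    c,s=np.cos(p[2]),np.sin(p[2]);R=np.array([[c,-s,0],[s,c,0],[0,0,1]])
    return P@R.T+[p[0],p[1],0]
def fit(parts,masks,p0,ignore={}):
    S=3
    M={n:cv2.resize(m.astype(np.uint8)*255,None,fx=S,fy=S,interpolation=1)>127 for n,m in masks.items()}
    I={n:cv2.resize(m.astype(np.uint8),None,fx=S,fy=S,interpolation=0)>0 for n,m in ignore.items()}
    def cost(q):
        p=[q[0]*10,q[1]*10,q[2]*.1];t=0
        for n in M:
            r=np.zeros_like(M[n])
            for P in parts: r|=hullmask(n,place(P,p),S)>0
            x=r^M[n]
            if n in I: x&=~I[n]
            t+=x.sum()/M[n].sum()
        return t
    b=None
    for d in ((1,1,1),(-1,1,-1),(1,-1,1)):
        q0=np.array([p0[0]/10,p0[1]/10,p0[2]/.1])
        sim=np.array([q0]+[q0+np.eye(3)[i]*d[i]*(1. if i<2 else .8) for i in range(3)])
        r=minimize(cost,q0,method='Nelder-Mead',options=dict(initial_simplex=sim,xatol=.005,fatol=1e-5,maxiter=200))
        if b is None or r.fun<b.fun:b=r
    return np.array([b.x[0]*10,b.x[1]*10,b.x[2]*.1]),b.fun
BLOCK=[box(-45,45,-30,30,0,45)]
COVER=[box(-35,35,-75,75,0,34),box(-45,45,-85,85,28,34)]
COVERD=[box(-35,35,-75,75,0,34),box(-45,45,-85,85,0,6)]
def rackmodel(): 
    P=[box(0,235,-243,243,205,217)]
    return P
E
python3 - <<'E'
from fit import *
sc=[np.array(a)/2.1+[140,20] for a in [(162,56),(362,82),(285,448),(38,408)]]
sd=[np.array(a)/2.1+[140,20] for a in [(186,77),(376,105),(260,388),(2,335)]]
for a,b in zip(sc,sd):
    print(tri(a,b),plane("scene",a,217).round(1),plane("side",b,217).round(1))
print("post base",tri(np.array([278,550])/2.1+[140,20],np.array([251,546])/2.1+[140,20]))
b={}; c={};r={}
for n in ["scene","side"]:
    env.grab_frame(n)
    b[n]=max(env.masks_of(n,"block"),key=lambda m:-abs(m['location'][1]-200))['region']
    c[n]=max(env.masks_of(n,"cover"),key=lambda m:-m['location'][0])['region']
    r[n]=[m for m in env.masks_of(n,"rack")][0]['region']
np.savez("m0.npz",**{f"b_{n}":b[n] for n in b},**{f"c_{n}":c[n] for n in c},**{f"r_{n}":r[n] for n in r})
p0=plane("scene",(341,193),22)
for ns in (["scene","side"],["scene"],["side"]):
    print("block",ns,fit(BLOCK,{n:b[n] for n in ns},[p0[0],p0[1],0]))
    q0=plane("scene",(299,183),30)
    print("cover",ns,fit(COVER,{n:c[n] for n in ns},[q0[0]+5,q0[1],0],ignore=r))
E
```

```text
(array([ 780.338485  , -264.72763276,  226.25658045]), np.float64(0.6930663903577177)) [ 782.8 -275.3  217. ] [ 786.  -280.9  217. ]
(array([ 553.372028  , -249.32611988,  228.91145252]), np.float64(0.4585194000080332)) [ 554.1 -262.3  217. ] [ 555.5 -270.4  217. ]
(array([577.02461124, 220.77574415, 230.4550727 ]), np.float64(2.902205555545523)) [579.3 213.8 217. ] [579. 207. 217.]
(array([803.84568552, 209.66378567, 232.23287585]), np.float64(0.9805986732832734)) [809.2 201.1 217. ] [813.  194.3 217. ]
post base (array([585.62670306, 221.52740977,  13.65009167]), np.float64(0.5910698173401501))
block ['scene', 'side'] (array([ 4.57075221e+02, -2.64992387e+01, -2.22196258e-02]), np.float64(0.16053806355690886))
cover ['scene', 'side'] (array([ 5.58522760e+02, -4.88882760e+01,  1.51529195e-03]), np.float64(0.11613946181035334))
block ['scene'] (array([ 4.56572407e+02, -2.47772414e+01, -2.62570960e-02]), np.float64(0.0620616773945624))
cover ['scene'] (array([ 5.57797285e+02, -4.74085783e+01, -1.75801913e-03]), np.float64(0.04321441706509746))
block ['side'] (array([ 4.57557527e+02, -
[... 332 characters left out ...]
 callback, bounds=bounds,
                               **options)
    fxc = func(xc)
    fx = function(np.copy(x), *(wrapper_args + args))
  File "fit.py", line 18, in cost
    for P in parts: r|=hullmask(n,place(P,p),S)>0
                       ~~~~~~~~^^^^^^^^^^^^^^^^
  File "fit.py", line 5, in hullmask
    uv=proj(n,P); m=np.zeros((420*S,560*S),np.uint8)
  File "h.py", line 7, in proj
    K,T=cam(n);P=np.atleast_2d(P);c=P@T[:3,:3].T+T[:3,3];u=c@K.T;return u[:,:2]/u[:,2:]
        ~~~^^^
  File "h.py", line 5, in cam
    i=env.camera_info(n);K=np.array([[i['fx'],0,i['cx']],[0,i['fy'],i['cy']],[0,0,1]]);return K,i['camera_from_world']
ValueError: time passes only in moves, steps and waits
```

```bash
python3 -m handwheel '[[1,[0,-38,0],[0,-5.1,0]],[1,[0,-38,0],[0,-5.1,0]],[1,[0,-38,0],[0,-5.1,0]],[1,[23,0,-32],[0,0,0]],[1,[23,0,-32],[0,0,0]],[1,[23,0,-32],[0,0,0]],[1,[23,0,-32],[0,0,0]],[1,[23,0,-32],[0,0,0]],[1,[23,0,-32],[0,0,0]],[1,[23,0,-32],[0,0,0]]]'; python3 -m handwheel '[[1,[23,0,-32],[0,0,0]],[1,[23,0,-32],[0,0,0]],[1,[23,0,-32],[0,0,0]],[1,[23,0,-32],[0,0,0]],[1,[23,0,-32],[0,0,0]],[1,[23,0,-32],[0,0,0]],[1,[23,0,-32],[0,0,0]],[1,[23,0,-32],[0,0,0]],[1,[23,0,-32],[0,0,0]],[1,[0,0,0],[0,0,0]]]'
```

```text
time_s: 1.88
ee_pos: [313.3, 329.0, 328.2]
ee_rot: [-90.0, -0.0, 0.0]
force: [0.7, 0.2, -0.4]
gripper_width: 91.4
time_s: 2.72
ee_pos: [523.0, 37.4, 327.1]
ee_rot: [-90.2, -0.1, -0.3]
force: [-0.4, -0.2, 0.4]
gripper_width: 91.4
```

```bash
cat >> h.py <<'E'
_ci={}
_ce=env.camera_info
def _c(n):
    if n not in _ci:_ci[n]=_ce(n)
    return _ci[n]
def cam(n):
    i=_c(n);K=np.array([[i['fx'],0,i['cx']],[0,i['fy'],i['cy']],[0,0,1]]);return K,i['camera_from_world']
def wgrab():
    p,R=pose();im=env.grab_frame("wrist");T=np.eye(4);T[:3,:3]=R.as_matrix();T[:3,3]=p
    return im,T
def wT(T): return T@np.array(_c("wrist")["mount"])   # camera->world
def wproj(T,P):
    i=_c("wrist");C=np.linalg.inv(wT(T));P=np.atleast_2d(P);c=P@C[:3,:3].T+C[:3,3]
    rr=np.hypot(c[:,0],c[:,1]);th=np.arctan2(rr,c[:,2]);k=i['fx']*th/np.maximum(rr,1e-9)
    return np.c_[i['cx']+k*c[:,0],i['cy']+k*c[:,1]]
def wplane(T,uv,z):
    i=_c("wrist");d=np.array([uv[0]-i['cx'],uv[1]-i['cy']]);r=np.hypot(*d);th=r/i['fx']
    v=np.r_[np.sin(th)*d/max(r,1e-9),np.cos(th)];C=wT(T);w=C[:3,:3]@v;o=C[:3,3];return o+w*(z-o[2])/w[2]
E
python3 - <<'E'
from h import *
im,T=wgrab();np.save("T1.npy",T);cv2.imwrite("pics/w1.png",im[:,:,::-1])
E
python3 -m handwheel '[[1,[5,0,-25],[0,0,0]],[1,[5,0,-25],[0,0,0]],[1,[5,0,-25],[0,0,0]],[1,[5,0,-25],[0,0,0]],[1,[5,0,-15],[0,0,0]],[1,[5,0,0],[0,0,0]],[1,[0,0,0],[0,0,0]],[1,[0,0,0],[0,0,0]],[1,[0,0,0],[0,0,0]],[1,[0,0,0],[0,0,0]]]'
python3 - <<'E'
from h import *
im,T=wgrab();np.save("T2.npy",T);cv2.imwrite("pics/w2.png",im[:,:,::-1])
E
```

```text
time_s: 3.6
ee_pos: [549.4, -71.0, 328.1]
ee_rot: [-90.0, -0.0, 0.1]
force: [-0.2, -0.1, 0.4]
gripper_width: 91.1
```

View pics/w1.png

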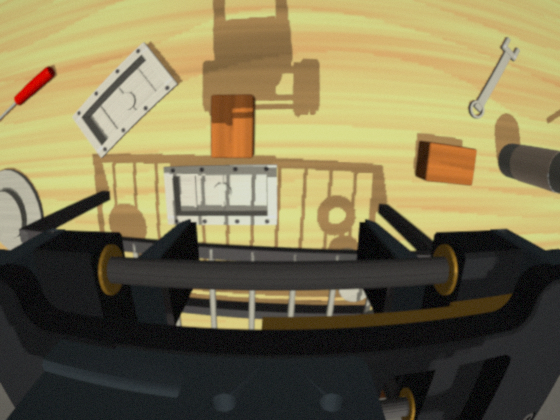

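View pics/w2.png

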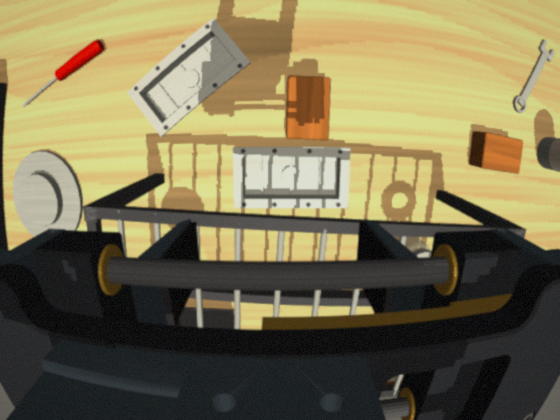

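```bash
cat > fit2.py <<'E'
from fit import *
def dense(P):
    lo,hi=P.min(0),P.max(0);C=box(lo[0],hi[0],lo[1],hi[1],lo[2],hi[2]);out=[]
    for i in range(8):
        for j in range(i):
            if (abs(C[i]-C[j])>1e-6).sum()==1:
                for t in np.linspace(0,1,9): out.append(C[i]*t+C[j]*(1-t))
    return np.array(out)
def wfit(parts,views,p0,free_z=False):
    """views: list of (T,mask,valid)"""
    S=3;parts=[dense(P) for P in parts]
    V=[(T,cv2.resize(m.astype(np.uint8)*255,None,fx=S,fy=S,interpolation=1)>127,None if v is None else cv2.resize(v.astype(np.uint8),None,fx=S,fy=S,interpolation=0)>0) for T,m,v in views]
    def cost(q):
        p=[q[0]*10,q[1]*10,q[2]*.1];t=0
        for T,M,v in V:
            r=np.zeros(M.shape,np.uint8)
            for P in parts:
                uv=wproj(T,place(P,p)+([0,0,q[3]*10] if free_z else 0))
                cv2.fillConvexPoly(r,cv2.convexHull(np.round((uv+.5)*S*16-8).astype(np.int32)),1,shift=4)
            x=(r>0)^M
            if v is not None:x&=v
            t+=x.sum()/M.sum()
        return t
    b=None
    n=4 if free_z else 3
    for d in ((1,1,1,1),(-1,1,-1,-1),(1,-1,1,1)):
        q0=np.array([p0[0]/10,p0[1]/10,p0[2]/.1]+([0] if free_z else []))
        sim=np.array([q0]+[q0+np.eye(n)[i]*d[i]*(1. if i!=2 else .8) for i in range(n)])
        r=minimize(cost,q0,method='Nelder-Mead',options=dict(initial_simplex=sim,xatol=.005,fatol=1e-5,maxiter=300))
        if b is None or r.fun<b.fun:b=r
    return b.x*np.array([10,10,.1,10][:n]),b.fun
E
python3 - <<'E'
from fit2 import *
im,T=wgrab()
out=im.copy();res={}
for lab in ["cover","block"]:
    for m in env.masks_of("wrist",lab):
        print(lab,round(m['p'],2),m['location'],m['region'].sum())
        cs,_=cv2.findContours(m['region'].astype(np.uint8),0,1);cv2.drawContours(out,cs,-1,(255,0,0),1)
        res.setdefault(lab,[]).append(m)
b=min(res["block"],key=lambda m:abs(m['location'][0]-308)+abs(m['location'][1]-105))['region']
c=min(res["cover"],key=lambda m:abs(m['location'][0]-292)+abs(m['location'][1]-178))['region']
np.savez("mw2.npz",b=b,c=c,T=T)
fb=wfit(BLOCK,[(T,b,None)],[457,-28,0]);fc=wfit(COVER,[(T,c,None)],[558,-48,0])
print(fb,fc)
# other objects approximate
for lab in res:
    for m in res[lab]: print(lab,wplane(T,m['location'],30).round())
# rack front-top corners / rail etc
cv2.imwrite("pics/w2m.png",cv2.resize(out[60:340,80:540][:,:,::-1],None,fx=1.7,fy=1.7,interpolation=2))
E
```

```text
cover 0.79 [289.5, 179.8] 7146
cover 0.56 [186.0, 75.2] 6773
block 0.72 [309.2, 106.5] 2794
block 0.7 [493.5, 153.0] 1815
(array([ 4.56827723e+02, -2.70975316e+01, -2.81940838e-02]), np.float64(0.028319147243656032)) (array([ 5.58774487e+02, -4.96374397e+01, -6.56263289e-03]), np.float64(0.01781993469133883))
cover [563. -53.  30.]
cover [ 406. -204.   30.]
block [456. -25.  30.]
block [510. 295.  30.]
```

View pics/w2m.png

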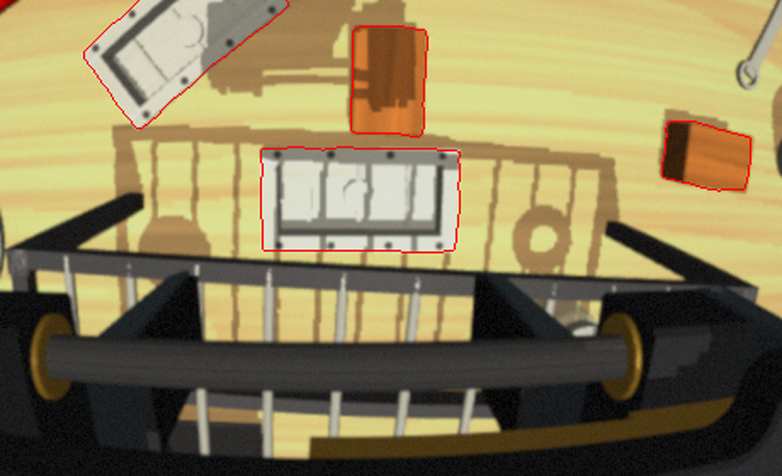

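```bash
python3 - <<'E'
from fit2 import *
T2=np.load("mw2.npz")["T"];T1=np.load("T1.npy")
for nm,uv,z in [("Lfoot",(163,178),0),("Rfoot",(438,194),0),("Ldeck",(85,207),217),("Rdeck",(525,229),217)]:
    print(nm,wplane(T2,uv,z).round(1))
# candidate rack
def rk(p):
    return [place(dense(P),p) for P in [box(0,235,-243,243,205,217),box(0,16,-243,-227,0,205),box(0,16,227,243,0,205),box(219,235,-243,-227,0,205),box(219,235,227,243,0,205),box(190,206,-235,235,0,30)]]
p=[567,-28,-0.0515]
im1=cv2.imread("pics/w1.png");im2=cv2.imread("pics/w2.png")
sc=cv2.imread("pics/scene0.png");sd=cv2.imread("pics/side0.png")
for P in rk(p):
    for im,f in [(im2,lambda P:wproj(T2,P)),(sc,lambda P:proj("scene",P)),(sd,lambda P:proj("side",P))]:
        for u in f(P): cv2.circle(im,tuple(int(round(v)) for v in u),0,(0,255,255),-1)
cv2.imwrite("pics/o_w2.png",cv2.resize(im2,None,fx=1.4,fy=1.4,interpolation=2));
cv2.imwrite("pics/o_sc.png",cv2.resize(sc[20:300,140:420],None,fx=2.1,fy=2.1,interpolation=2));cv2.imwrite("pics/o_sd.png",cv2.resize(sd[20:300,120:400],None,fx=2.1,fy=2.1,interpolation=2))
E
```

```text
Lfoot [ 563.4 -255.6    0. ]
Rfoot [588.8 204.6   0. ]
Ldeck [ 555.3 -266.2  217. ]
Rdeck [581.4 214.6 217. ]
```

View pics/o_w2.png

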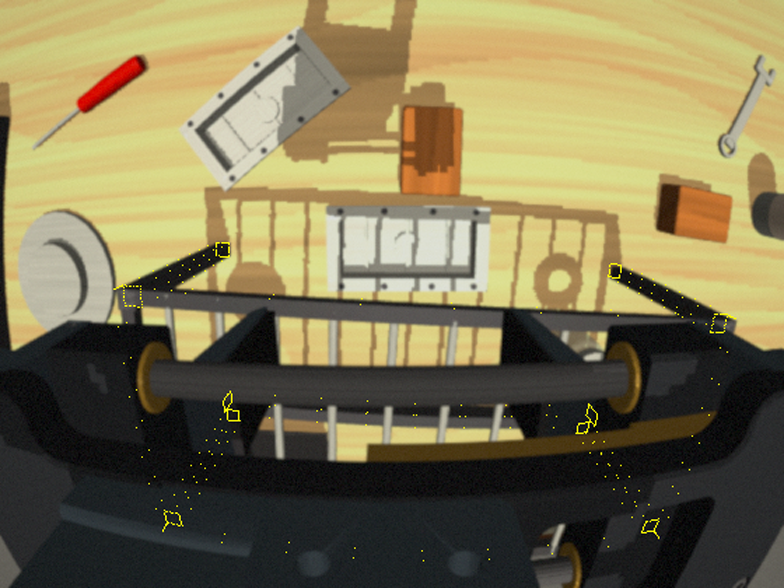

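View pics/o_sc.png

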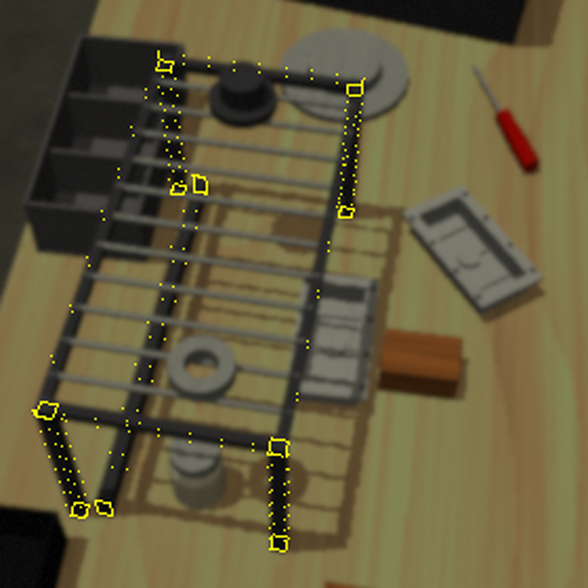

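View pics/o_sd.png

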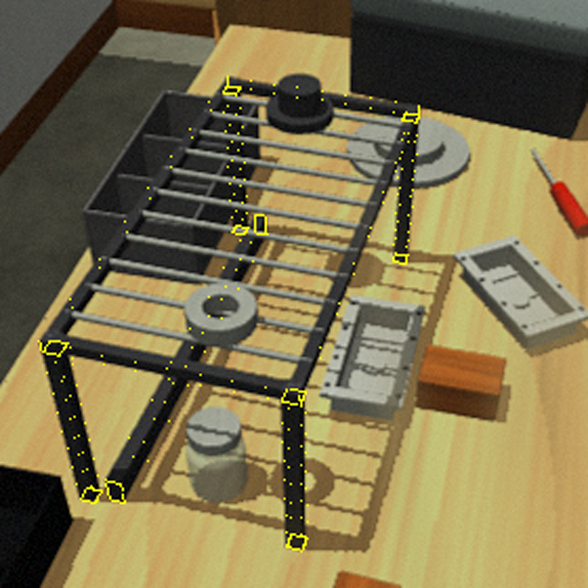

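```bash
python3 -m handwheel '[[1,[-31,0,14.5],[0,1.6,0]],[1,[-31,0,14.5],[0,0,0]],[1,[-31,0,14.5],[0,0,0]],[1,[0,38,0],[0,0,0]],[1,[0,38,0],[0,0,0]],[1,[0,38,0],[0,0,0]],[1,[0,38,0],[0,0,0]],[1,[0,38,0],[0,0,0]],[1,[0,38,0],[0,0,0]],[1,[0,0,0],[0,0,0]]]'
```

```text
time_s: 4.63
ee_pos: [452.1, -26.5, 94.3]
ee_rot: [-89.9, 0.8, -1.6]
force: [-1.2, 0.8, -0.5]
gripper_width: 91.2
```

```bash
python3 -m handwheel '[[1,[0,30,0],[0,0,0]],[1,[0,30,0],[0,0,0]],[1,[0,22,0],[0,0,0]],[1,[0,0,0],[0,0,0]],[0.5,[0,0,0],[0,0,0]],[0.5,[0,0,0],[0,0,0]],[0.5,[0,0,0],[0,0,0]],[0.5,[0,0,0],[0,0,0]],[0.5,[0,0,0],[0,0,0]],[0.5,[0,0,0],[0,0,0]]]' 20
```

```text
time_s: 5.47
ee_pos: [458.5, -27.3, 19.2]
ee_rot: [-90.0, -0.1, -1.6]
force: [-1.4, -0.8, 7.1]
gripper_width: 60.2
```

```bash
python3 -m handwheel '[[0.5,[0,0,0],[0,0,0]],[0.5,[0,0,0],[0,0,0]],[0.5,[0,-15,0],[0,0,0]],[0.5,[0,-25,0],[0,0,0]],[0.5,[0,-25,0],[0,0,0]],[0.5,[0,0,0],[0,0,0]],[0.5,[0,0,0],[0,0,0]],[0.5,[0,0,0],[0,0,0]],[0.5,[0,0,0],[0,0,0]],[0.5,[0,0,0],[0,0,0]]]'
python3 - <<'E'
from h import *
print(env.state())
im,T=wgrab();cv2.imwrite("pics/w3.png",im[:,:,::-1])
E
```

```text
time_s: 6.3
ee_pos: [456.5, -26.9, 81.7]
ee_rot: [-90.0, 0.2, -1.6]
force: [-0.0, 0.3, -2.1]
gripper_width: 60.0
{'time_s': 6.3, 'qpos': array([-4.82138109e+00,  1.56948925e+01,  1.15326552e+02,  1.02275429e-02,
        4.91481279e+01, -9.32379546e+01]), 'qvel': array([-0.08646462, -0.09943948, -0.52273216,  0.01269927,  0.0398321 ,
        0.02239314]), 'effort': array([ 3.00088635e-03, -3.43716216e+01, -1.83493513e+01, -2.97719229e-02,
        9.09435865e-02,  1.60118702e-04]), 'ee_pos': array([456.52153136, -26.92043211,  81.6678445 ]), 'ee_rot': array([-89.98271799,   0.16886613,  -1.59010236]), 'force': array([-0.02213329,  0.26449669, -2.10598007]), 'torque': array([-0.00928876, -0.0735659 ,  0.03678881]), 'gripper_width': 60.03802100635137}
```

View pics/w3.png

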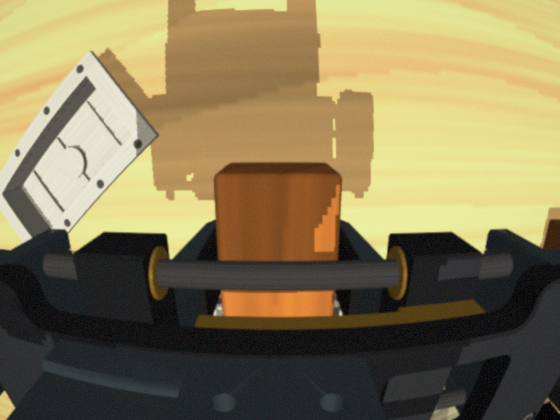

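```bash
python3 -m handwheel '[[0.5,[-4,0,30],[0,0,0]],[0.5,[-4,0,30],[0,0,0]],[0.5,[-4,0,30],[0,0,0]],[0.5,[-4,0,30],[0,0,0]],[0.5,[-4,0,30],[0,0,0]],[0.5,[-4,0,28],[0,0,0]],[0.5,[0,20,0],[0,0,0]],[0.5,[0,25,0],[0,0,0]],[0.5,[0,19,0],[0,0,0]],[0.5,[0,0,0],[0,0,0]]]'
python3 -m handwheel '[[0.5,[0,0,0],[0,0,0]],[0.5,[0,0,0],[0,0,0]],[1,[0,0,0],[0,0,0]],[1,[0,0,0],[0,0,0]],[1,[0,0,0],[0,0,0]],[1,[0,0,0],[0,0,0]],[1,[0,-30,0],[0,0,0]],[1,[0,-40,0],[0,0,0]],[1,[0,-40,0],[0,0,0]],[1,[0,-40,0],[0,0,0]]]'
```

```text
time_s: 7.18
ee_pos: [437.0, 151.6, 16.3]
ee_rot: [-90.1, 0.3, -1.6]
force: [0.3, -0.1, -2.0]
gripper_width: 59.7
time_s: 8.02
ee_pos: [438.0, 151.3, 170.9]
ee_rot: [-90.0, 0.0, -1.6]
force: [0.8, 0.4, -0.2]
gripper_width: 91.2
```

```bash
cat > log.py <<'E'
from h import *
import json,sys
s=env.state();d=dict(q=list(map(float,s['qpos'])),p=list(map(float,s['ee_pos'])),r=list(map(float,s['ee_rot'])))
open("log.jsonl","a").write(json.dumps(d)+"\n");print(np.round(s['qpos'],1),np.round(s['ee_pos'],1),np.round(s['ee_rot'],1),np.round(s['force'],1),round(s['gripper_width'],1),s['time_s'])
E
cat > log.jsonl <<'E'
{"q":[73.5659,18.3506,89.7075,0.0,72.0452,-1.1456],"p":[151.46,554.15,213.12],"r":[-90.103,0.002,-15.289]}
{"q":[-4.8214,15.6949,115.3266,0.0102,49.1481,-93.238],"p":[456.52,-26.92,81.67],"r":[-89.983,0.169,-1.590]}
E
python3 log.py
python3 -m handwheel '[[1,[0,-21,-34],[0,0,0]],[1,[0,-21,-34],[0,0,0]],[1,[0,-21,-34],[0,0,0]],[1,[0,-21,-34],[0,0,0]],[1,[0,-21,-34],[0,0,0]],[1,[0,-21,-34],[0,0,0]],[1,[0,0,0],[0,0,-7]],[1,[0,0,0],[0,0,-7]],[1,[0,0,0],[0,0,-7]],[1,[0,0,0],[0,0,-7]]]'; python3 log.py
```

```text
[ 17.6  10.3 107.4   0.   62.3 -70.8] [438.  151.3 170.9] [-90.    0.   -1.6] [ 0.8  0.4 -0.2] 91.2 8.0167
time_s: 8.85
ee_pos: [432.9, -52.8, 296.3]
ee_rot: [-90.1, -28.5, -1.6]
force: [1.0, 0.2, -0.2]
gripper_width: 91.0
[ -12.3  -11.8  116.2    6.8   47.7 -104. ] [432.9 -52.8 296.3] [-90.1 -28.5  -1.6] [ 1.   0.2 -0.2] 91.0 8.85
```

```bash
cat > fk.py <<'E'
from h import *
import json
from scipy.optimize import least_squares
def rots(q):
    q=np.radians(q);r=Rn.from_rotvec
    A=r([0,0,q[0]]);B=A*r([0,q[1],0]);Cc=A*r([0,q[1]+q[2]-np.pi/2,0])
    D=Cc*r([q[3],0,0])*r([0,q[4],0])*r([q[5],0,0]);return A,B,Cc,D
def fk(q,k):
    a1,h,L2,L3,e,Lw=k;A,B,Cc,D=rots(q)
    p=A.apply([a1,0,h])+B.apply([0,0,L2])+Cc.apply([L3,0,e])+D.apply([Lw,0,0]);return p,D
def load(): return [json.loads(l) for l in open("log.jsonl")]
def Cconst(L):
    Rs=[rots(d['q'])[3].inv()*Rn.from_euler('xyz',d['r'],degrees=True) for d in L];return Rs
def fitk():
    L=load()
    f=lambda k:np.r_[np.concatenate([fk(d['q'],k)[0]-d['p'] for d in L]),(k-np.array([0,300,350,380,0,250]))*.003]
    s=least_squares(f,[0,300,350,380,0,250]);return s.x,f(s.x)[:-6]
K=None
if __name__=="__main__":
    for R in Cconst(load()): print(R.as_matrix().round(2).tolist())
    k,r=fitk();print(k.round(1),r.round(1))
E
python3 fk.py
```

```text
[[-0.0, 1.0, -0.0], [-1.0, -0.0, -0.0], [-0.0, 0.0, 1.0]]
[[0.0, 1.0, 0.0], [-1.0, 0.0, 0.0], [0.0, -0.0, 1.0]]
[[-0.0, 1.0, -0.0], [-1.0, -0.0, 0.0], [0.0, 0.0, 1.0]]
[[-0.0, 1.0, 0.0], [-1.0, -0.0, 0.0], [0.0, -0.0, 1.0]]
[ -2.7 139.2 627.  408.4 -23.1 375.3] [ 11.2  -2.5  -2.7   0.6 -11.6   0.3   0.5 -11.9  -0.3  -0.9  -8.    2.6]
```

```bash
python3 - <<'E'
s=open('fk.py').read()
s=s.replace("a1,h,L2,L3,e,Lw=k;","a1,h,L2,L3,e,Lw,b=k;").replace("[a1,0,h]","[a1,b,h]").replace("np.array([0,300,350,380,0,250])","np.array([0,300,350,380,0,250,0])").replace("[0,300,350,380,0,250])","[0,300,350,380,0,250,0])").replace("[:-6]","[:-7]").replace(",0,0]))*",",0]))*").replace(",0,0]);return",",0]);return")
open('fk.py','w').write(s)
E
grep -n 350 fk.py; sed -i 's/s=least_squares(f,.*);return/s=least_squares(f,[0,300,350,380,0,250,0]);return/' fk.py; python3 fk.py | tail -2
# tilt further for data
python3 -m handwheel '[[1,[0,0,0],[0,0,-7]],[1,[0,0,0],[0,0,-7]],[1,[0,0,0],[0,0,-7]],[1,[0,0,0],[7,0,0]],[1,[0,0,0],[7,0,0]],[1,[0,0,0],[7,0,0]],[1,[0,0,0],[0,0,0]],[1,[0,0,0],[0,0,0]],[1,[0,0,0],[0,0,0]],[1,[0,0,0],[0,0,0]]]'; python3 log.py; python3 fk.py|tail -2
```

```text
16:    f=lambda k:np.r_[np.concatenate([fk(d['q'],k)[0]-d['p'] for d in L]),(k-np.array([0,300,350,380,0,250,0]))*.003]
17:    s=least_squares(f,[0,300,350,380,0,250,0]);return s.x,f(s.x)[:-7]
time_s: 9.68
ee_pos: [440.0, -15.0, 316.2]
ee_rot: [-74.1, -43.2, -2.6]
force: [-0.5, 0.4, 0.0]
gripper_width: 91.4
[ -27.1  -14.6  123.9   46.2   46.4 -146.5] [440.  -15.  316.2] [-74.1 -43.2  -2.6] [-0.5  0.4  0. ] 91.4 9.6833Traceback (most recent call last):
  File "fk.py", line 20, in <module>
    for R in Cconst(load()): print(R.as_matrix().round(2).tolist())
             ~~~~~~^^^^^^^^
  File "fk.py", line 13, in Cconst
    Rs=[rots(d['q'])[3].inv()*Rn.from_euler('xyz',d['r'],degrees=True) for d in L];return Rs
        ~~~~^^^^^^^^
  File "fk.py", line 7, in rots
    D=Cc*r([q[3],0,0])*r([0,q[4],0])*r([q[5],0]);return A,B,Cc,D
                                     ~^^^^^^^^^^
  File "scipy/spatial/transform/_rotation.pyx", line 1280, in scipy.spatial.transform._rotation.Rotation.from_rotvec
ValueError: Expected `rot_vec` to have shape (3,) or (N, 3), got (2,)
Traceback (most recent call last):
  File "fk.py", line 20, in <module>
    for R in Cconst(load()): print(R.as_matrix().round(2).tolist())
             ~~~~~~^^^^^^^^
  File "fk.py", line 13, in Cconst
    Rs=[rots(d['q'])[3].inv()*Rn.from_euler('xyz',d['r'],degrees=True) for d in L];return Rs
        ~~~~^^^^^^^^
  File "fk.py", line 7, in rots
    D=Cc*r([q[3],0,0])*r([0,q[4],0])*r([q[5],0]);return A,B,Cc,D
                                     ~^^^^^^^^^^
  File "scipy/spatial/transform/_rotation.pyx", line 1280, in scipy.spatial.transform._rotation.Rotation.from_rotvec
ValueError: Expected `rot_vec` to have shape (3,) or (N, 3), got (2,)
```

```bash
sed -i 's/r(\[q\[5\],0\])/r([q[5],0,0])/' fk.py; python3 fk.py|tail -3
```

```text
[[-0.0, 1.0, -0.0], [-1.0, -0.0, 0.0], [0.0, 0.0, 1.0]]
[[-0.0, 1.0, 0.0], [-1.0, -0.0, 0.0], [0.0, -0.0, 1.0]]
[[-0.0, 1.0, -0.0], [-1.0, -0.0, 0.0], [0.0, 0.0, 1.0]]Traceback (most recent call last):
  File "fk.py", line 21, in <module>
    k,r=fitk();print(k.round(1),r.round(1))
        ~~~~^^
  File "fk.py", line 17, in fitk
    s=least_squares(f,[0,300,350,380,0,250,0]);return s.x,f(s.x)[:-7]
    return func(*args, **kwargs)
    vector_fun = VectorFunction(
        fun_wrapped,
    ...<6 lines>...
        workers=workers
    )
    self._update_fun()
    ~~~~~~~~~~~~~~~~^^
    self.f = self.fun_wrapped(xp_copy(self.x))
             ~~~~~~~~~~~~~~~~^^^^^^^^^^^^^^^^^
    return np.atleast_1d(self.fun(x))
                         ~~~~~~~~^^^
    return self.f(x, *self.args, **self.kwargs)
           ~~~~~~^^^^^^^^^^^^^^^^^^^^^^^^^^^^^^
  File "fk.py", line 16, in <lambda>
    f=lambda k:np.r_[np.concatenate([fk(d['q'],k)[0]-d['p'] for d in L]),(k-np.array([0,300,350,380,0,250,0]))*.003]
                                     ~~^^^^^^^^^^
  File "fk.py", line 10, in fk
    p=A.apply([a1,b,h])+B.apply([0,0,L2])+Cc.apply([L3,0,e])+D.apply([Lw,0]);return p,D
                                                             ~~~~~~~^^^^^^^^
  File "scipy/spatial/transform/_rotation.pyx", line 2580, in scipy.spatial.transform._rotation.Rotation.apply
ValueError: Expected input of shape (3,) or (P, 3), got (2,).
```

```bash
sed -i 's/\[Lw,0\]/[Lw,0,0]/' fk.py; python3 fk.py|tail -2
```

```text
[[-0.0, 1.0, -0.0], [-1.0, -0.0, 0.0], [0.0, 0.0, 1.0]]
[  0.  140.3 591.8 417.  -25.2 335.7  11.5] [ 0. -0.  0. -0.  0.  0. -0.  0.  0.  0.  0. -0.  0. -0. -0.]
```

```bash
cat > ik.py <<'E'
from fk import *
k,_=fitk()
C=Rn.from_matrix([[0,1,0],[-1,0,0],[0,0,1]])
lo=np.array([-177.97,-48.28,12.27,-77.06,2.81,-146.56])+1;hi=np.array([177.97,115.42,149.76,257.06,150.46,146.56])-1
def Rtool(al,psi,roll):
    """pointing direction declination al, yaw psi; roll=0: jaws vertical with tool x = -y side (right); roll about tool y axis"""
    a,p=np.radians(al),np.radians(psi)
    y=np.array([np.cos(a)*np.cos(p),np.cos(a)*np.sin(p),-np.sin(a)])
    x=np.array([np.sin(p),-np.cos(p),0]);z=np.cross(x,y)
    return Rn.from_matrix(np.c_[x,y,z])*Rn.from_rotvec([0,np.radians(roll),0])
def ik(p,R,q0=None,n=12):
    best=None;rng=np.random.default_rng(0)
    def f(q):
        P,D=fk(q,k);return np.r_[(P-p),(R.inv()*(D*C)).as_rotvec()*300]
    st=[q0] if q0 is not None else [np.array([np.degrees(np.arctan2(p[1],p[0])),-20,120,a,b,c]) for a in (0,90,180) for b in (20,60) for c in (-90,0,90)]
    sols=[]
    for s in st:
        s=np.clip(s,lo+.5,hi-.5)
        r=least_squares(f,s,bounds=(lo,hi),max_nfev=200)
        sols.append((np.linalg.norm(f(r.x)),r.x))
    return sols
def wrist(p,R): return p-R.apply([0,k[5],0])
E
python3 - <<'E'
from ik import *
print(k.round(1))
def show(p,al,psi,roll):
    s=[a for a in ik(np.array(p,float),Rtool(al,psi,roll)) if a[0]<.5]
    seen=[]
    for e,q in s:
        if not any(np.abs(q-w).max()<2 for w in seen): seen.append(q)
    print(al,psi,roll,[w.round(0).tolist() for w in seen])
for al in(30,45):
  for psi in (-60,-45,-30,-15,0,15,30,45,60):
    for roll in (0,180): show((544,-50,58),al,psi,roll)
E
```

```text
[  0.  140.3 591.8 417.  -25.2 335.7  11.5]
30 -60 0 []
30 -60 180 []
30 -45 0 []
30 -45 180 [[23.0, 32.0, 137.0, 254.0, 56.0, -12.0]]
30 -30 0 []
30 -30 180 [[16.0, 32.0, 145.0, 227.0, 58.0, -2.0]]
30 -15 0 []
30 -15 180 []
30 0 0 []
30 0 180 []
30 15 0 []
30 15 180 [[-28.0, 32.0, 148.0, 137.0, 60.0, 0.0]]
30 30 0 []
30 30 180 [[-36.0, 32.0, 139.0, 109.0, 57.0, 9.0]]
30 45 0 []
30 45 180 [[-39.0, 34.0, 130.0, 87.0, 60.0, 19.0]]
30 60 0 []
30 60 180 [[-38.0, 36.0, 119.0, 69.0, 66.0, 26.0]]
45 -60 0 [[19.0, 27.0, 123.0, -71.0, 47.0, 138.0]]
45 -60 180 [[19.0, 27.0, 123.0, -71.0, 47.0, -42.0]]
45 -45 0 []
45 -45 180 []
45 -30 0 []
45 -30 180 [[10.0, 21.0, 137.0, 242.0, 31.0, -27.0]]
45 -15 0 []
45 -15 180 [[-0.0, 20.0, 141.0, 204.0, 27.0, -11.0]]
45 0 0 []
45 0 180 [[-11.0, 20.0, 141.0, 162.0, 27.0, 8.0]]
45 15 0 []
45 15 180 [[-21.0, 21.0, 138.0, 124.0, 30.0, 25.0]]
45 30 0 [[-28.0, 23.0, 133.0, 95.0, 37.0, -145.0]]
45 30 180 [[-28.0, 23.0, 133.0, 95.0, 37.0, 35.0]]
45 45 0 [[-32.0, 26.0, 126.0, 74.0, 46.0, -139.0]]
45 45 180 [[-32.0, 26.0, 126.0, 74.0, 46.0, 41.0]]
45 60 0 [[-32.0, 29.0, 118.0, 60.0, 55.0, -138.0]]
45 60 180 [[-32.0, 29.0, 118.0, 60.0, 55.0, 42.0]]
```

```bash
cat >> ik.py <<'E'
def cur():
    s=env.state();return np.array(s['qpos']),np.array(s['ee_pos']),Rn.from_euler('xyz',s['ee_rot'],degrees=True)
def path_pose(pA,RA,pB,RB,n):
    from scipy.spatial.transform import Slerp
    S=Slerp([0,1],Rn.concatenate([RA,RB]));t=np.linspace(0,1,n+1);return [(pA+(pB-pA)*a,S(a)) for a in t]
def path_q(qA,qB,n): return [(lambda P,D:(P,D*C))(*fk(qA+(qB-qA)*a,k)) for a in np.linspace(0,1,n+1)]
def rows(path,g=None):
    for i,((p,R),(p2,R2)) in enumerate(zip(path,path[1:])):
        s=R.inv().apply(p2-p);t=np.degrees((R.inv()*R2).as_rotvec());print(i,s.round(1).tolist(),t.round(1).tolist(),p2.round(0).tolist())
def follow(path,q):
    out=[]
    for p,R in path:
        e,q=ik(p,R,q0=q)[0];out.append((round(float(e),1),q.round(0).tolist()))
    return out
E
cat > wp.py <<'E'
from ik import *
al0,psi=30,27
def tcp_for(corner,al,psi,w,roll=180,lat=0):
    """pad edge centre of lower finger at corner"""
    R=Rtool(al,psi,roll); zt=R.apply([0,0,1]); s=1 if zt[2]<0 else -1
    return corner-R.apply([0,0,s*w/2]),R
R=Rtool(30,27,180);xt=R.apply([1,0,0])
rc=np.array([522.3,-57.5,20.]);ce=rc+16*xt*np.sign(xt[1])
W3=tcp_for(ce,30,27,91)
W2=tcp_for(ce-[32,0,0],30,27,91)
W1=(W2[0]+[-10,0,130],R)
E
python3 - <<'E'
from wp import *
print(xt,ce)
q,p,Rc=cur()
sol={}
q0=np.array([-36,32,139,109,57,9.])
for n,w in (("W1",W1),("W2",W2),("W3",W3)):
    e,s=ik(w[0],w[1],q0=q0)[0];print(n,w[0].round(1),w[1].as_euler('xyz',degrees=True).round(1),round(e,2),s.round(1));q0=s;sol[n]=s
P=path_q(q,sol["W1"],30);rows(P)
# lift
def lift(th,s): 
    t=np.radians(th);c=np.array([-35-s-35,28]);return np.array([593.8+c[0]*np.cos(t)+c[1]*np.sin(t),-43.3,-c[0]*np.sin(t)+c[1]*np.cos(t)])
qq=sol["W3"]
for th,s,al,w in ((0,8,30,91),(15,4,30,80),(30,4,28,70),(45,6,24,55),(60,8,16,40),(72,9,10,36)):
    a=tcp_for(lift(th,s),al,27,w);e,qq=ik(a[0],a[1],q0=qq)[0];print(th,a[0].round(0),round(e,2),qq.round(1))
for x in (590,630,665):
  for ps in (27,10):
    a=(np.array([x,-50,93.]),Rtool(5,ps,180));e,qq2=ik(a[0],a[1],q0=qq)[0];print(x,ps,round(e,2),qq2.round(1))
E
```

```text
[-4.53990500e-01  8.91006524e-01 -1.11022302e-16] [515.036152   -43.24389561  20.        ]
W1 [493.3 -32.9 189.4] [-150.    0.  117.] 0.0 [-37.4   8.6 139.7  94.1  51.6  37.2]
W2 [503.3 -32.9  59.4] [-150.    0.  117.] 0.0 [-36.3  31.5 147.1 116.   59.4   1.5]
W3 [535.3 -32.9  59.4] [-150.    0.  117.] 0.0 [-32.9  31.5 143.4 117.4  57.5   5.3]
0 [-2.8, 5.9, 0.6] [0.9, 8.2, 0.1] [442.0, -13.0, 310.0]
1 [-2.7, 5.7, 0.1] [0.9, 8.2, 0.2] [444.0, -11.0, 305.0]
2 [-2.5, 5.6, -0.4] [0.8, 8.2, 0.3] [445.0, -9.0, 299.0]
3 [-2.2, 5.4, -0.9] [0.8, 8.2, 0.3] [447.0, -7.0, 294.0]
4 [-1.8, 5.2, -1.3] [0.7, 8.2, 0.4] [449.0, -6.0, 289.0]
5 [-1.4, 5.0, -1.6] [0.7, 8.2, 0.4] [451.0, -4.0, 284.0]
6 [-0.9, 4.9, -1.8] [0.6, 8.2, 0.5] [453.0, -3.0, 279.0]
7 [-0.5, 4.7, -2.0] [0.6, 8.2, 0.5] [455.0, -2.0, 274.0]
8 [0.0, 4.5, -2.0] [0.5, 8.3, 0.5] [457.0, -1.0, 270.0]
9 [0.5, 4.4, -1.9] [0.4, 8.3, 0.6] [458.0, -0.0, 265.0]
10 [1.0, 4.2, -1.8] [0.4, 8.3, 0.6] [460.0, -0.0, 261.0]
11 [1.5, 4.0, -1.5] [0.3, 8.3, 0.6] [462.0, 0.0, 257.0]
12 [1.9, 3.9, -1.2] [0.3, 8.3, 0.6] [464.0, 0.0, 253.0]
13 [2.2, 3.7, -0.
[... 924 characters left out ...]
, 8.3, 0.6] [493.0, -33.0, 189.0]
0 [536. -33.  67.] 0.0 [-32.8  30.1 143.  116.4  56.7   7.2]
15 [547. -34.  81.] 0.0 [-31.9  28.  141.  114.8  54.8  11.5]
30 [558. -36.  92.] 0.0 [-32.   28.  140.  114.6  56.4  12.4]
45 [570. -38.  99.] 0.0 [-32.8  30.5 139.8 116.   61.4   9.6]
60 [584. -41. 101.] 0.0 [-34.2  37.3 140.4 118.2  72.9   2.1]
72 [599. -42. 102.] 0.0 [-34.1  42.7 139.6 119.2  81.1  -2. ]
590 27 0.0 [-36.5  48.8 140.2 116.9  89.1  -8.1]
590 10 10.94 [-25.9  52.4 148.8 142.3 101.8 -12.7]
630 27 0.0 [-33.   47.9 135.6 120.2  86.8  -3.1]
630 10 0.0 [-21.8  50.5 145.2 147.9  98.4  -8.3]
665 27 0.0 [-30.4  47.6 131.5 122.5  84.5   0.8]
665 10 0.0 [-19.7  48.9 140.6 150.4  93.2  -4.7]
```

```bash
python3 - <<'E'
from fit2 import *
d=np.load("mw2.npz");T=d["T"]
for uv in [(212,20),(249,63),(162,135),(132,92)]:
    print(wplane(T,uv,34).round(0))
E
python3 -m handwheel '[[1,[-2.5,5,0.5],[0.8,7,0.1]],[1,[-2.5,5,0.3],[0.8,7,0.1]],[1,[-2.3,5,0],[0.8,7,0.2]],[1,[-2,5,-0.5],[0.7,7,0.3]],[1,[-1.7,5,-1],[0.7,7,0.3]],[1,[-1.5,4.5,-1],[0.6,7,0.4]],[1,[-1,4.5,-1.5],[0.6,7,0.4]],[1,[-0.7,4,-1.7],[0.5,7,0.4]],[1,[-0.3,4,-1.8],[0.5,7,0.5]],[1,[0,4,-1.8],[0.5,7,0.5]]]'; python3 log.py
```

```text
[ 324. -165.   34.]
[ 393. -111.   34.]
[ 493. -241.   34.]
[ 424. -290.   34.]
time_s: 10.52
ee_pos: [456.7, -0.9, 271.0]
ee_rot: [-41.1, 2.1, -62.7]
force: [-0.6, 0.7, 0.1]
gripper_width: 91.1
[-30.2  -7.7 128.5  60.4  48.2 -94.7] [456.7  -0.9 271. ] [-41.1   2.1 -62.7] [-0.6  0.7  0.1] 91.1 10.5167
```

```bash
python3 - <<'E'
from wp import *
q,p,Rc=cur();e,s=ik(W1[0],W1[1],q0=np.array([-37.4,8.6,139.7,94,51.6,37.]))[0]
P=path_q(q,s,19);rows(P)
E
```

```text
0 [0.5, 4.9, -2.2] [0.5, 9.3, 0.6] [459.0, -0.0, 266.0]
1 [1.1, 4.6, -2.0] [0.5, 9.3, 0.6] [461.0, 0.0, 261.0]
2 [1.7, 4.4, -1.8] [0.4, 9.3, 0.6] [463.0, 1.0, 257.0]
3 [2.2, 4.2, -1.4] [0.4, 9.3, 0.6] [465.0, 1.0, 252.0]
4 [2.6, 4.0, -0.9] [0.3, 9.4, 0.6] [467.0, 0.0, 248.0]
5 [2.9, 3.8, -0.3] [0.3, 9.4, 0.6] [469.0, -0.0, 244.0]
6 [3.1, 3.6, 0.4] [0.2, 9.4, 0.6] [472.0, -1.0, 240.0]
7 [3.1, 3.4, 1.0] [0.2, 9.4, 0.6] [474.0, -2.0, 235.0]
8 [3.1, 3.3, 1.7] [0.1, 9.4, 0.6] [476.0, -4.0, 231.0]
9 [2.9, 3.1, 2.4] [0.1, 9.4, 0.6] [478.0, -5.0, 227.0]
10 [2.5, 2.9, 3.1] [0.0, 9.4, 0.6] [480.0, -7.0, 223.0]
11 [2.1, 2.7, 3.7] [0.0, 9.4, 0.7] [482.0, -9.0, 219.0]
12 [1.5, 2.5, 4.3] [-0.0, 9.4, 0.7] [484.0, -12.0, 215.0]
13 [0.8, 2.4, 4.7] [-0.1, 9.4, 0.7] [486.0, -15.0, 211.0]
14 [0.0, 2.2, 5.0] [-0.1, 9.4, 0.7] [487.0, -18.0, 207.0]
15 [-0.8, 2.0, 5.2] [-0.2, 9.4, 0.7] [489.0, -21.0, 203.0]
16 [-1.7, 1.9, 5.3] [-0.2, 9.4, 0.7] [491.0, -25.0, 198.0]
17 [-2.6, 1.7, 5.1] [-0.3, 9.4, 0.7] [492.0, -29.0, 194.0]
18 [-3.5, 1.6, 4.9] [-0.3, 9.4, 0.7] [493.0, -33.0, 189.0]
```

```bash
python3 -m handwheel '[[1,[0.4,3.7,-1.6],[0.4,7.1,0.5]],[1,[0.6,3.5,-1.6],[0.4,7.1,0.5]],[1,[1,3.4,-1.4],[0.3,7.1,0.5]],[1,[1.4,3.3,-1.3],[0.3,7.1,0.5]],[1,[1.7,3.2,-1],[0.3,7.1,0.5]],[1,[2,3,-0.6],[0.2,7.1,0.5]],[1,[2.2,2.9,-0.2],[0.2,7.1,0.5]],[1,[2.3,2.8,0.2],[0.2,7.1,0.5]],[1,[2.3,2.7,0.5],[0.2,7.1,0.5]],[1,[2.3,2.5,1],[0.1,7.1,0.5]]]'; python3 -m handwheel '[[1,[2.3,2.5,1.3],[0.1,7.1,0.5]],[1,[2.2,2.4,1.7],[0.1,7.1,0.5]],[1,[2,2.3,2],[0,7.1,0.5]],[1,[1.8,2.2,2.4],[0,7.1,0.5]],[1,[1.5,2.1,2.8],[0,7.1,0.5]],[1,[1.2,2,3],[0,7.1,0.5]],[1,[0.8,1.8,3.4],[0,7.1,0.5]],[1,[0.4,1.7,3.6],[-0.1,7.1,0.5]],[1,[0,1.6,3.8],[-0.1,7.1,0.5]],[1,[-0.6,1.5,3.9],[-0.1,7.1,0.5]]]'; python3 log.py;  python3 - <<'E'
from wp import *
q,p,Rc=cur();e,s=ik(W1[0],W1[1],q0=np.array([-37.4,8.6,139.7,94,51.6,37.]))[0]
rows(path_q(q,s,6))
w1=(W1[0],W1[1]);P=path_pose(W1[0],W1[1],W2[0],W2[1],4);rows(P)
for o in follow(P,s): print(o)
E
```

```text
time_s: 11.35
ee_pos: [473.3, -2.7, 238.1]
ee_rot: [-71.3, 51.5, -124.6]
force: [-0.2, 1.0, 0.2]
gripper_width: 91.1
time_s: 12.18
ee_pos: [489.7, -20.8, 208.7]
ee_rot: [-143.4, 28.7, 139.8]
force: [0.7, 0.7, 0.4]
gripper_width: 91.4
[-36.5   5.6 136.7  86.2  51.7  11.4] [489.7 -20.8 208.7] [-143.4   28.7  139.8] [0.7 0.7 0.4] 91.4 12.1833
0 [-0.0, 1.5, 3.3] [-0.1, 6.0, 0.5] [491.0, -23.0, 206.0]
1 [-0.4, 1.4, 3.4] [-0.1, 6.0, 0.5] [491.0, -24.0, 202.0]
2 [-0.7, 1.3, 3.5] [-0.1, 6.0, 0.5] [492.0, -26.0, 199.0]
3 [-1.1, 1.2, 3.5] [-0.1, 6.0, 0.5] [492.0, -28.0, 196.0]
4 [-1.5, 1.1, 3.5] [-0.1, 6.0, 0.5] [493.0, -31.0, 193.0]
5 [-1.9, 1.1, 3.5] [-0.2, 6.0, 0.5] [493.0, -33.0, 189.0]
0 [-1.1, 18.2, 27.0] [0.0, 0.0, 0.0] [496.0, -33.0, 157.0]
1 [-1.1, 18.2, 27.0] [0.0, 0.0, 0.0] [498.0, -33.0, 124.0]
2 [-1.1, 18.2, 27.0] [0.0, 0.0, 0.0] [501.0, -33.0, 92.0]
3 [-1.1, 18.2, 27.0] [0.0, 0.0, 0.0] [503.0, -33.0, 59.0]
(0.0, [-37.0, 9.0, 140.0, 94.0, 52.0, 37.0])
(0.0, [-37.0, 14.0, 142.0, 100.0, 52.0, 28.0])
(0.0, [-37.0, 19.0, 144.0, 106.0, 54.0, 19.0])
(0.0, [-37.0, 25.0, 146.0, 111.0, 56.0, 10.0])
(0.0, [-36.0, 32.0, 147.0, 116.0, 59.0, 1.0])
```

```bash
python3 -m handwheel '[[1,[0,1.5,3.3],[-0.1,6,0.5]],[1,[-0.4,1.4,3.4],[-0.1,6,0.5]],[1,[-0.7,1.3,3.5],[-0.1,6,0.5]],[1,[-1.1,1.2,3.5],[-0.1,5,0.5]],[1,[-1.5,1.1,3.5],[-0.1,4,0.5]],[1,[-1.9,1,3.5],[-0.2,3,0.5]],[1,[0,0,0],[0,0,0]],[1,[0,0,0],[0,0,0]],[1,[0,0,0],[0,0,0]],[1,[0,0,0],[0,0,0]]]'; python3 log.py;  python3 - <<'E'
from wp import *
q,p,Rc=cur()
mid=W2[0]+[0,0,50]
rows(path_pose(p,Rc,mid,W2[1],4))
for n in ("side","scene"):
    cv2.imwrite(f"pics/{n}_a.png",cv2.resize(env.grab_frame(n)[20:320,120:520][:,:,::-1],None,fx=1.9,fy=1.9,interpolation=2))
im,T=wgrab();cv2.imwrite("pics/w_a.png",im[:,:,::-1])
E
```

```text
time_s: 13.02
ee_pos: [494.3, -33.9, 190.8]
ee_rot: [-150.1, 5.4, 120.2]
force: [-0.1, 0.7, -1.0]
gripper_width: 91.3
[-37.6   8.7 139.5  94.   51.9  31. ] [494.3 -33.9 190.8] [-150.1    5.4  120.2] [-0.1  0.7 -1. ] 91.3 13.0167
0 [1.0, 11.9, 16.6] [0.1, 1.6, 0.0] [497.0, -34.0, 170.0]
1 [0.6, 12.0, 16.6] [0.1, 1.6, 0.0] [499.0, -33.0, 150.0]
2 [0.1, 12.0, 16.6] [0.1, 1.6, 0.0] [501.0, -33.0, 130.0]
3 [-0.3, 12.0, 16.6] [0.1, 1.6, 0.0] [503.0, -33.0, 109.0]
```

View pics/side_a.png

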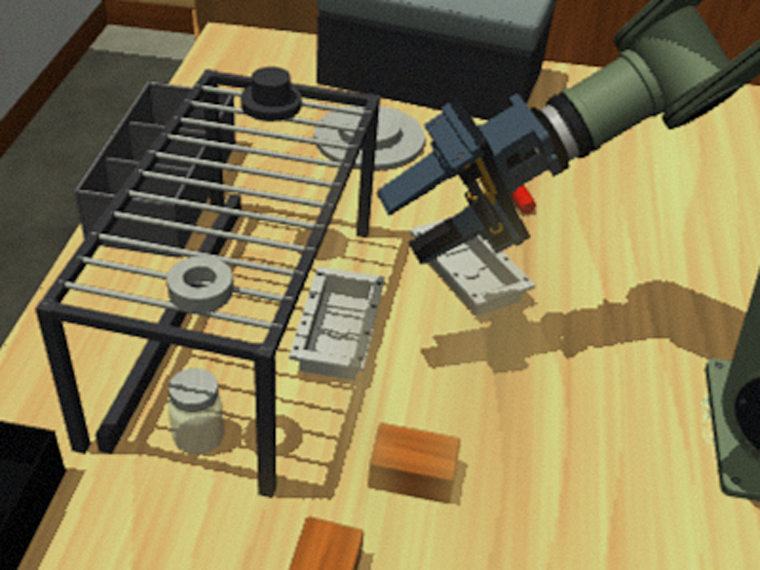

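View pics/w_a.png

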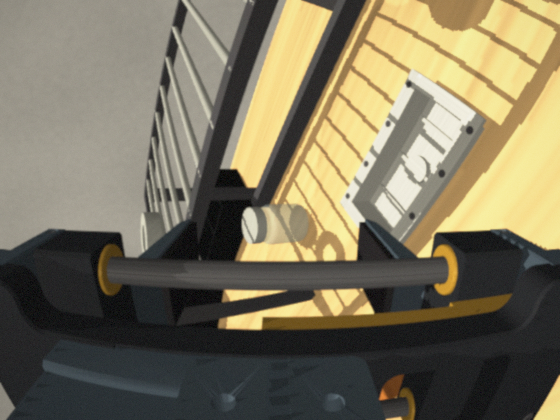

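```bash
python3 -m handwheel '[[1,[1,12,16.6],[0.1,1.6,0]],[1,[0.6,12,16.6],[0.1,1.6,0]],[1,[0,12,16.6],[0.1,1.6,0]],[1,[-0.3,12,16.6],[0.1,1.6,0]],[1,[0,8.3,14.4],[0,0,0]],[1,[0,8.3,14.4],[0,0,0]],[1,[0,8.3,14.4],[0,0,0]],[1,[0,0,0],[0,0,0]],[1,[0,0,0],[0,0,0]],[1,[0,0,0],[0,0,0]]]'; python3 log.py;  python3 - <<'E'
from wp import *
q,p,Rc=cur()
print("W2",W2[0].round(1),"W3",W3[0].round(1))
rows(path_pose(p,Rc,W3[0],W3[1],4))
R=Rc;print("pad edge",(p+R.apply([0,0,45.5])).round(1),"ends",(p+R.apply([16,0,45.5])).round(1),(p+R.apply([-16,0,45.5])).round(1),"low",(p+R.apply([0,0,59])).round(1))
cv2.imwrite("pics/side_b.png",cv2.resize(env.grab_frame("side")[100:300,200:480][:,:,::-1],None,fx=2.8,fy=2.8,interpolation=2))
im,T=wgrab();cv2.imwrite("pics/w_b.png",im[:,:,::-1])
E
```

```text
time_s: 14.0
ee_pos: [503.2, -33.1, 59.4]
ee_rot: [-149.8, -0.2, 116.9]
force: [-0.8, -0.5, -0.2]
gripper_width: 91.5
[-36.2  31.4 147.  115.9  59.1   1.9] [503.2 -33.1  59.4] [-149.8   -0.2  116.9] [-0.8 -0.5 -0.2] 91.5 14.0
W2 [503.3 -32.9  59.4] W3 [535.3 -32.9  59.4]
0 [-3.6, 6.2, -3.6] [-0.0, -0.0, 0.0] [511.0, -33.0, 59.0]
1 [-3.6, 6.2, -3.6] [-0.0, -0.0, 0.0] [519.0, -33.0, 59.0]
2 [-3.6, 6.2, -3.6] [-0.0, -0.0, 0.0] [527.0, -33.0, 59.0]
3 [-3.6, 6.2, -3.6] [-0.0, -0.0, 0.0] [535.0, -33.0, 59.0]
pad edge [482.8 -43.3  20.1] ends [475.5 -29.1  20.1] [490.  -57.6  20. ] low [476.7 -46.4   8.4]
```

View pics/side_b.png

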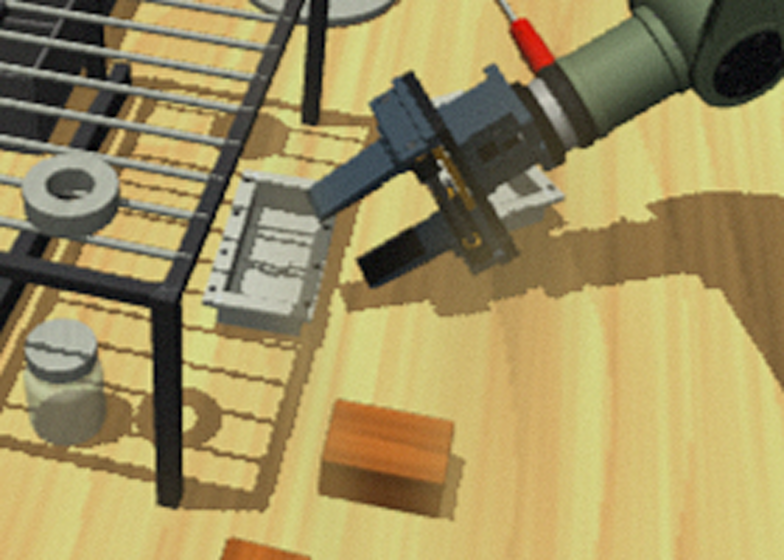

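View pics/w_b.png

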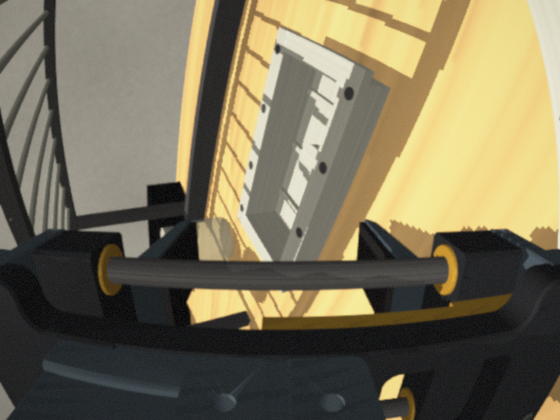

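```bash
python3 -m handwheel '[[1,[-3.6,6.2,-3.6],[0,0,0]],[1,[-3.6,6.2,-3.6],[0,0,0]],[1,[-3.6,6.2,-3.6],[0,0,0]],[1,[-2,3.4,-2],[0,0,0]],[1,[-1.4,2.5,-1.4],[0,0,0]],[1,[0,0,0],[0,0,0]],[1,[0,0,0],[0,0,0]],[1,[0,0,0],[0,0,0]],[1,[0,0,0],[0,0,0]],[1,[0,0,0],[0,0,0]]]'; python3 log.py;  python3 - <<'E'
from wp import *
q,p,Rc=cur()
def lift(th,s,cx=593.8):
    t=np.radians(th);c=np.array([-35-s-35,28]);return np.array([cx+c[0]*np.cos(t)+c[1]*np.sin(t),-43.3,-c[0]*np.sin(t)+c[1]*np.cos(t)])
pr=(p,Rc);qq=q
for th,s,al,w in ((0,6.5,30,91),(15,6.5,30,84),(30,7,28,75),(45,7.5,24,60),(60,8.5,16,45),(75,9,10,36)):
    a=tcp_for(lift(th,s),al,27,w);e,qq=ik(a[0],a[1],q0=qq)[0];print("--",th,w,round(w/91,2),a[0].round(0),round(e,2),qq.round(0))
    rows(path_pose(*pr,*a,4 if th else 3));pr=a
E
```

```text
time_s: 14.93
ee_pos: [534.5, -32.8, 59.1]
ee_rot: [-149.8, -0.2, 116.9]
force: [0.0, 0.4, 0.3]
gripper_width: 91.4
[-32.9  31.4 143.4 117.3  57.3   5.6] [534.5 -32.8  59.1] [-149.8   -0.2  116.9] [0.  0.4 0.3] 91.4 14.9333
-- 0 91 1.0 [538. -33.  67.] 0.0 [-33.  30. 143. 116.  57.   7.]
0 [-0.5, -0.6, -2.8] [-0.1, -0.1, 0.0] [536.0, -33.0, 62.0]
1 [-0.5, -0.6, -2.8] [-0.1, -0.1, 0.0] [537.0, -33.0, 65.0]
2 [-0.5, -0.6, -2.8] [-0.1, -0.1, 0.0] [538.0, -33.0, 67.0]
-- 15 84 0.92 [546. -34.  83.] 0.0 [-32.  28. 141. 115.  55.  12.]
0 [-1.1, -0.5, -4.3] [0.0, 0.0, 0.0] [540.0, -33.0, 71.0]
1 [-1.1, -0.5, -4.3] [0.0, 0.0, 0.0] [542.0, -33.0, 75.0]
2 [-1.1, -0.5, -4.3] [0.0, 0.0, 0.0] [544.0, -34.0, 79.0]
3 [-1.1, -0.5, -4.3] [0.0, 0.0, 0.0] [546.0, -34.0, 83.0]
-- 30 75 0.82 [557. -35.  96.] 0.0 [-32.  27. 140. 114.  56.  13.]
0 [-1.6, 0.4, -3.9] [-0.5, -0.0, 0.0] [549.0, -34.0, 86.0]
1 [-1.6, 0.4, -3.9] [-0.5, 0.0, 0.0] [551.0, -35.0, 90.0]
2 [-1.6, 0.4, -3.9] [-0.5, 0.0, 0.0] [554.0, -35.0, 93.0]
3 [-1.6, 0.5, -3.9] [-0.5, 0.0, -0.0] [557.0, -35.0, 96.0]
-- 45 60 0.66 [570. -38. 102.] 
[... 181 characters left out ...]
.0, 0.0] [566.0, -37.0, 100.0]
3 [-2.0, 1.7, -2.5] [-1.0, -0.0, -0.0] [570.0, -38.0, 102.0]
-- 60 45 0.49 [584. -40. 104.] 0.0 [-34.  37. 140. 118.  73.   3.]
0 [-2.3, 2.5, -1.6] [-2.0, 0.0, 0.0] [573.0, -38.0, 102.0]
1 [-2.3, 2.6, -1.5] [-2.0, 0.0, 0.0] [577.0, -39.0, 103.0]
2 [-2.3, 2.6, -1.4] [-2.0, 0.0, -0.0] [581.0, -40.0, 103.0]
3 [-2.3, 2.7, -1.3] [-2.0, 0.0, -0.0] [584.0, -40.0, 104.0]
-- 75 36 0.4 [603. -42. 101.] 0.0 [-34.  43. 139. 120.  81.  -2.]
0 [-2.5, 4.0, -0.6] [-1.5, 0.0, 0.0] [589.0, -41.0, 103.0]
1 [-2.5, 4.1, -0.4] [-1.5, -0.0, -0.0] [594.0, -41.0, 102.0]
2 [-2.5, 4.1, -0.3] [-1.5, 0.0, 0.0] [598.0, -42.0, 102.0]
3 [-2.5, 4.1, -0.2] [-1.5, 0.0, 0.0] [603.0, -42.0, 101.0]
```

```bash
python3 -m handwheel '[[1,[-0.5,-0.6,-2.8],[0,0,0]],[1,[-0.5,-0.6,-2.8],[0,0,0]],[1,[-0.5,-0.6,-2.8],[0,0,0]],[0.98,[-1.1,-0.5,-4.3],[0,0,0]],[0.96,[-1.1,-0.5,-4.3],[0,0,0]],[0.94,[-1.1,-0.5,-4.3],[0,0,0]],[0.92,[-1.1,-0.5,-4.3],[0,0,0]],[0.92,[0,0,0],[0,0,0]],[0.92,[0,0,0],[0,0,0]],[0.92,[0,0,0],[0,0,0]]]'; python3 log.py;  python3 - <<'E'
from wp import *
cv2.imwrite("pics/side_c.png",cv2.resize(env.grab_frame("side")[100:300,200:480][:,:,::-1],None,fx=2.8,fy=2.8,interpolation=2))
im,T=wgrab();cv2.imwrite("pics/w_c.png",im[:,:,::-1])
E
```

```text
time_s: 15.77
ee_pos: [545.9, -33.7, 83.2]
ee_rot: [-149.8, -0.2, 116.9]
force: [-1.1, -1.2, -1.1]
gripper_width: 83.6
[-31.9  27.4 141.  114.4  54.4  12.4] [545.9 -33.7  83.2] [-149.8   -0.2  116.9] [-1.1 -1.2 -1.1] 83.6 15.7667
```

View pics/side_c.png

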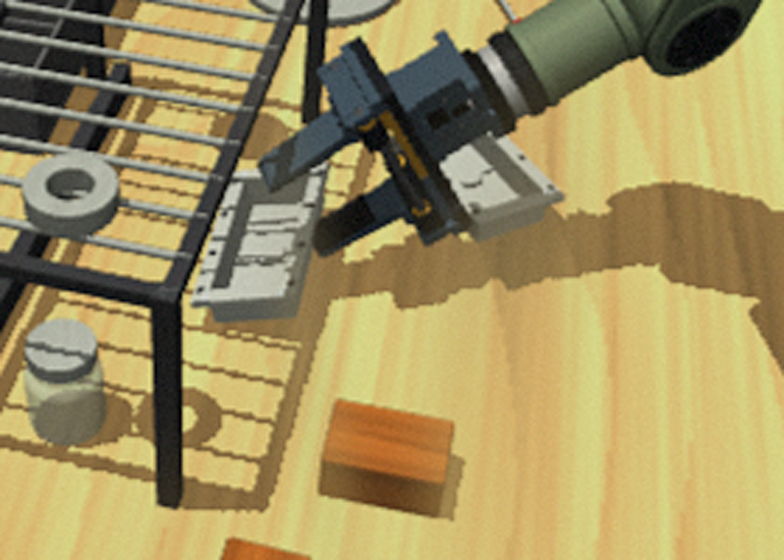

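View pics/w_c.png

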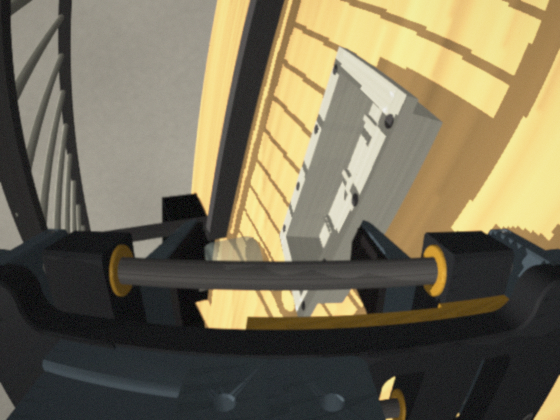

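```bash
cat > ov.py <<'E'
from fit2 import *
def cov_tilt(th,px,y,yaw):
    t=np.radians(th);out=[]
    for P in (dense(box(-45,45,-85,85,28,34)),dense(box(-35,35,-75,75,0,28))):
        x=P[:,0]-35;z=P[:,2]
        Q=np.c_[x*np.cos(t)+z*np.sin(t),P[:,1],-x*np.sin(t)+z*np.cos(t)]
        out.append(place(Q,[px,y,yaw]))
    return np.vstack(out)
def draw(im,uv,c=(255,0,0)):
    for u in uv:
        if 0<=u[0]<560 and 0<=u[1]<420: cv2.circle(im,(int(round(u[0])),int(round(u[1]))),0,c,-1)
E
python3 - <<'E'
from ov import *
im,T=wgrab();im=im.copy();draw(im,wproj(T,cov_tilt(15,593.8,-49.6,-.0066)))
cv2.imwrite("pics/w_c2.png",cv2.resize(im[:300,180:460][:,:,::-1],None,fx=2,fy=2,interpolation=2))
E
```

```text
(no output)
```

View pics/w_c2.png

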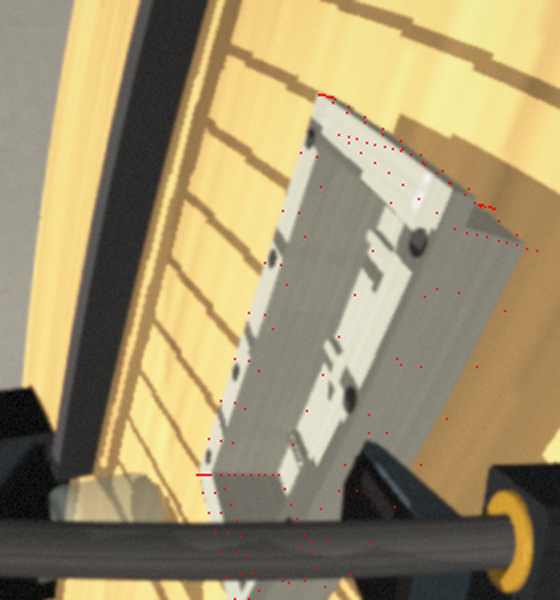

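```bash
python3 -m handwheel '[[0.9,[-1.6,0.4,-3.9],[-0.5,0,0]],[0.87,[-1.6,0.4,-3.9],[-0.5,0,0]],[0.85,[-1.6,0.4,-3.9],[-0.5,0,0]],[0.82,[-1.6,0.5,-3.9],[-0.5,0,0]],[0.78,[-2,1.6,-2.5],[-1,0,0]],[0.74,[-2,1.6,-2.5],[-1,0,0]],[0.7,[-2,1.7,-2.5],[-1,0,0]],[0.66,[-2,1.7,-2.5],[-1,0,0]],[0.66,[0,0,0],[0,0,0]],[0.66,[0,0,0],[0,0,0]]]'; python3 log.py;  python3 - <<'E'
from ov import *
cv2.imwrite("pics/side_d.png",cv2.resize(env.grab_frame("side")[100:300,200:480][:,:,::-1],None,fx=2.8,fy=2.8,interpolation=2))
im,T=wgrab();cv2.imwrite("pics/w_d0.png",im[:,:,::-1]);im=im.copy();draw(im,wproj(T,cov_tilt(45,593.8,-49.6,-.0066)))
cv2.imwrite("pics/w_d.png",cv2.resize(im[:300,180:460][:,:,::-1],None,fx=2,fy=2,interpolation=2))
E
```

```text
time_s: 16.75
ee_pos: [570.1, -37.9, 101.6]
ee_rot: [-155.8, -0.2, 116.9]
force: [-1.2, 0.3, -0.2]
gripper_width: 60.0
[-32.7  29.8 139.6 115.6  60.9  10.6] [570.1 -37.9 101.6] [-155.8   -0.2  116.9] [-1.2  0.3 -0.2] 60.0 16.75
```

View pics/side_d.png

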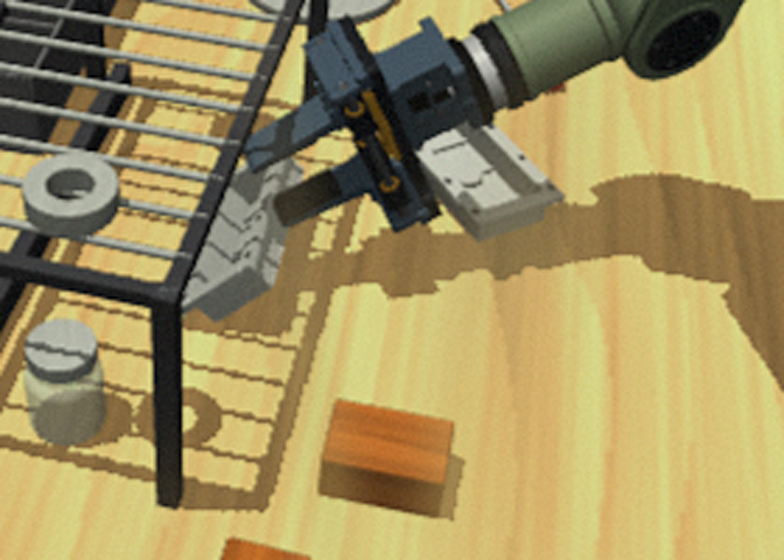

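View pics/w_d.png

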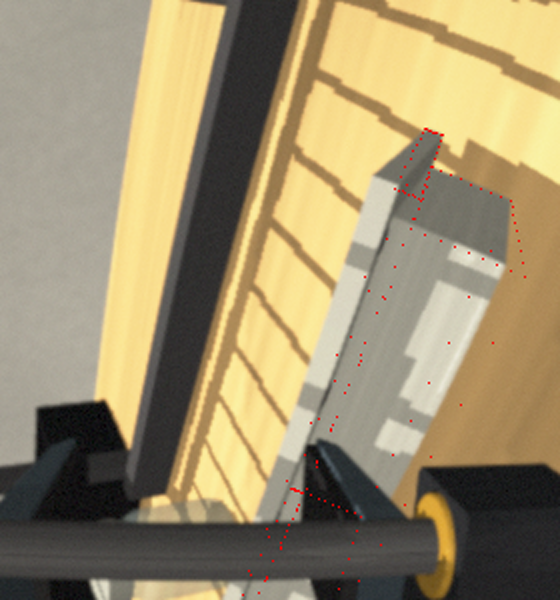

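```bash
python3 -m handwheel '[[0.62,[-2.3,2.5,-1.6],[-2,0,0]],[0.58,[-2.3,2.6,-1.5],[-2,0,0]],[0.54,[-2.3,2.6,-1.4],[-2,0,0]],[0.49,[-2.3,2.7,-1.3],[-2,0,0]],[0.47,[-2.5,4,-0.6],[-1.5,0,0]],[0.45,[-2.5,4,-0.4],[-1.5,0,0]],[0.42,[-2.5,4,-0.3],[-1.5,0,0]],[0.4,[-2.5,4,-0.2],[-1.5,0,0]],[0.4,[0,0,0],[0,0,0]],[0.4,[0,0,0],[0,0,0]]]'; python3 log.py;  python3 - <<'E'
from ov import *
cv2.imwrite("pics/side_e.png",cv2.resize(env.grab_frame("side")[100:300,200:480][:,:,::-1],None,fx=2.8,fy=2.8,interpolation=2))
im,T=wgrab();cv2.imwrite("pics/w_e0.png",im[:,:,::-1]);im=im.copy();draw(im,wproj(T,cov_tilt(70,593.8,-49.6,-.0066)))
cv2.imwrite("pics/w_e.png",cv2.resize(im[:300,180:460][:,:,::-1],None,fx=2,fy=2,interpolation=2))
E
```

```text
time_s: 17.68
ee_pos: [603.9, -42.3, 103.3]
ee_rot: [-170.2, -0.1, 116.9]
force: [-2.3, -0.8, 5.8]
gripper_width: 36.6
[-33.7  42.5 139.  119.6  80.9  -1.2] [603.9 -42.3 103.3] [-1.702e+02 -1.000e-01  1.169e+02] [-2.3 -0.8  5.8] 36.6 17.6833
```

View pics/side_e.png

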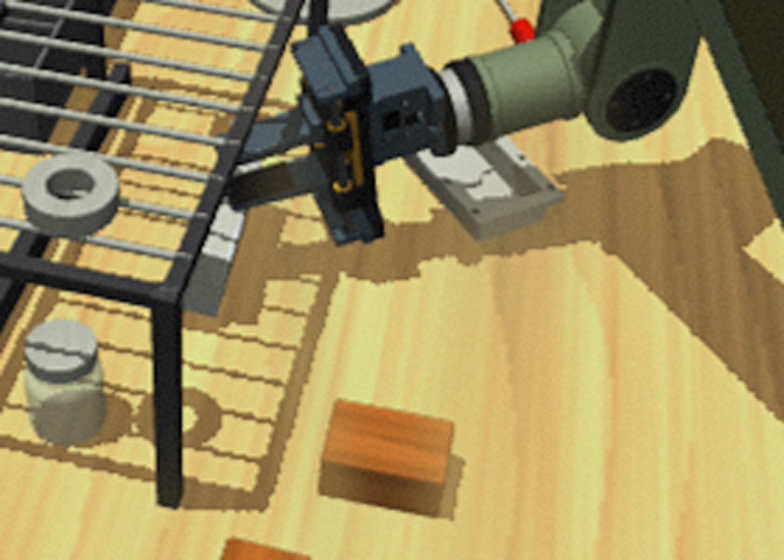

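View pics/w_e.png

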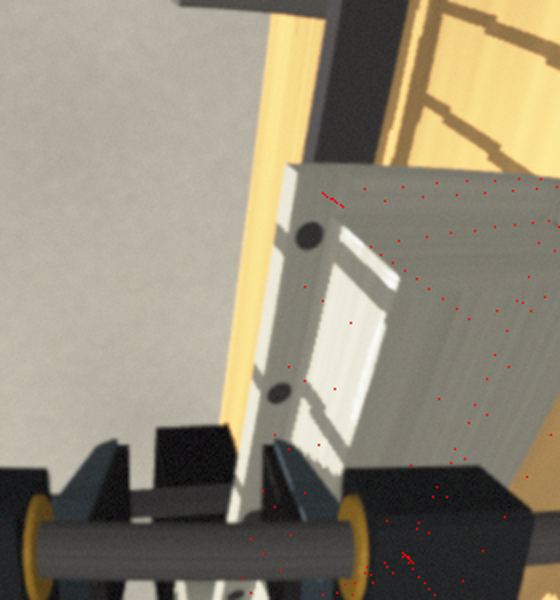

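```bash
python3 -m handwheel '[[0.32,[0,0,0],[0,0,0]],[0.3,[0,0,0],[0,0,0]],[0.28,[3.6,-7,1.2],[0,0,0]],[0.28,[3.6,-7,1.2],[0,0,0]],[0.28,[4.5,-8.8,1.5],[0,0,0]],[0.28,[4.5,-8.8,1.5],[0,0,0]],[0.28,[4.5,-8.8,1.5],[0,0,0]],[0.28,[4.5,-8.8,1.5],[0,0,0]],[0.2,[4.5,-8.8,1.5],[0,0,0]],[0,[0,0,0],[0,0,0]]]'; python3 log.py;  python3 - <<'E'
from ov import *
cv2.imwrite("pics/side_f.png",cv2.resize(env.grab_frame("side")[100:300,200:480][:,:,::-1],None,fx=2.8,fy=2.8,interpolation=2))
im,T=wgrab();cv2.imwrite("pics/w_f0.png",im[:,:,::-1]);im=im.copy();draw(im,wproj(T,cov_tilt(70,593.8,-49.6,-.0066)))
cv2.imwrite("pics/w_f.png",cv2.resize(im[:300,180:460][:,:,::-1],None,fx=2,fy=2,interpolation=2))
E
```

```text
time_s: 18.62
ee_pos: [535.8, -42.5, 101.5]
ee_rot: [-169.8, -0.3, 116.9]
force: [-0.1, 0.8, -0.7]
gripper_width: 15.3
[-40.7  44.  146.8 113.8  84.   -9.7] [535.8 -42.5 101.5] [-169.8   -0.3  116.9] [-0.1  0.8 -0.7] 15.3 18.6167
```

View pics/side_f.png

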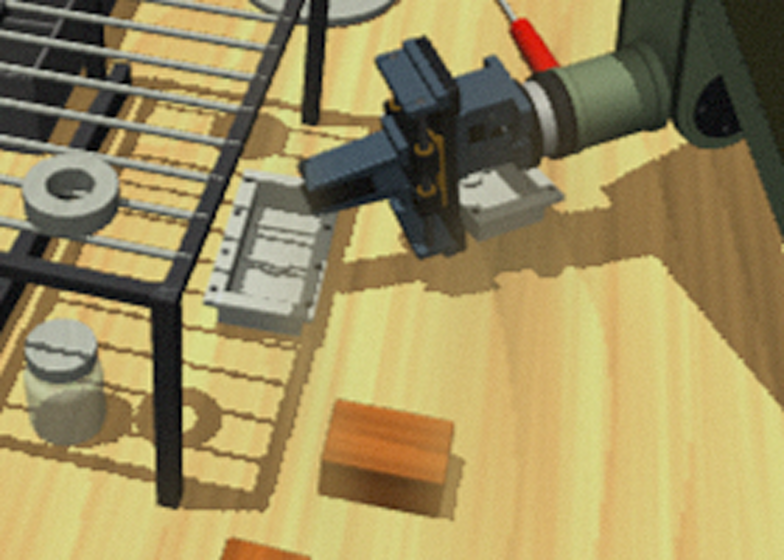

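View pics/w_f.png

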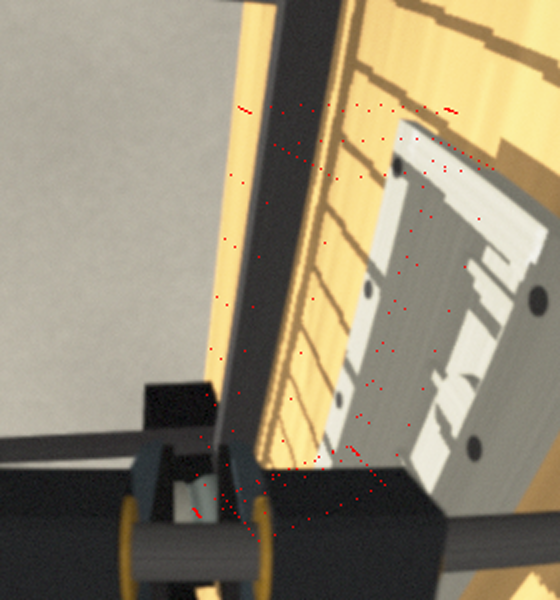

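```bash
python3 - <<'E'
from ov import *
im,T=wgrab()
ms=env.masks_of("wrist","cover");v=np.zeros((420,560),bool);v[:225]=True;v[:,400:]&=True
for m in ms: print(m['p'],m['location'],m['region'].sum())
c=min(ms,key=lambda m:abs(m['location'][0]-400)+abs(m['location'][1]-150))['region']
f=wfit(COVER,[(T,c&v,v)],[558,-49,0]);print(f)
im=im.copy();
for P in COVER: draw(im,wproj(T,place(dense(P),f[0])))
cv2.imwrite("pics/w_g.png",cv2.resize(im[:300,180:560][:,:,::-1],None,fx=2,fy=2,interpolation=2))
S={}
for n in ("scene","side"):
    env.grab_frame(n);ms=env.masks_of(n,"cover")
    for m in ms: print(n,m['p'],m['location'],m['region'].sum())
E
```

```text
0.94 [410.5, 171.3] 19480
(array([ 5.56412243e+02, -4.97578493e+01,  4.42006966e-03]), np.float64(0.017811210546058626))
scene 0.78 [299.0, 187.3] 1599
scene 0.73 [371.4, 157.2] 557
side 0.74 [377.8, 171.0] 710
```

View pics/w_g.png

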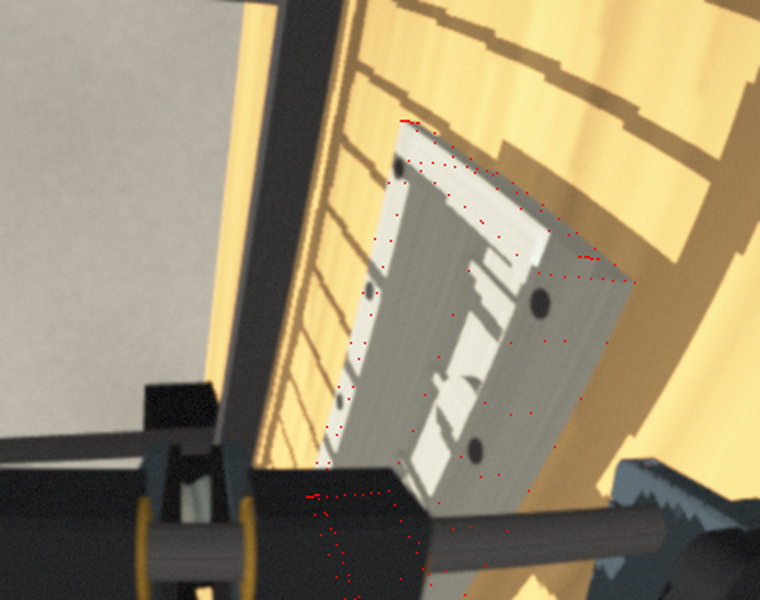

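```bash
cat > wp2.py <<'E'
from ik import *
PX=591.4
def tcp_rc(rc,al,psi,w):
    R=Rtool(al,psi,180);xt=R.apply([1,0,0]);return rc+16*xt-R.apply([0,0,w/2]),R
Y=-51.5
def und(th,s):
    t=np.radians(th);c=np.array([-70-s,28]);return np.array([PX+c[0]*np.cos(t)+c[1]*np.sin(t),Y,-c[0]*np.sin(t)+c[1]*np.cos(t)])
P2=PX+10*np.cos(np.radians(70))+28*np.sin(np.radians(70))
def push(th,dx=0):
    t=np.radians(th)
    if th<=70: E=und(th,10)
    else: E=np.array([P2-90*np.cos(t),Y,90*np.sin(t)])
    N=E+10*np.array([np.cos(t),0,-np.sin(t)])
    wz=N[2]-(N[0]-E[0])*np.cos(t)/np.sin(t)
    return np.array([E[0]+dx,Y,max(wz,0)+15])
B=tcp_rc(np.array([488,Y,19.]),30,27,91)
Cc=tcp_rc(np.array([PX-70-2.5,Y,19.]),30,27,91)
LIFT=[(tcp_rc(und(0,4),30,27,91),91,2),(tcp_rc(und(15,4),30,27,86),86,4),(tcp_rc(und(30,4.5),28,26,78),78,4),(tcp_rc(und(40,7),22,24,66),66,3),(tcp_rc(und(50,9.3),14,22,50),50,3),
 (tcp_rc(push(60,1),9,20,32),32,3),(tcp_rc(push(70,2),6,18,16),16,3),(tcp_rc(push(80,2),5,17,2),2,3),(tcp_rc(push(90,2),5,16,0),0,3),(tcp_rc(push(100,2),5,15,0),0,3),(tcp_rc(np.array([P2+45,Y,93.]),5,15,0),0,4)]
E
python3 - <<'E'
from wp2 import *
q,p,Rc=cur()
A=(np.array([490,-36,95.]),Rtool(22,27,180))
pr=(p,Rc);qq=q
for nm,a,n in (("A",A,5),("B",B,4)):
    e,qq=ik(a[0],a[1],q0=qq)[0];print(nm,a[0].round(1),round(e,2),qq.round(0));rows(path_pose(*pr,*a,n));pr=a
pr=Cc;e,qq=ik(Cc[0],Cc[1],q0=qq)[0];print("C",Cc[0],e,qq.round(0))
for a,w,n in LIFT:
    e,qq=ik(a[0],a[1],q0=qq)[0]
    R=a[1];p=a[0];top=max((p+R.apply([sx*38,-79,-89]))[2] for sx in(-1,1));xt=max((p+R.apply([sx*38,-79,-89]))[0] for sx in(-1,1))
    print("--",w,a[0].round(0),round(e,2),qq.round(0),"bodytop",round(top),round(xt),"bot",(p+R.apply([0,-79,89]))[2].round(0))
E
```

```text
A [490. -36.  95.] 4.96 [-42.  32. 149. 110.  68.  -1.]
0 [5.5, -7.6, 2.8] [2.4, -0.0, 0.0] [528.0, -41.0, 100.0]
1 [5.5, -7.4, 3.1] [2.4, -0.0, 0.0] [519.0, -40.0, 99.0]
2 [5.5, -7.3, 3.4] [2.4, -0.0, 0.0] [509.0, -39.0, 98.0]
3 [5.5, -7.2, 3.7] [2.4, -0.0, 0.0] [500.0, -37.0, 96.0]
4 [5.5, -7.0, 3.9] [2.4, -0.0, 0.0] [490.0, -36.0, 95.0]
B [501.  -26.9  58.4] 0.0 [-36.  32. 148. 117.  60.   0.]
0 [0.8, 6.7, 7.2] [2.0, -0.0, -0.0] [493.0, -34.0, 86.0]
1 [0.8, 6.9, 6.9] [2.0, 0.0, 0.0] [496.0, -31.0, 77.0]
2 [0.8, 7.1, 6.7] [2.0, -0.0, -0.0] [498.0, -29.0, 68.0]
3 [0.8, 7.4, 6.4] [2.0, 0.0, -0.0] [501.0, -27.0, 58.0]
C [531.90655043 -26.91561174  58.40415587] 3.510465349359789e-13 [-32.  32. 144. 119.  58.   4.]
-- 91 [530. -27.  67.] 0.0 [-32.  30. 144. 117.  57.   6.] bodytop 184 526 bot 30.0
-- 86 [539. -27.  83.] 0.0 [-32.  27. 142. 115.  55.  11.] bodytop 200 535 bot 46.0
-- 78 [550. -29.  96.] 0.0 [-31.  27. 142. 117.  56.  11.] bodytop 212 542 bot 54.0
-- 66 [555. -32. 102.] 0.0 [-32.  31. 144. 122.  66.   4.] bodytop 214 534 bot 49.0
-- 50 [561. -34. 103.] 0.0 [-33.  40. 147. 126.  80.  -6.] bodytop 208 525 bot 36.0
-- 32 [574. -36. 103.] 0.0 [-32.  46. 148. 129.  89. -10.] bodytop 203 526 bot 27.0
-- 16 [588. -36.  97.] 0.0 [-29.  50. 147. 133.  96. -13.] bodytop 194 534 bot 17.0
-- 2 [603. -36.  94.] 0.0 [-27.  51. 146. 135.  97. -12.] bodytop 190 546 bot 13.0
-- 0 [619. -36.  95.] 0.0 [-25.  50. 145. 139.  96. -10.] bodytop 191 561 bot 13.0
-- 0 [635. -36.  93.] 0.0 [-23.  50. 143. 142.  95.  -8.] bodytop 189 576 bot 12.0
-- 0 [662. -36.  93.] 0.0 [-22.  49. 139. 143.  92.  -5.] bodytop 189 603 bot 11.0
```

```bash
python3 - <<'E'
from wp2 import *
q,p,Rc=cur()
A=(np.array([504,-31,98.]),Rtool(25,27,180))
pr=(p,Rc);qq=q
for nm,a,n in (("A",A,4),("B",B,4)):
    e,qq=ik(a[0],a[1],q0=qq)[0];print(nm,a[0].round(1),round(e,2),qq.round(0));rows(path_pose(*pr,*a,n));pr=a
E
```

```text
A [504. -31.  98.] 0.0 [-38.  29. 147. 113.  64.   4.]
0 [6.3, -6.0, 2.0] [3.7, -0.0, 0.0] [529.0, -39.0, 101.0]
1 [6.3, -5.8, 2.4] [3.7, -0.0, 0.0] [521.0, -37.0, 100.0]
2 [6.3, -5.6, 2.8] [3.7, -0.0, 0.0] [512.0, -34.0, 99.0]
3 [6.3, -5.5, 3.2] [3.7, -0.0, 0.0] [504.0, -31.0, 98.0]
B [501.  -26.9  58.4] 0.0 [-36.  32. 148. 117.  60.   0.]
0 [1.2, 4.0, 9.1] [1.2, 0.0, 0.0] [503.0, -30.0, 88.0]
1 [1.2, 4.2, 9.0] [1.2, -0.0, -0.0] [503.0, -29.0, 78.0]
2 [1.2, 4.4, 8.9] [1.2, 0.0, 0.0] [502.0, -28.0, 68.0]
3 [1.2, 4.6, 8.8] [1.2, 0.0, -0.0] [501.0, -27.0, 58.0]
```

```bash
python3 -m handwheel '[[0.3,[6.3,-6,2],[3.7,0,0]],[0.5,[6.3,-5.8,2.4],[3.7,0,0]],[0.8,[6.3,-5.6,2.8],[3.7,0,0]],[1,[6.3,-5.5,3.2],[3.7,0,0]],[1,[1.2,4,9.1],[1.2,0,0]],[1,[1.2,4.2,9],[1.2,0,0]],[1,[1.2,4.4,8.9],[1.2,0,0]],[1,[1.2,4.6,8.8],[1.2,0,0]],[1,[0,0,0],[0,0,0]],[1,[0,0,0],[0,0,0]]]';python3 log.py; python3 - <<'E'
from wp2 import *
q,p,Rc=cur();print(Cc[0]);rows(path_pose(p,Rc,*Cc,4))
E
```

```text
time_s: 19.85
ee_pos: [501.3, -26.9, 57.1]
ee_rot: [-150.2, -0.3, 117.0]
force: [1.4, 1.0, 0.8]
gripper_width: 64.5
[-35.7  32.3 147.9 117.2  60.3   0.2] [501.3 -26.9  57.1] [-150.2   -0.3  117. ] [1.4 1.  0.8] 64.5 19.85
[531.90655043 -26.91561174  58.40415587]
0 [-3.5, 5.7, -3.7] [0.1, -0.1, 0.0] [509.0, -27.0, 57.0]
1 [-3.5, 5.7, -3.7] [0.1, -0.1, 0.0] [517.0, -27.0, 58.0]
2 [-3.5, 5.7, -3.7] [0.1, -0.1, 0.0] [524.0, -27.0, 58.0]
3 [-3.5, 5.7, -3.7] [0.1, -0.1, 0.0] [532.0, -27.0, 58.0]
```

```bash
python3 -m handwheel '[[1,[0,0,0],[0,0,0]],[1,[0,0,0],[0,0,0]],[1,[0,0,0],[0,0,0]],[1,[0,0,0],[0,0,0]],[1,[-3.5,5.7,-3.7],[0,0,0]],[1,[-3.5,5.7,-3.7],[0,0,0]],[1,[-3.5,5.7,-3.7],[0,0,0]],[1,[-3.5,5.7,-3.5],[0,0,0]],[1,[0,0,0],[0,0,0]],[1,[0,0,0],[0,0,0]]]';python3 log.py; python3 - <<'E'
from wp2 import *
q,p,Rc=cur();pr=(p,Rc)
for a,w,n in LIFT:
    print("--",w,round(w/91,2));rows(path_pose(*pr,*a,n));pr=a
E
```

```text
time_s: 20.68
ee_pos: [531.8, -27.3, 59.8]
ee_rot: [-150.3, -0.1, 117.0]
force: [0.6, 0.5, 0.1]
gripper_width: 91.4
[-32.5  31.7 144.2 118.3  58.2   4.3] [531.8 -27.3  59.8] [-1.503e+02 -1.000e-01  1.170e+02] [0.6 0.5 0.1] 91.4 20.6833
-- 91 1.0
0 [0.5, -2.4, -3.0] [0.1, -0.0, 0.0] [531.0, -27.0, 64.0]
1 [0.5, -2.4, -3.0] [0.1, -0.0, 0.0] [530.0, -27.0, 67.0]
-- 86 0.95
0 [-1.1, -0.4, -4.4] [0.0, 0.0, 0.0] [533.0, -27.0, 71.0]
1 [-1.1, -0.4, -4.4] [0.0, 0.0, 0.0] [535.0, -27.0, 75.0]
2 [-1.1, -0.4, -4.4] [0.0, 0.0, 0.0] [537.0, -27.0, 79.0]
3 [-1.1, -0.4, -4.4] [0.0, 0.0, 0.0] [539.0, -27.0, 83.0]
-- 78 0.86
0 [-1.6, 0.5, -3.9] [-0.5, 0.1, 0.2] [542.0, -28.0, 87.0]
1 [-1.6, 0.5, -3.9] [-0.5, 0.1, 0.2] [545.0, -28.0, 90.0]
2 [-1.6, 0.5, -3.9] [-0.5, 0.1, 0.2] [548.0, -29.0, 93.0]
3 [-1.6, 0.6, -3.9] [-0.5, 0.1, 0.2] [550.0, -29.0, 96.0]
-- 66 0.73
0 [-1.5, 0.1, -2.1] [-2.0, 0.3, 0.6] [552.0, -30.0, 98.0]
1 [-1.5, 0.1, -2.2] [-2.0, 0.3, 0.6] [554.0, -31.0, 100.0]
2 [-1.5, 0.2, -2.2] [-2.0, 0.3, 0.6] [555.0, -32.0, 102.0]
-- 50 0.55
0 [-1.6, 1.3, -1.0] [-2.7, 0.2, 0.6] [557.0, -33.0, 10
[... 570 characters left out ...]
4.7, 0.4] [-0.3, 0.0, 0.3] [598.0, -36.0, 95.0]
2 [-1.5, 4.7, 0.4] [-0.3, 0.0, 0.3] [603.0, -36.0, 94.0]
-- 0 0.0
0 [-1.5, 5.0, -0.6] [0.0, 0.0, 0.3] [608.0, -36.0, 95.0]
1 [-1.5, 5.0, -0.6] [-0.0, 0.0, 0.3] [613.0, -36.0, 95.0]
2 [-1.5, 5.0, -0.6] [0.0, 0.0, 0.3] [619.0, -36.0, 95.0]
-- 0 0.0
0 [-1.4, 5.1, 0.1] [0.0, 0.0, 0.3] [624.0, -36.0, 94.0]
1 [-1.4, 5.1, 0.1] [0.0, 0.0, 0.3] [629.0, -36.0, 94.0]
2 [-1.4, 5.1, 0.1] [-0.0, 0.0, 0.3] [635.0, -36.0, 93.0]
-- 0 0.0
0 [-1.8, 6.6, -0.5] [0.0, 0.0, 0.0] [641.0, -36.0, 93.0]
1 [-1.8, 6.6, -0.5] [0.0, 0.0, 0.0] [648.0, -36.0, 93.0]
2 [-1.8, 6.6, -0.5] [0.0, 0.0, 0.0] [655.0, -36.0, 93.0]
3 [-1.8, 6.6, -0.5] [0.0, 0.0, 0.0] [662.0, -36.0, 93.0]
```

```bash
python3 -m handwheel '[[1,[0.5,-2.4,-3],[0.1,0,0]],[1,[0.5,-2.4,-3],[0.1,0,0]],[0.98,[-1.1,-0.4,-4.4],[0,0,0]],[0.97,[-1.1,-0.4,-4.4],[0,0,0]],[0.96,[-1.1,-0.4,-4.4],[0,0,0]],[0.95,[-1.1,-0.4,-4.4],[0,0,0]],[0.92,[-1.6,0.5,-3.9],[-0.5,0.1,0.2]],[0.9,[-1.6,0.5,-3.9],[-0.5,0.1,0.2]],[0.88,[-1.6,0.5,-3.9],[-0.5,0.1,0.2]],[0.86,[-1.6,0.6,-3.9],[-0.5,0.1,0.2]]]';python3 log.py; python3 - <<'E'
from ov import *
im,T=wgrab();im=im.copy();draw(im,wproj(T,cov_tilt(30,591.4,-49.8,.0044)))
cv2.imwrite("pics/w_h.png",cv2.resize(im[:300,180:560][:,:,::-1],None,fx=2,fy=2,interpolation=2))
E
```

```text
time_s: 21.52
ee_pos: [550.2, -29.5, 96.0]
ee_rot: [-152.1, -0.1, 116.0]
force: [0.7, -0.3, -2.1]
gripper_width: 78.8
[-31.4  27.1 141.7 116.7  56.5  11.4] [550.2 -29.5  96. ] [-1.521e+02 -1.000e-01  1.160e+02] [ 0.7 -0.3 -2.1] 78.8 21.5167
```

View pics/w_h.png

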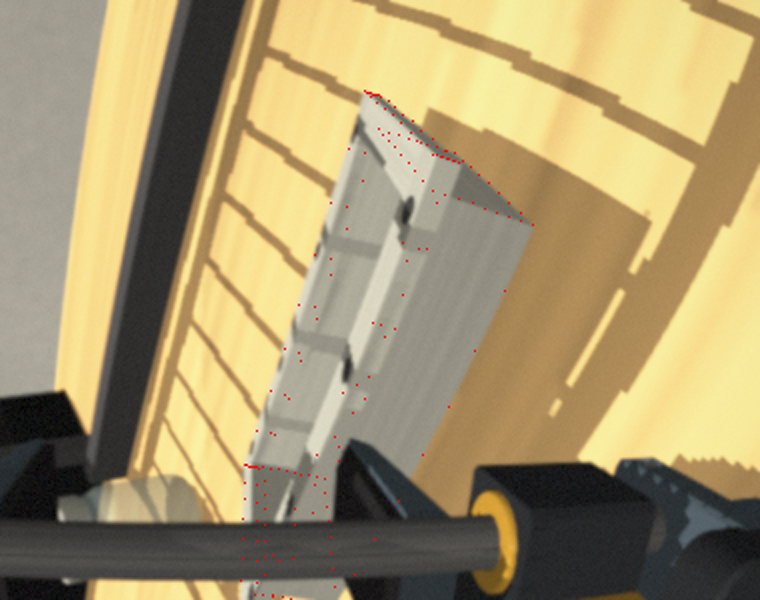

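```bash
python3 -m handwheel '[[0.81,[-1.5,0.1,-2.1],[-2,0.3,0.6]],[0.77,[-1.5,0.1,-2.2],[-2,0.3,0.6]],[0.73,[-1.5,0.2,-2.2],[-2,0.3,0.6]],[0.67,[-1.6,1.3,-1],[-2.7,0.2,0.6]],[0.61,[-1.6,1.3,-1],[-2.7,0.2,0.6]],[0.55,[-1.6,1.4,-0.9],[-2.7,0.2,0.6]],[0.48,[-1.9,3.5,-0.7],[-1.7,0.1,0.7]],[0.42,[-1.8,3.5,-0.6],[-1.7,0.1,0.7]],[0.35,[-1.8,3.6,-0.5],[-1.7,0.1,0.7]],[0.3,[-1.8,4.8,1.1],[-1,0.1,0.7]]]';python3 log.py; python3 - <<'E'
from ov import *
im,T=wgrab();im=im.copy();draw(im,wproj(T,cov_tilt(62,591.4,-49.8,.0044)))
cv2.imwrite("pics/w_i.png",cv2.resize(im[:300,180:560][:,:,::-1],None,fx=2,fy=2,interpolation=2))
cv2.imwrite("pics/side_i.png",cv2.resize(env.grab_frame("side")[100:300,200:480][:,:,::-1],None,fx=2.8,fy=2.8,interpolation=2))
E
```

```text
time_s: 22.4
ee_pos: [578.4, -36.7, 100.1]
ee_rot: [-172.3, -0.1, 109.2]
force: [-0.4, 0.0, -0.8]
gripper_width: 29.0
[-31.1  47.4 147.8 130.3  92.1 -11.6] [578.4 -36.7 100.1] [-1.723e+02 -1.000e-01  1.092e+02] [-0.4  0.  -0.8] 29.0 22.4
```

View pics/w_i.png

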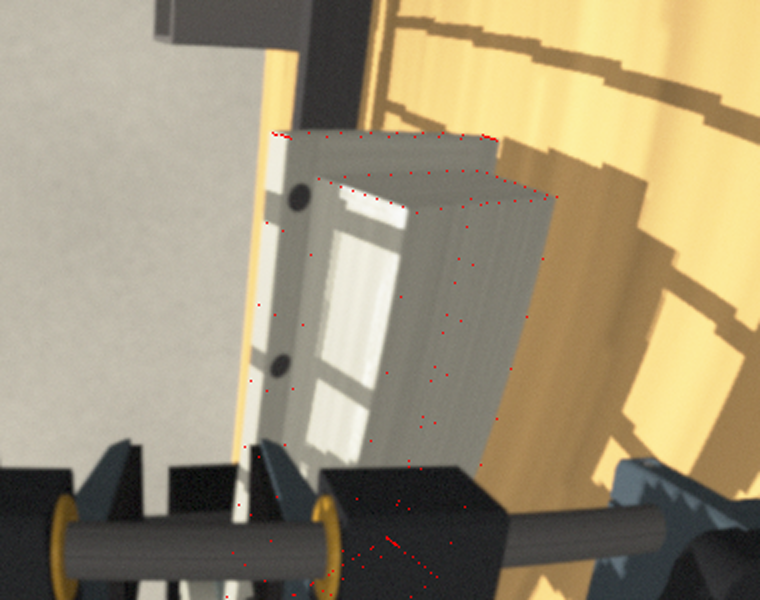

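View pics/side_i.png

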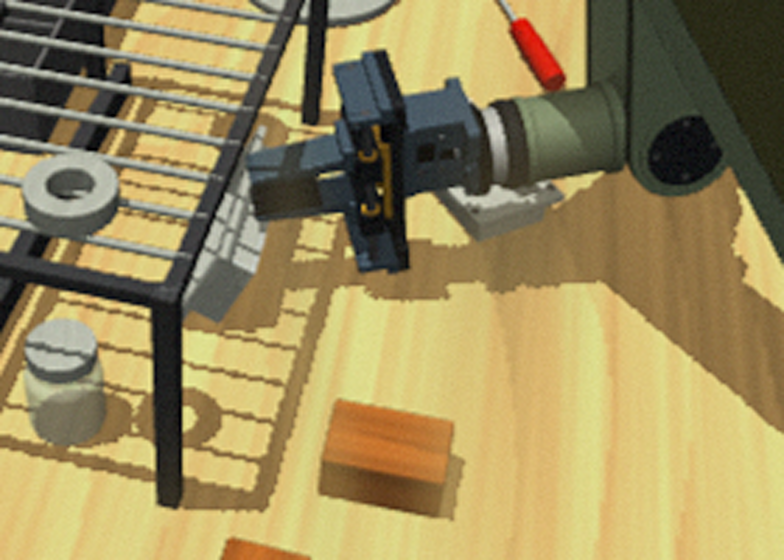

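```bash
python3 -m handwheel '[[0.24,[-1.7,4.8,1.2],[-1,0.1,0.7]],[0.18,[-1.7,4.8,1.3],[-1,0.1,0.7]],[0.12,[-1.6,4.7,0.4],[-0.3,0,0.3]],[0.07,[-1.5,4.7,0.4],[-0.3,0,0.3]],[0.02,[-1.5,4.7,0.4],[-0.3,0,0.3]],[0,[-1.5,5,-0.6],[0,0,0.3]],[0,[-1.5,5,-0.6],[0,0,0.3]],[0,[-1.5,5,-0.6],[0,0,0.3]],[0,[0,0,0],[0,0,0]],[0,[0,0,0],[0,0,0]]]';python3 log.py; python3 - <<'E'
from ov import *
im,T=wgrab();im=im.copy()
cv2.imwrite("pics/w_j.png",cv2.resize(im[:300,180:560][:,:,::-1],None,fx=2,fy=2,interpolation=2))
cv2.imwrite("pics/side_j.png",cv2.resize(env.grab_frame("side")[100:300,200:480][:,:,::-1],None,fx=2.8,fy=2.8,interpolation=2))
E
```

```text
time_s: 23.33
ee_pos: [618.2, -35.9, 95.4]
ee_rot: [-175.2, 0.1, 106.1]
force: [-0.3, -0.3, 0.5]
gripper_width: 0.5
[-25.5  50.  144.7 138.3  96.1  -9.8] [618.2 -35.9  95.4] [-1.752e+02  1.000e-01  1.061e+02] [-0.3 -0.3  0.5] 0.5 23.3333
```

View pics/w_j.png

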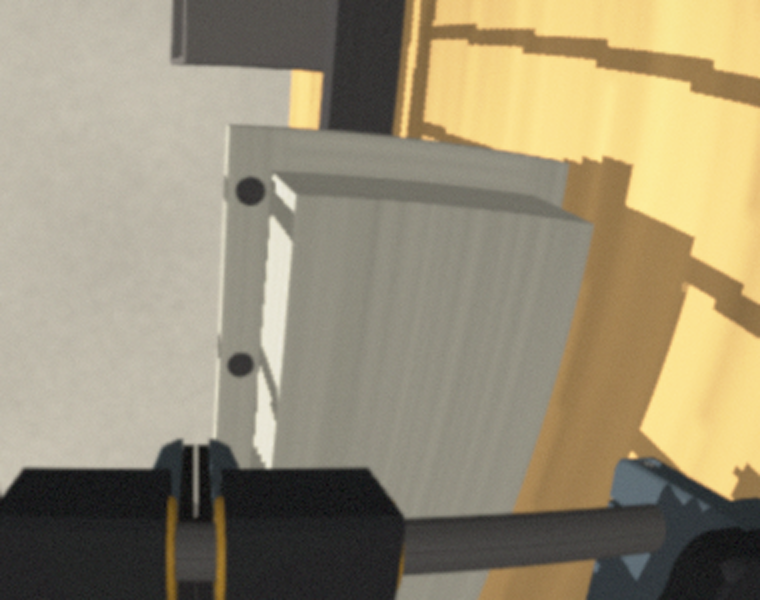

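View pics/side_j.png

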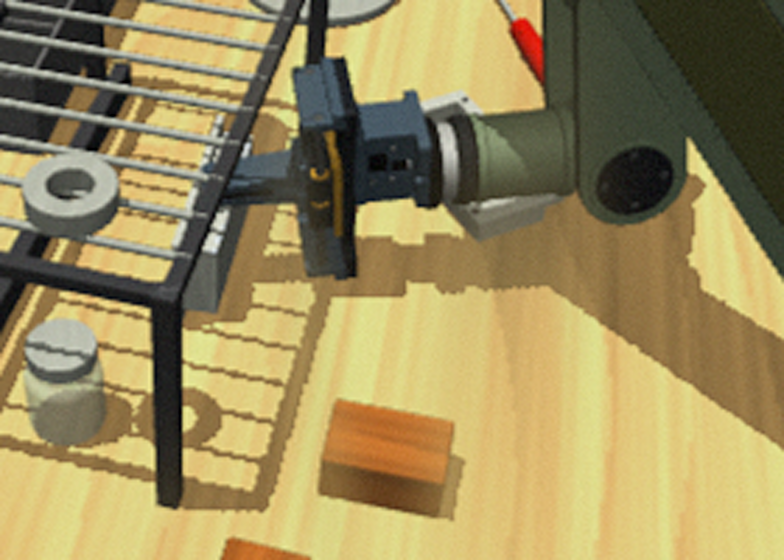

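```bash
python3 -m handwheel '[[0,[-1.4,5.1,0.1],[0,0,0.3]],[0,[-1.4,5.1,0.1],[0,0,0.3]],[0,[-1.4,5.1,0.1],[0,0,0.3]],[0,[-1.8,6.6,-0.5],[0,0,0]],[0,[-1.8,6.6,-0.5],[0,0,0]],[0,[-1.8,6.6,-0.5],[0,0,0]],[0,[-1.5,5.5,-0.5],[0,0,0]],[0,[0,0,0],[0,0,0]],[0,[0,0,0],[0,0,0]],[0,[0,0,0],[0,0,0]]]';python3 log.py; python3 - <<'E'
from ov import *
im,T=wgrab();im=im.copy()
cv2.imwrite("pics/w_k.png",cv2.resize(im[:300,180:560][:,:,::-1],None,fx=2,fy=2,interpolation=2))
cv2.imwrite("pics/side_k.png",cv2.resize(env.grab_frame("side")[100:300,200:480][:,:,::-1],None,fx=2.8,fy=2.8,interpolation=2))
E
```

```text
time_s: 24.27
ee_pos: [660.6, -36.3, 94.8]
ee_rot: [-175.4, 0.2, 105.2]
force: [0.2, -1.6, 7.4]
gripper_width: 0.1
[-22.   48.7 139.6 143.   92.   -5.2] [660.6 -36.3  94.8] [-175.4    0.2  105.2] [ 0.2 -1.6  7.4] 0.1 24.2667
```

View pics/w_k.png

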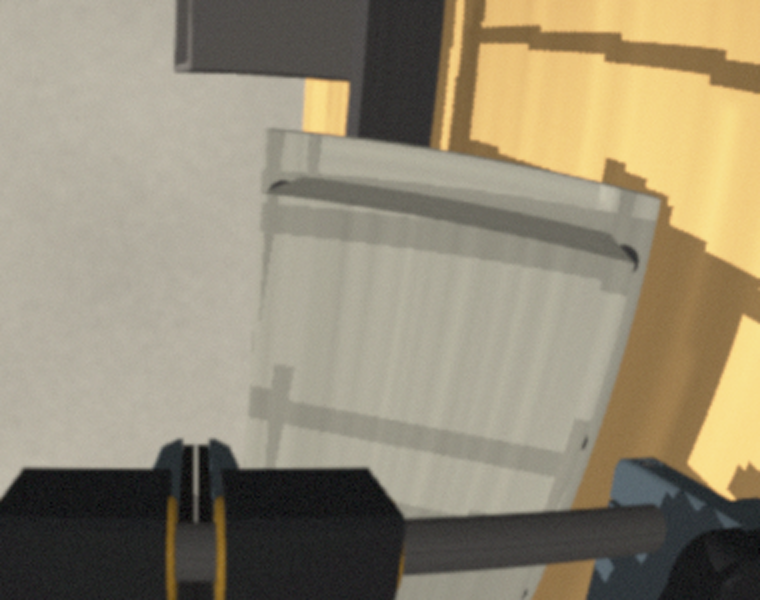

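View pics/side_k.png

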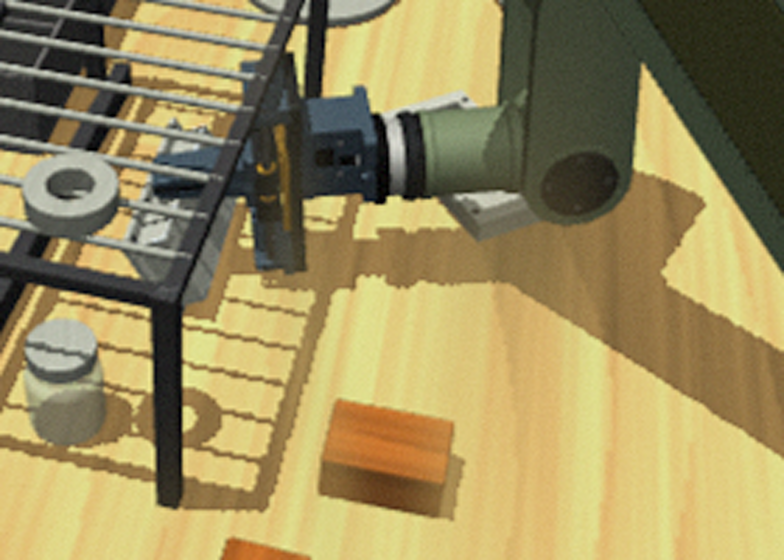

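```bash
python3 -m handwheel '[[0,[-1.3,5,0],[0,0,0]],[0,[-1.3,5,0],[0,0,0]],[0,[-1.3,5,0],[0,0,0]],[0,[0,0,0],[0,0,0]],[0,[0,0,0],[0,0,0]],[0,[0,0,0],[0,0,0]],[0,[0,0,0],[0,0,0]],[0,[0,0,0],[0,0,0]],[0,[0,0,0],[0,0,0]],[0,[0,0,0],[0,0,0]]]';python3 log.py; python3 - <<'E'
from ov import *
im,T=wgrab();im=im.copy()
cv2.imwrite("pics/w_l.png",cv2.resize(im[:300,180:560][:,:,::-1],None,fx=2,fy=2,interpolation=2))
cv2.imwrite("pics/side_l.png",cv2.resize(env.grab_frame("side")[80:280,140:420][:,:,::-1],None,fx=2.8,fy=2.8,interpolation=2))
E
```

```text
time_s: 25.2
ee_pos: [675.4, -35.9, 91.6]
ee_rot: [-175.1, 0.1, 105.2]
force: [0.7, -0.3, 0.7]
gripper_width: 0.7
[-21.1  48.5 137.6 143.9  90.1  -3.8] [675.4 -35.9  91.6] [-1.751e+02  1.000e-01  1.052e+02] [ 0.7 -0.3  0.7] 0.7 25.2
```

View pics/w_l.png

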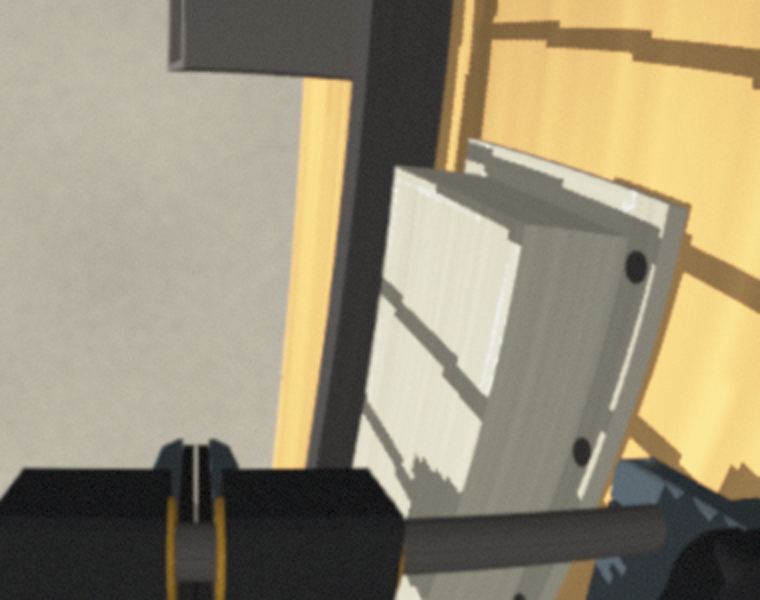

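View pics/side_l.png

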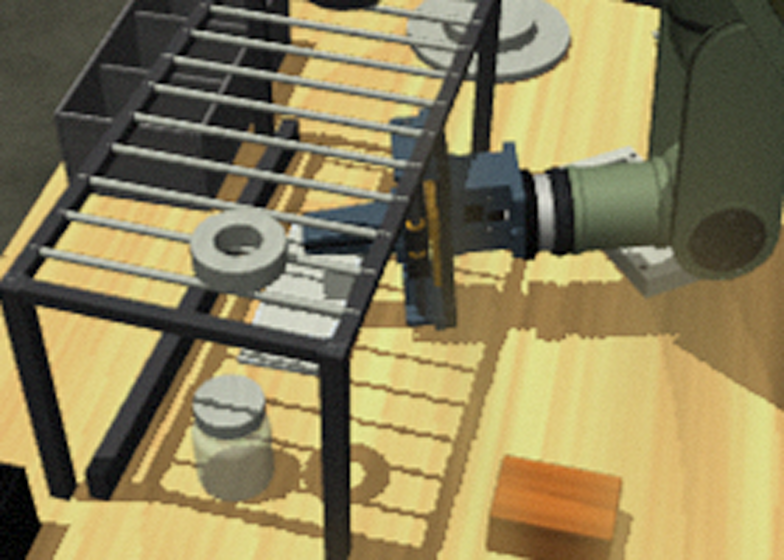

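```bash
python3 - <<'E'
from ov import *
im,T=wgrab()
ms=env.masks_of("wrist","cover")
for m in ms: print(m['p'],m['location'],m['region'].sum())
c=ms[0]['region'];v=np.zeros((420,560),bool);v[:225]=True
f=wfit(COVERD,[(T,c&v,v)],[665,-50,0]);print(f)
im=im.copy()
for P in COVERD: draw(im,wproj(T,place(dense(P),f[0])))
cv2.imwrite("pics/w_m.png",cv2.resize(im[:300,180:560][:,:,::-1],None,fx=2,fy=2,interpolation=2))
E
```

```text
0.77 [430.1, 175.0] 26332
(array([ 6.72324618e+02, -4.97360933e+01,  2.16478997e-03]), np.float64(0.018796003470375865))
```

View pics/w_m.png

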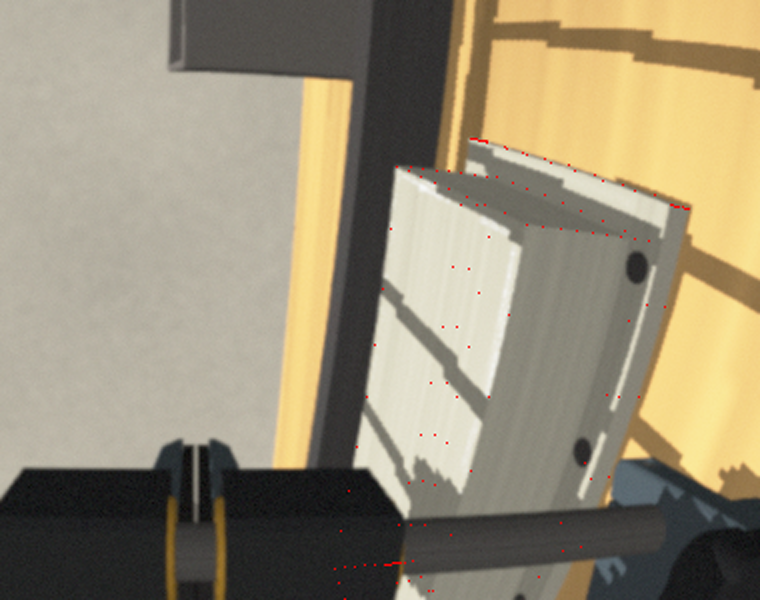

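```bash
python3 - <<'E'
from ik import *
q,p,Rc=cur()
u=Rc.inv().apply([-1,0,0]);print("back dir",u.round(3))
psi=-3.1
for r in (270,90):
  for x in (590,600,640,668):
    a=(np.array([x,-49,17.]),Rtool(40,psi,r));
    sols=[s for s in ik(*a) if s[0]<.5]
    print(r,x,[s[1].round(0).tolist() for s in sols[:3]])
q1=ik(np.array([545,-36,92.]),Rc,q0=q)[0];print(q1[0],q1[1].round(0))
E
```

```text
back dir [ 0.262 -0.962  0.082]
270 590 [[-8.0, 31.0, 141.0, 174.0, 42.0, 91.0], [-8.0, 31.0, 141.0, 174.0, 42.0, 91.0], [-8.0, 31.0, 141.0, 174.0, 42.0, 91.0]]
270 600 [[-8.0, 31.0, 140.0, 175.0, 41.0, 91.0], [-8.0, 31.0, 140.0, 175.0, 41.0, 91.0], [-8.0, 31.0, 140.0, 175.0, 41.0, 91.0]]
270 640 [[-7.0, 32.0, 135.0, 175.0, 36.0, 92.0], [-7.0, 32.0, 135.0, 175.0, 36.0, 92.0], [-7.0, 32.0, 135.0, 175.0, 36.0, 92.0]]
270 668 [[-6.0, 32.0, 131.0, 175.0, 33.0, 92.0], [-6.0, 32.0, 131.0, 175.0, 33.0, 92.0], [-6.0, 32.0, 131.0, 175.0, 33.0, 92.0]]
90 590 [[-8.0, 31.0, 141.0, 174.0, 42.0, -89.0], [-8.0, 31.0, 141.0, 174.0, 42.0, -89.0], [-8.0, 31.0, 141.0, 174.0, 42.0, -89.0]]
90 600 [[-8.0, 31.0, 140.0, 175.0, 41.0, -89.0], [-8.0, 31.0, 140.0, 175.0, 41.0, -89.0], [-8.0, 31.0, 140.0, 175.0, 41.0, -89.0]]
90 640 [[-7.0, 32.0, 135.0, 175.0, 36.0, -88.0], [-7.0, 32.0, 135.0, 175.0, 36.0, -88.0], [-7.0, 32.0, 135.0, 175.0, 36.0, -88.0]]
90 668 [[-6.0, 32.0, 131.0, 175.0, 33.0, -88.0], [-6.0, 32.0, 131.0, 175.0, 33.0, -88.0], [-6.0, 32.0, 131.0, 175.0, 33.0, -88.0]]
31.23551047803002 [-35.  53. 149. 126.  98. -17.]
```

```bash
python3 -m handwheel '[[0,[3.4,-12.5,1],[0,0,0]],[0,[3.4,-12.5,1],[0,0,0]],[0,[3.4,-12.5,1],[0,0,0]],[0,[3.4,-12.5,1],[0,0,0]],[0,[3.4,-12.5,1],[0,0,0]],[0,[3.4,-12.5,1],[0,0,0]],[0,[2.6,-9.6,0.8],[0,0,0]],[0,[0,0,0],[0,0,0]],[0,[0,0,0],[0,0,0]],[0,[0,0,0],[0,0,0]]]';python3 log.py; python3 - <<'E'
from ik import *
q,p,Rc=cur()
a=(np.array([560,-47,115.]),Rtool(40,-3.1,270))
s=ik(*a,q0=np.array([-8,20,138,174,42,91.]))[0];print(s[0],s[1].round(0))
P=path_q(q,s[1],18);rows(P)
for i in range(0,19,3):
    pp,R=P[i];print(i,"finger tips",[ (pp+R.apply([sx,0,sz]))[[0,2]].round(0).tolist() for sx in(-16,16) for sz in(-14,14)],"body",[ (pp+R.apply([sx,-79,sz])).round(0).tolist() for sx in(-38,38) for sz in(-89,89)])
E
```

```text
time_s: 26.23
ee_pos: [588.2, -36.3, 92.3]
ee_rot: [-175.2, 0.2, 105.2]
force: [0.1, -0.7, 1.1]
gripper_width: 0.4
[-27.3  52.8 149.1 136.7 101.3 -15. ] [588.2 -36.3  92.3] [-175.2    0.2  105.2] [ 0.1 -0.7  1.1] 0.4 26.2333
2.630704790768955e-13 [ -8.  14. 140. 170.  24.  96.]
0 [2.1, 5.3, 5.2] [2.6, 4.0, -0.0] [592.0, -33.0, 87.0]
1 [0.6, 4.6, 4.4] [2.5, 4.1, 0.4] [596.0, -31.0, 82.0]
2 [-0.6, 3.8, 3.4] [2.4, 4.3, 0.8] [599.0, -30.0, 78.0]
3 [-1.5, 3.0, 2.3] [2.2, 4.4, 1.2] [602.0, -31.0, 74.0]
4 [-2.1, 2.1, 1.1] [1.9, 4.6, 1.5] [604.0, -32.0, 72.0]
5 [-2.3, 1.2, 0.1] [1.7, 4.8, 1.8] [605.0, -34.0, 71.0]
6 [-2.3, 0.3, -0.9] [1.4, 5.0, 1.9] [606.0, -36.0, 71.0]
7 [-2.1, -0.7, -1.7] [1.1, 5.2, 2.1] [606.0, -39.0, 72.0]
8 [-1.6, -1.7, -2.3] [0.8, 5.4, 2.2] [605.0, -42.0, 73.0]
9 [-1.1, -2.8, -2.7] [0.5, 5.6, 2.2] [603.0, -45.0, 76.0]
10 [-0.5, -3.8, -2.7] [0.2, 5.8, 2.2] [601.0, -47.0, 79.0]
11 [0.1, -4.8, -2.5] [0.0, 6.0, 2.1] [598.0, -49.0, 83.0]
12 [0.6, -5.9, -2.1] [-0.2, 6.2, 2.0] [594.0, -51.0, 87.0]
13 [0.9, -6.9, -1.4] [-0.3, 6.4, 1.9] [589.0, -52.0, 92.0]
14 [1.0, -7.8, -0.5]
[... 728 characters left out ...]
]]
9 finger tips [[608.0, 74.0], [596.0, 54.0], [613.0, 92.0], [601.0, 73.0]] body [[566.0, -134.0, 148.0], [491.0, -31.0, 23.0], [578.0, -73.0, 191.0], [503.0, 30.0, 67.0]]
12 finger tips [[597.0, 78.0], [587.0, 65.0], [609.0, 101.0], [599.0, 87.0]] body [[547.0, -148.0, 141.0], [485.0, -7.0, 52.0], [576.0, -101.0, 194.0], [513.0, 40.0, 105.0]]
15 finger tips [[577.0, 89.0], [572.0, 81.0], [594.0, 113.0], [589.0, 106.0]] body [[514.0, -148.0, 137.0], [481.0, 20.0, 91.0], [556.0, -124.0, 196.0], [523.0, 45.0, 149.0]]
18 finger tips [[549.0, 103.0], [550.0, 103.0], [570.0, 127.0], [571.0, 127.0]] body [[470.0, -131.0, 137.0], [480.0, 46.0, 137.0], [519.0, -134.0, 195.0], [529.0, 44.0, 195.0]]
```

```bash
python3 - <<'E'
from ik import *
q,p,Rc=cur()
a=(np.array([572,-47,112.]),Rtool(40,-3.1,270))
P=path_pose(p,Rc,*a,16)
F=follow(P,q)
for i in range(0,17,2):
    pp,R=P[i];b=np.array([ (pp+R.apply([sx,-79,sz])) for sx in(-38,38) for sz in(-89,89)])
    print(i,F[i],"zmin",b[:,2].min().round(0),"zmax",b[:,2].max().round(0),"xmax",b[:,0].max().round(0))
rows(P)
E
```

```text
0 (1.7, [-27.0, 53.0, 149.0, 136.0, 101.0, -15.0]) zmin 10.0 zmax 188.0 xmax 529.0
2 (17.0, [-24.0, 49.0, 149.0, 144.0, 97.0, 1.0]) zmin 11.0 zmax 198.0 xmax 528.0
4 (26.4, [-20.0, 44.0, 149.0, 153.0, 89.0, 17.0]) zmin 16.0 zmax 206.0 xmax 526.0
6 (26.8, [-15.0, 37.0, 149.0, 162.0, 79.0, 31.0]) zmin 27.0 zmax 212.0 xmax 529.0
8 (18.3, [-10.0, 32.0, 149.0, 171.0, 70.0, 44.0]) zmin 42.0 zmax 213.0 xmax 534.0
10 (4.1, [-8.0, 28.0, 149.0, 176.0, 63.0, 55.0]) zmin 61.0 zmax 212.0 xmax 536.0
12 (0.0, [-6.0, 23.0, 146.0, 178.0, 50.0, 66.0]) zmin 83.0 zmax 208.0 xmax 537.0
14 (0.0, [-7.0, 18.0, 142.0, 177.0, 36.0, 79.0]) zmin 108.0 zmax 201.0 xmax 535.0
16 (0.0, [-8.0, 15.0, 138.0, 170.0, 24.0, 96.0]) zmin 134.0 zmax 192.0 xmax 541.0
0 [-0.4, -1.3, -1.1] [0.9, 5.8, 2.6] [587.0, -37.0, 94.0]
1 [-0.3, -1.3, -1.1] [0.9, 5.8, 2.6] [586.0, -38.0, 95.0]
2 [-0.3, -1.3, -1.2] [0.9, 5.8, 2.6] [585.0, -38.0, 96.0]
3 [-0.2, -1.3, -1.2] [0.9, 5.8, 2.6] [584.0, -39.0, 97.0]
4 [-0.1, -1.3, -1.2] [0.9, 5.8, 2.6] [583.0, -40.0, 98.0]
5 [-0.1, -1.3, -1.2] [0.9, 5.8, 2.6] [582.0, -40.0, 100.0]
6 [-0.0, -1.3, -1.1] [0.9, 5.8, 2.6] [581.0, -41.0, 101.0]
7 [0.0, -1.3, -1.1] [0.9, 5.8, 2.6] [580.0, -42.0, 102.0]
8 [0.1, -1.3, -1.1] [0.9, 5.8, 2.6] [579.0, -42.0, 103.0]
9 [0.1, -1.4, -1.1] [0.9, 5.8, 2.6] [578.0, -43.0, 105.0]
10 [0.2, -1.4, -1.0] [0.9, 5.8, 2.6] [577.0, -44.0, 106.0]
11 [0.2, -1.4, -1.0] [0.9, 5.8, 2.6] [576.0, -44.0, 107.0]
12 [0.2, -1.4, -0.9] [0.9, 5.8, 2.6] [575.0, -45.0, 108.0]
13 [0.3, -1.5, -0.9] [0.9, 5.8, 2.6] [574.0, -46.0, 110.0]
14 [0.3, -1.5, -0.8] [0.9, 5.8, 2.6] [573.0, -46.0, 111.0]
15 [0.3, -1.5, -0.8] [0.9, 5.8, 2.6] [572.0, -47.0, 112.0]
```

```bash
python3 -m handwheel '[[0,[0,-1,-12],[0,0,0]],[0,[0,-1,-12],[0,0,0]],[0,[0,0,0],[0,7,0]],[0,[0,0,0],[0,7,0]],[0,[0,0,0],[0,7,0]],[0,[0,0,0],[0,7,0]],[0,[0,0,0],[0,7,0]],[0,[0,0,0],[0,7,0]],[0,[0,0,0],[0,7,0]],[0,[0,0,0],[0,7,0]]]';python3 log.py; python3 - <<'E'
from ik import *
q,p,Rc=cur()
R1=Rc*Rn.from_rotvec([0,np.radians(34),0])
a=(np.array([580,-47,110.]),Rtool(40,-3.1,270))
P=path_pose(p,R1,*a,8);q[5]+=34
F=follow(P,q)
for i in range(0,9,1):
    pp,R=P[i];b=np.array([ (pp+R.apply([sx,-79,sz])) for sx in(-38,38) for sz in(-89,89)])
    print(i,F[i],"zmin",b[:,2].min().round(0),"zmax",b[:,2].max().round(0),"xmax",b[:,0].max().round(0))
rows(P)
E
```

```text
time_s: 27.07
ee_pos: [588.3, -35.8, 116.7]
ee_rot: [-171.4, -55.8, 98.1]
force: [0.2, 0.2, 0.1]
gripper_width: 0.6
[-27.2  48.1 149.1 137.2  97.9  44.5] [588.3 -35.8 116.7] [-171.4  -55.8   98.1] [0.2 0.2 0.1] 0.6 27.0667
0 (2.1, [-27.0, 48.0, 149.0, 137.0, 97.0, 79.0]) zmin 85.0 zmax 161.0 xmax 539.0
1 (5.5, [-26.0, 43.0, 149.0, 141.0, 90.0, 84.0]) zmin 90.0 zmax 167.0 xmax 537.0
2 (5.1, [-23.0, 38.0, 149.0, 146.0, 81.0, 88.0]) zmin 95.0 zmax 172.0 xmax 536.0
3 (1.0, [-21.0, 33.0, 149.0, 151.0, 74.0, 90.0]) zmin 100.0 zmax 177.0 xmax 536.0
4 (0.0, [-18.0, 29.0, 148.0, 155.0, 64.0, 93.0]) zmin 106.0 zmax 181.0 xmax 536.0
5 (0.0, [-15.0, 24.0, 146.0, 158.0, 54.0, 96.0]) zmin 112.0 zmax 184.0 xmax 536.0
6 (0.0, [-13.0, 21.0, 143.0, 162.0, 43.0, 97.0]) zmin 118.0 zmax 187.0 xmax 536.0
7 (0.0, [-10.0, 18.0, 141.0, 165.0, 33.0, 97.0]) zmin 125.0 zmax 189.0 xmax 540.0
8 (0.0, [-8.0, 16.0, 138.0, 171.0, 24.0, 95.0]) zmin 132.0 zmax 190.0 xmax 549.0
0 [-0.9, -1.3, -1.1] [-2.2, 0.9, 4.4] [587.0, -37.0, 116.0]
1 [-1.0, -1.2, -1.1] [-2.2, 0.9, 4.4] [586.0, -39.0, 115.0]
2 [-1.1, -1.1, -1.2] [-2.2, 0.9, 4.4] [585.0, -40.0, 114.0]
3 [-1.2, -0.9, -1.3] [-2.2, 0.9, 4.4] [584.0, -41.0, 113.0]
4 [-1.2, -0.8, -1.3] [-2.2, 0.9, 4.4] [583.0, -43.0, 113.0]
5 [-1.2, -0.6, -1.3] [-2.2, 0.9, 4.4] [582.0, -44.0, 112.0]
6 [-1.3, -0.5, -1.4] [-2.2, 0.9, 4.4] [581.0, -46.0, 111.0]
7 [-1.3, -0.4, -1.4] [-2.2, 0.9, 4.4] [580.0, -47.0, 110.0]
```

```bash
python3 -m handwheel '[[0,[0,0,0],[0,6.8,0]],[0,[0,0,0],[0,6.8,0]],[0,[0,0,0],[0,6.8,0]],[0,[0,0,0],[0,6.8,0]],[0,[0,0,0],[0,6.8,0]],[0,[-0.9,-1.3,-1.1],[-2.2,0.9,4.4]],[0,[-1,-1.2,-1.1],[-2.2,0.9,4.4]],[0,[-1.1,-1.1,-1.2],[-2.2,0.9,4.4]],[0,[-1.2,-0.9,-1.3],[-2.2,0.9,4.4]],[0,[-1.2,-0.8,-1.3],[-2.2,0.9,4.4]]]';python3 log.py; python3 - <<'E'
from ik import *
q,p,Rc=cur()
a=(np.array([585,-49,60.]),Rtool(40,-3.1,270));b=(np.array([600,-49,18.]),a[1])
P=path_pose(p,Rc,*a,5);rows(P);print(follow(P,q)[-1])
P=path_pose(*a,*b,3);rows(P)
E
```

```text
time_s: 27.9
ee_pos: [583.0, -43.1, 112.9]
ee_rot: [-87.3, -62.7, 1.0]
force: [-0.1, 0.7, -0.6]
gripper_width: 0.3
[-14.9  24.  145.5 158.8  52.8  95.7] [583.  -43.1 112.9] [-87.3 -62.7   1. ] [-0.1  0.7 -0.6] 0.3 27.9
0 [-9.2, 5.1, -1.4] [-1.2, 0.5, 2.5] [583.0, -44.0, 102.0]
1 [-9.0, 5.6, -1.4] [-1.2, 0.5, 2.5] [584.0, -45.0, 92.0]
2 [-8.7, 6.0, -1.3] [-1.2, 0.5, 2.5] [584.0, -47.0, 81.0]
3 [-8.4, 6.4, -1.3] [-1.2, 0.5, 2.5] [585.0, -48.0, 71.0]
4 [-8.1, 6.8, -1.2] [-1.2, 0.5, 2.5] [585.0, -49.0, 60.0]
(0.0, [-8.0, 24.0, 140.0, 173.0, 34.0, 93.0])
0 [-7.5, 12.8, 0.3] [0.0, 0.0, 0.0] [590.0, -49.0, 46.0]
1 [-7.5, 12.8, 0.3] [0.0, 0.0, 0.0] [595.0, -49.0, 32.0]
2 [-7.5, 12.8, 0.3] [0.0, 0.0, 0.0] [600.0, -49.0, 18.0]
```

```bash
python3 -m handwheel '[[0.2,[-9.2,5.1,-1.4],[-1.2,0.5,2.5]],[0.5,[-9,5.6,-1.4],[-1.2,0.5,2.5]],[1,[-8.7,6,-1.3],[-1.2,0.5,2.5]],[1,[-8.4,6.4,-1.3],[-1.2,0.5,2.5]],[1,[-8.1,6.8,-1.2],[-1.2,0.5,2.5]],[1,[-7.5,12.8,0.3],[0,0,0]],[1,[-7.5,12.8,0.3],[0,0,0]],[1,[-7,11.9,0.3],[0,0,0]],[1,[0,0,0],[0,0,0]],[1,[0,0,0],[0,0,0]]]';python3 log.py; python3 - <<'E'
from ov import *
p,R=pose();print("upper corners",[(p+R.apply([16,0,s])).round(1).tolist() for s in(-52,52)],"d",R.apply([0,1,0]).round(3),"rackdir in tool",R.inv().apply([np.cos(.054),-np.sin(.054),0]).round(3))
im,T=wgrab();cv2.imwrite("pics/w_n.png",im[:,:,::-1])
cv2.imwrite("pics/side_n.png",cv2.resize(env.grab_frame("side")[80:280,140:420][:,:,::-1],None,fx=2.8,fy=2.8,interpolation=2))
E
```

```text
time_s: 28.73
ee_pos: [600.8, -48.7, 18.4]
ee_rot: [-90.0, -50.3, -2.8]
force: [-0.5, -0.0, -0.4]
gripper_width: 64.6
[ -7.9  30.8 140.1 174.1  41.3  91.2] [600.8 -48.7  18.4] [-90.  -50.3  -2.8] [-0.5 -0.  -0.4] 64.6 28.7333
upper corners [[608.4, -101.1, 30.7], [613.6, 2.7, 30.7]] d [ 0.769 -0.038 -0.639] rackdir in tool [ 0.638  0.77  -0.004]
```

View pics/w_n.png

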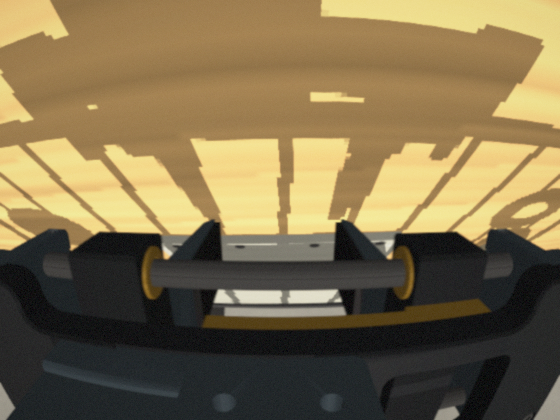

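View pics/side_n.png

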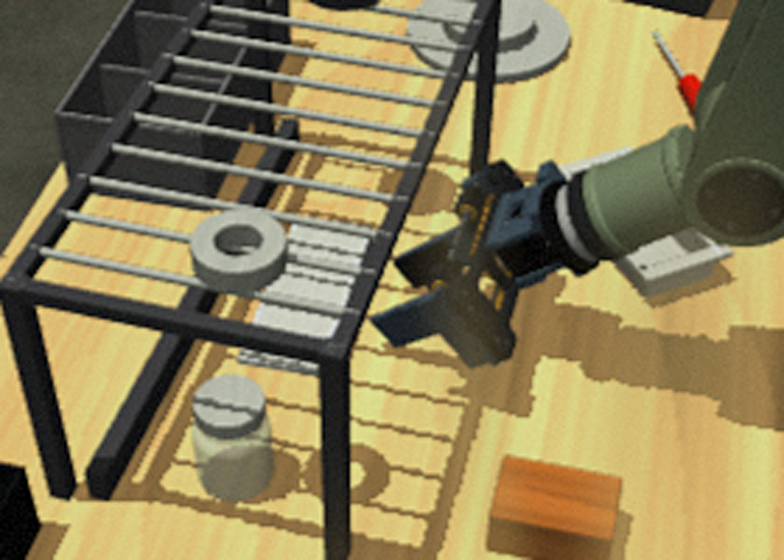

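```bash
python3 -m handwheel '[[1,[0,0,0],[0,0.3,0]],[1,[3.8,4.6,0],[0,0,0]],[1,[3.8,4.6,0],[0,0,0]],[1,[3.8,4.6,0],[0,0,0]],[1,[3.8,4.6,0],[0,0,0]],[1,[3.2,3.9,0],[0,0,0]],[1,[3.2,3.9,0],[0,0,0]],[1,[3.2,3.9,0],[0,0,0]],[1,[3.2,3.9,0],[0,0,0]],[1,[0,0,0],[0,0,0]]]';python3 log.py
python3 -m handwheel '[[1,[1.9,2.3,0],[0,0,0]],[1,[1.9,2.3,0],[0,0,0]],[1,[1.9,2.3,0],[0,0,0]],[1,[1.9,2.3,0],[0,0,0]],[1,[1.3,1.5,0],[0,0,0]],[1,[0,0,0],[0,0,0]],[1,[0,0,0],[0,0,0]],[1,[0,0,0],[0,0,0]],[1,[0,0,0],[0,0,0]],[1,[0,0,0],[0,0,0]]]';python3 log.py
```

```text
time_s: 29.67
ee_pos: [645.5, -51.6, 18.6]
ee_rot: [-89.7, -50.4, -3.3]
force: [-0.4, -1.1, 0.2]
gripper_width: 91.2
[ -7.4  31.8 134.1 174.2  36.4  92.1] [645.5 -51.6  18.6] [-89.7 -50.4  -3.3] [-0.4 -1.1  0.2] 91.2 29.6667
time_s: 30.5
ee_pos: [658.6, -52.2, 18.4]
ee_rot: [-89.7, -50.3, -3.3]
force: [-1.5, 0.7, 0.2]
gripper_width: 91.3
[ -7.2  32.2 132.3 174.2  34.9  92.3] [658.6 -52.2  18.4] [-89.7 -50.3  -3.3] [-1.5  0.7  0.2] 91.3 30.5
```

```bash
python3 -m handwheel '[[1,[1.3,1.5,0],[0,0,0]],[1,[1.3,1.5,0],[0,0,0]],[1,[1.3,1.5,0],[0,0,0]],[1,[0,0,0],[0,0,0]],[1,[0,0,0],[0,0,0]],[1,[0,0,0],[0,0,0]],[1,[0,0,0],[0,0,0]],[1,[0,0,0],[0,0,0]],[1,[0,0,0],[0,0,0]],[1,[0,0,0],[0,0,0]]]';python3 log.py
python3 -m handwheel '[[1,[1.3,1.5,0],[0,0,0]],[1,[1.3,1.5,0],[0,0,0]],[1,[0,0,0],[0,0,0]],[1,[0,0,0],[0,0,0]],[1,[0,0,0],[0,0,0]],[1,[0,0,0],[0,0,0]],[1,[0,0,0],[0,0,0]],[1,[0,0,0],[0,0,0]],[1,[0,0,0],[0,0,0]],[1,[0,0,0],[0,0,0]]]';python3 log.py
```

```text
time_s: 31.33
ee_pos: [664.4, -52.5, 18.5]
ee_rot: [-89.7, -50.3, -3.3]
force: [-1.1, -0.6, 0.3]
gripper_width: 91.1
[ -7.2  32.3 131.5 174.2  34.3  92.3] [664.4 -52.5  18.5] [-89.7 -50.3  -3.3] [-1.1 -0.6  0.3] 91.1 31.3333
time_s: 32.17
ee_pos: [665.6, -52.5, 18.1]
ee_rot: [-89.7, -50.1, -3.3]
force: [-14.3, 1.2, 9.8]
gripper_width: 91.2
[ -7.1  32.3 131.3 174.2  33.8  92.4] [665.6 -52.5  18.1] [-89.7 -50.1  -3.3] [-14.3   1.2   9.8] 91.2 32.1667
```

```bash
python3 -m handwheel '[[1,[1,1.2,0],[0,0,0]],[1,[0,0,0],[0,0,0]],[1,[0,0,0],[0,0,0]],[1,[-2.6,-3.1,0],[0,0,0]],[1,[-5,-6,0],[0,0,0]],[1,[-10,-12,0],[0,0,0]],[1,[-10,-12,0],[0,0,0]],[1,[-10,-12,0],[0,0,0]],[1,[0,0,0],[0,0,0]],[1,[0,0,0],[0,0,0]]]';python3 log.py
python3 - <<'E'
from ov import *
d={}
for n in ("scene","side"):
    im=env.grab_frame(n).copy();ms=env.masks_of(n,"cover")
    for m in ms: print(n,m['p'],m['location'],m['region'].sum())
    for yaw,c in ((-.054,(255,0,0)),):
        for P in COVERD: draw(im,proj(n,place(dense(P),[711.5,-52.5,yaw])),c)
    cv2.imwrite(f"pics/{n}_o.png",cv2.resize(im[80:260,140:380][:,:,::-1],None,fx=3.2,fy=3.2,interpolation=2))
im,T=wgrab();cv2.imwrite("pics/w_o.png",im[:,:,::-1])
E
```

```text
time_s: 33.0
ee_pos: [611.5, -49.8, 18.6]
ee_rot: [-89.7, -50.4, -3.3]
force: [-0.5, -0.4, -0.0]
gripper_width: 90.9
[ -7.8  31.  138.6 174.2  40.1  91.6] [611.5 -49.8  18.6] [-89.7 -50.4  -3.3] [-0.5 -0.4 -0. ] 90.9 33.0
scene 0.65 [351.7, 125.3] 850
scene 0.57 [232.8, 168.3] 1123
side 0.59 [242.3, 188.1] 1039
side 0.57 [378.1, 175.6] 632
```

View pics/scene_o.png

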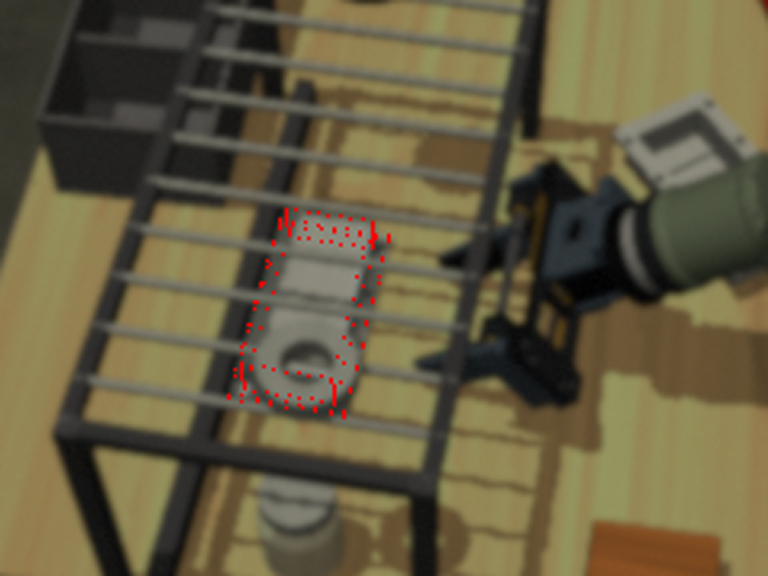

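View pics/side_o.png

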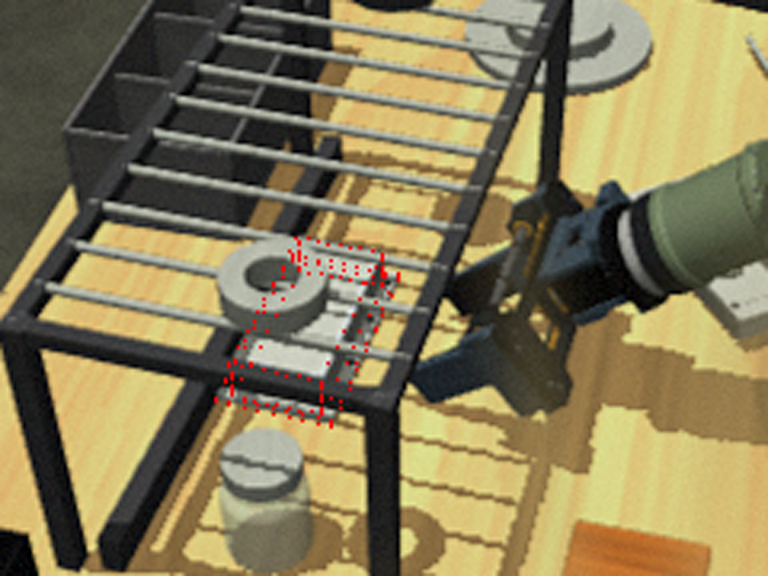

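View pics/w_o.png

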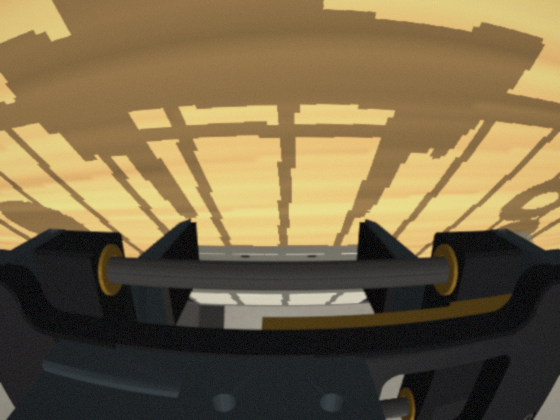

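```bash
python3 - <<'E'
from ik import *
q,p,Rc=cur()
for al in (45,50,55,60):
    for nm,(x,y,ps) in dict(blk=(427,151,-1.6),blk2=(427,151,15),mid=(520,0,-3),fin=(611,-50,-3.1)).items():
        s=[t for t in ik(np.array([x,y,17.]),Rtool(al,ps,270)) if t[0]<.5]
        u=[]
        for e,w in s:
            if not any(np.abs(w-v).max()<3 for v in u):u.append(w)
        print(al,nm,[v.round(0).tolist() for v in u])
E
```

```text
45 blk []
45 blk2 []
45 mid [[0.0, 26.0, 147.0, 184.0, 39.0, 89.0]]
45 fin [[-7.0, 28.0, 135.0, 174.0, 28.0, 93.0]]
50 blk [[34.0, 22.0, 149.0, 224.0, 33.0, 80.0]]
50 blk2 []
50 mid [[-0.0, 23.0, 143.0, 184.0, 26.0, 88.0]]
50 fin [[-7.0, 26.0, 131.0, 171.0, 18.0, 95.0]]
55 blk [[31.0, 19.0, 145.0, 232.0, 23.0, 68.0]]
55 blk2 [[20.0, 18.0, 148.0, 188.0, 21.0, 86.0]]
55 mid [[-0.0, 21.0, 139.0, 186.0, 15.0, 87.0]]
55 fin [[-7.0, 25.0, 128.0, 164.0, 8.0, 102.0]]
60 blk [[29.0, 17.0, 142.0, 251.0, 16.0, 47.0]]
60 blk2 [[20.0, 16.0, 144.0, 194.0, 10.0, 81.0]]
60 mid [[-0.0, 20.0, 135.0, 194.0, 5.0, 79.0]]
60 fin []
```

```bash
python3 - <<'E'
from ov import *
b={}
for n in ("scene","side"):
    env.grab_frame(n)
    ms=env.masks_of(n,"block")
    for m in ms: print(n,m['p'],m['location'],m['region'].sum())
    g=proj(n,[437.5,151.4,22])[0]
    b[n]=min(ms,key=lambda m:np.hypot(*(np.array(m['location'])-g)))['region'];print(g)
print(fit(BLOCK,b,[437,151,0]))
from ik import *
q,p,Rc=cur()
H1=(np.array([545,-46,85.]),Rtool(52,-3.1,270));H2=(np.array([425,151,85.]),Rtool(52,-1.6,270));G=(np.array([425.5,151.7,17.]),H2[1])
pr=(p,Rc);qq=q
for a,n in ((H1,4),(H2,8),(G,3)):
    P=path_pose(*pr,*a,n);F=follow(P,qq);print([f[0] for f in F],F[-1][1]);qq=np.array(F[-1][1]);rows(P);pr=a
E
```

```text
scene 0.72 [344.4, 259.1] 1305
scene 0.56 [302.8, 325.7] 1358
[342.18415453 259.65089834]
side 0.6 [334.5, 263.4] 1564
[337.19318802 263.46724595]
(array([ 4.37646757e+02,  1.52910309e+02, -3.35995653e-02]), np.float64(0.14553449525694787))
[0.0, 0.0, 0.0, 0.0, 0.0] [-8.0, 14.0, 134.0, 153.0, 6.0, 113.0]
0 [2.2, -23.4, 0.1] [-0.0, -0.0, 3.1] [595.0, -49.0, 35.0]
1 [0.9, -23.5, 0.1] [-0.0, -0.0, 3.1] [578.0, -48.0, 52.0]
2 [-0.4, -23.5, 0.1] [-0.0, -0.0, 3.1] [562.0, -47.0, 68.0]
3 [-1.7, -23.5, 0.0] [-0.0, -0.0, 3.1] [545.0, -46.0, 85.0]
[0.0, 0.0, 0.0, 0.0, 0.0, 0.0, 0.0, 0.0, 4.0] [33.0, 9.0, 143.0, 256.0, 21.0, 43.0]
0 [-12.9, -10.0, 23.8] [0.1, -0.1, 0.0] [530.0, -21.0, 85.0]
1 [-12.8, -10.0, 23.8] [0.1, -0.1, -0.0] [515.0, 3.0, 85.0]
2 [-12.7, -9.9, 23.9] [0.1, -0.1, 0.0] [500.0, 28.0, 85.0]
3 [-12.7, -9.9, 23.9] [0.1, -0.1, -0.0] [485.0, 52.0, 85.0]
4 [-12.6, -9.8, 24.0] [0.1, -0.1, 0.0] [470.0, 77.0, 85.0]
5 [-12.5, -9.8, 24.0] [0.1, -0.1, 0.0] [455.0, 102.0, 85.0]
6 [-12.5, -9.8, 24.1] [0.1, -0.1, 0.0] [440.0, 126.0, 85.0]
7 [-12.4, -9.7, 24.1] [0.1, -0.1, -0.0] [425.0, 151.0, 85.0]
[4.0, 0.0, 0.0, 0.0] [33.0, 21.0, 147.0, 227.0, 29.0, 76.0]
0 [-13.8, 18.0, 0.2] [0.0, 0.0, 0.0] [425.0, 151.0, 62.0]
1 [-13.8, 18.0, 0.2] [0.0, 0.0, 0.0] [425.0, 151.0, 40.0]
2 [-13.8, 18.0, 0.2] [0.0, 0.0, 0.0] [426.0, 152.0, 17.0]
```

```bash
python3 - <<'E'
from ik import *
q,p,Rc=cur()
for al in (48,50,52):
    H1=(np.array([545,-46,66.]),Rtool(48,-3.1,270));H2=(np.array([426,151.7,66.]),Rtool(al,-1.7,270));G=(np.array([426,152,17.]),H2[1])
    pr=(p,Rc);qq=q;print("==",al)
    for a,n in ((H1,4),(H2,9),(G,3)):
        P=path_pose(*pr,*a,n);F=follow(P,qq);print([f[0] for f in F],[f[1][3:] for f in F],F[-1][1]);qq=np.array(F[-1][1]);pr=a
        if al==50: rows(P)
E
```

```text
== 48
[0.0, 0.0, 0.0, 0.0, 0.0] [[174.0, 40.0, 92.0], [174.0, 35.0, 92.0], [173.0, 29.0, 93.0], [171.0, 24.0, 94.0], [169.0, 18.0, 97.0]] [-8.0, 17.0, 139.0, 169.0, 18.0, 97.0]
[0.0, 0.0, 0.0, 0.0, 0.0, 0.0, 0.0, 0.0, 0.0, 0.0] [[169.0, 18.0, 97.0], [177.0, 19.0, 92.0], [185.0, 20.0, 87.0], [192.0, 21.0, 83.0], [200.0, 22.0, 79.0], [208.0, 23.0, 76.0], [216.0, 24.0, 72.0], [224.0, 25.0, 69.0], [231.0, 27.0, 67.0], [239.0, 28.0, 64.0]] [36.0, 13.0, 147.0, 239.0, 28.0, 64.0]
[0.0, 0.0, 1.6, 6.6] [[239.0, 28.0, 64.0], [232.0, 31.0, 72.0], [228.0, 33.0, 77.0], [226.0, 35.0, 80.0]] [36.0, 22.0, 149.0, 226.0, 35.0, 80.0]
== 50
[0.0, 0.0, 0.0, 0.0, 0.0] [[174.0, 40.0, 92.0], [174.0, 35.0, 92.0], [173.0, 29.0, 93.0], [171.0, 24.0, 94.0], [169.0, 18.0, 97.0]] [-8.0, 17.0, 139.0, 169.0, 18.0, 97.0]
0 [-1.5, -20.4, 0.1] [-0.0, -0.0, 2.1] [595.0, -49.0, 30.0]
1 [-2.2, -20.3, 0.1] [-0.0, -0.0, 2.1] [578.0, -48.0, 42.0]
2 [-3.0, -20.2, 0.0] [-0.0, -0.0, 2.1] [562.0, -47.0, 54.0]
3 [-3.7, -20.1, 0.0] [-0.0, -0.0, 2.1] [545.0, -46.0, 66.0]
[0.0, 0.0, 0.0, 0.0, 0.0, 0.0, 0.0, 0.0, 0.0, 0.0] [[169.0, 
[... 1017 characters left out ...]
426.0, 152.0, 33.0]
2 [-10.5, 12.5, 0.1] [0.0, 0.0, 0.0] [426.0, 152.0, 17.0]
== 52
[0.0, 0.0, 0.0, 0.0, 0.0] [[174.0, 40.0, 92.0], [174.0, 35.0, 92.0], [173.0, 29.0, 93.0], [171.0, 24.0, 94.0], [169.0, 18.0, 97.0]] [-8.0, 17.0, 139.0, 169.0, 18.0, 97.0]
[0.0, 0.0, 0.0, 0.0, 0.0, 0.0, 0.0, 0.0, 0.0, 0.0] [[169.0, 18.0, 97.0], [177.0, 18.0, 92.0], [185.0, 18.0, 87.0], [194.0, 18.0, 82.0], [203.0, 18.0, 76.0], [213.0, 18.0, 71.0], [222.0, 19.0, 65.0], [232.0, 20.0, 60.0], [241.0, 21.0, 55.0], [250.0, 22.0, 51.0]] [33.0, 12.0, 144.0, 250.0, 22.0, 51.0]
[0.0, 0.0, 0.0, 0.0] [[250.0, 22.0, 51.0], [241.0, 24.0, 60.0], [233.0, 26.0, 68.0], [227.0, 29.0, 76.0]] [33.0, 21.0, 147.0, 227.0, 29.0, 76.0]
```

```bash
python3 -m handwheel '[[1,[-1.5,-20.4,0.1],[0,0,2.1]],[1,[-2.2,-20.3,0.1],[0,0,2.1]],[1,[-3,-20.2,0],[0,0,2.1]],[1,[-3.7,-20.1,0],[0,0,2.1]],[1,[-10.7,-9.6,21.2],[0.1,-0.1,0.3]],[1,[-10.7,-9.6,21.3],[0.1,-0.1,0.3]],[1,[-10.7,-9.5,21.3],[0.1,-0.1,0.3]],[1,[-10.7,-9.4,21.3],[0.1,-0.1,0.3]],[1,[-10.7,-9.3,21.4],[0.1,-0.1,0.3]],[1,[-10.7,-9.2,21.4],[0.1,-0.1,0.3]]]';python3 log.py
python3 - <<'E'
from ik import *
q,p,Rc=cur();H2=(np.array([426,152,66.]),Rtool(51,-1.7,270))
P=path_pose(p,Rc,*H2,4);rows(P);print(follow(P,q)[-1])
P=path_pose(*H2,H2[0]-[0,0,49],H2[1],4);rows(P)
E
```

```text
time_s: 34.28
ee_pos: [464.6, 86.3, 66.8]
ee_rot: [-89.7, -40.1, -2.5]
force: [0.2, 1.2, -0.3]
gripper_width: 91.3
[ 18.2  12.5 144.9 220.   20.2  67.8] [464.6  86.3  66.8] [-89.7 -40.1  -2.5] [ 0.2  1.2 -0.3] 91.3 34.2833
0 [-8.0, -6.4, 16.0] [0.0, -0.1, 0.3] [455.0, 103.0, 67.0]
1 [-8.0, -6.4, 16.0] [0.0, -0.1, 0.3] [445.0, 119.0, 66.0]
2 [-8.0, -6.3, 16.1] [0.0, -0.1, 0.3] [436.0, 136.0, 66.0]
3 [-8.0, -6.3, 16.1] [0.0, -0.1, 0.3] [426.0, 152.0, 66.0]
(0.0, [34.0, 12.0, 144.0, 247.0, 24.0, 54.0])
0 [-7.7, 9.5, 0.0] [0.0, 0.0, 0.0] [426.0, 152.0, 54.0]
1 [-7.7, 9.5, 0.0] [0.0, 0.0, 0.0] [426.0, 152.0, 42.0]
2 [-7.7, 9.5, 0.0] [0.0, 0.0, 0.0] [426.0, 152.0, 29.0]
3 [-7.7, 9.5, 0.0] [0.0, 0.0, 0.0] [426.0, 152.0, 17.0]
```

```bash
python3 -m handwheel '[[1,[-8,-6.4,16],[0,-0.1,0.3]],[1,[-8,-6.4,16],[0,-0.1,0.3]],[1,[-8,-6.3,16.1],[0,-0.1,0.3]],[1,[-8,-6.3,16.1],[0,-0.1,0.3]],[1,[0,0,0],[0,0,0]],[1,[0,0,0],[0,0,0]],[1,[0,0,0],[0,0,0]],[1,[0,0,0],[0,0,0]],[1,[0,0,0],[0,0,0]],[1,[0,0,0],[0,0,0]]]';python3 log.py
python3 - <<'E'
from ov import *
im,T=wgrab();im=im.copy()
for P in BLOCK: draw(im,wproj(T,place(dense(P),[437.6,152.,-.03])))
cv2.imwrite("pics/w_p.png",im[:,:,::-1])
cv2.imwrite("pics/side_p.png",cv2.resize(env.grab_frame("side")[140:360,240:500][:,:,::-1],None,fx=2.5,fy=2.5,interpolation=2))
E
```

```text
time_s: 35.12
ee_pos: [427.2, 150.5, 66.0]
ee_rot: [-90.0, -38.9, -2.0]
force: [-0.3, 0.5, 0.0]
gripper_width: 91.4
[ 33.7  12.  144.3 247.   23.5  54. ] [427.2 150.5  66. ] [-90.  -38.9  -2. ] [-0.3  0.5  0. ] 91.4 35.1167
```

View pics/w_p.png

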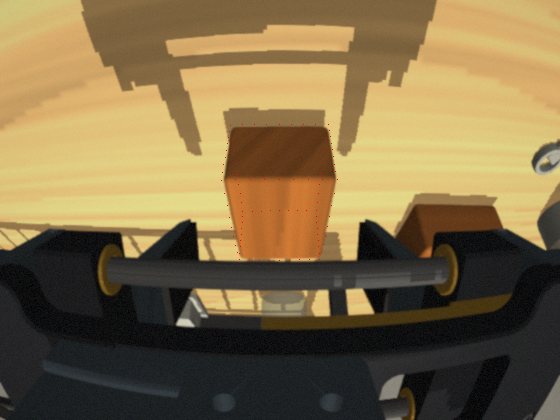

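View pics/side_p.png

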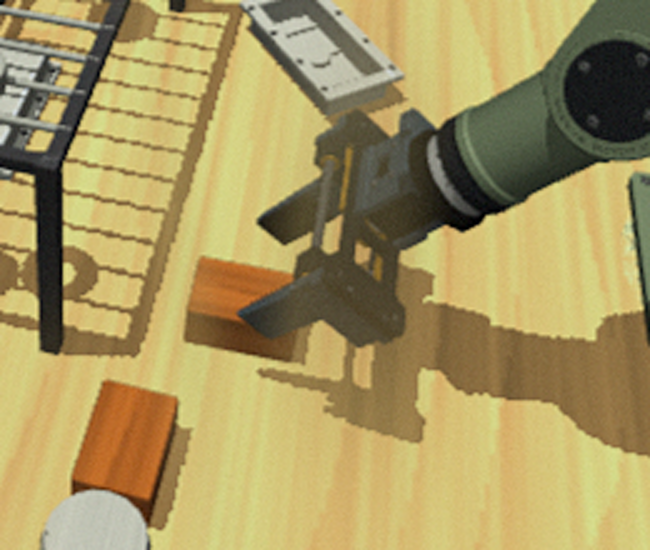

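```bash
python3 -m handwheel '[[1,[-7.7,9.5,0],[0,0,0]],[1,[-7.7,9.5,0],[0,0,0]],[1,[-7.7,9.5,0.5],[0,0,0]],[1,[-7.7,9.5,0.5],[0,0,0]],[1,[0,0,0],[0,0,0]],[0.5,[0,0,0],[0,0,0]],[0.5,[0,0,0],[0,0,0]],[0.5,[0,0,0],[0,0,0]],[0.5,[0,0,0],[0,0,0]],[0.5,[0,0,0],[0,0,0]]]' 25;python3 log.py
```

```text
time_s: 36.05
ee_pos: [427.1, 152.5, 17.7]
ee_rot: [-89.9, -39.0, -2.0]
force: [-1.0, -1.9, -0.5]
gripper_width: 60.9
[ 34.   21.  147.9 226.4  30.6  77.3] [427.1 152.5  17.7] [-89.9 -39.   -2. ] [-1.  -1.9 -0.5] 60.9 36.05
```

```bash
python3 - <<'E'
from ik import *
q,p,Rc=cur()
R=Rtool(51,-3.1,270);pu=p+[0,0,14]
rows(path_pose(p,Rc,pu,Rc,2))
A=(np.array([560,-44,31.7]),R);P=path_pose(pu,Rc,*A,8);rows(P);F=follow(P,q);print([f[0] for f in F],[f[1][3:] for f in F])
B=(np.array([598.5,-46,31.7]),R);rows(path_pose(*A,*B,2));print(follow([B],np.array(F[-1][1])))
E
```

```text
0 [4.4, -5.4, 0.0] [0.0, 0.0, 0.0] [427.0, 152.0, 25.0]
1 [4.4, -5.4, 0.0] [0.0, 0.0, 0.0] [427.0, 152.0, 32.0]
0 [13.6, 11.0, -24.0] [-0.1, 0.1, 0.0] [444.0, 128.0, 32.0]
1 [13.6, 11.0, -23.9] [-0.1, 0.1, 0.0] [460.0, 103.0, 32.0]
2 [13.6, 11.0, -23.9] [-0.1, 0.1, 0.0] [477.0, 79.0, 32.0]
3 [13.7, 11.1, -23.9] [-0.1, 0.1, 0.0] [494.0, 54.0, 32.0]
4 [13.7, 11.1, -23.8] [-0.1, 0.1, 0.0] [510.0, 30.0, 32.0]
5 [13.8, 11.2, -23.8] [-0.1, 0.1, 0.0] [527.0, 5.0, 32.0]
6 [13.8, 11.2, -23.7] [-0.1, 0.1, 0.0] [543.0, -19.0, 32.0]
7 [13.9, 11.2, -23.7] [-0.1, 0.1, 0.0] [560.0, -44.0, 32.0]
[0.0, 0.0, 0.0, 0.0, 0.0, 0.0, 0.0, 0.0, 0.0] [[231.0, 28.0, 72.0], [224.0, 27.0, 74.0], [216.0, 26.0, 76.0], [208.0, 24.0, 78.0], [201.0, 23.0, 81.0], [194.0, 22.0, 83.0], [186.0, 20.0, 87.0], [179.0, 19.0, 91.0], [171.0, 18.0, 95.0]]
0 [15.0, 12.1, 0.0] [0.0, 0.0, 0.0] [579.0, -45.0, 32.0]
1 [15.0, 12.1, 0.0] [0.0, 0.0, 0.0] [598.0, -46.0, 32.0]
[(0.0, [-7.0, 24.0, 132.0, 171.0, 14.0, 96.0])]
```

```bash
python3 -m handwheel '[[0.5,[4.4,-5.4,0],[0,0,0]],[0.5,[4.4,-5.4,0],[0,0,0]],[0.5,[13.6,11,-24],[-0.1,0.1,0]],[0.5,[13.6,11,-23.9],[-0.1,0.1,0]],[0.5,[13.6,11,-23.9],[-0.1,0.1,0]],[0.5,[13.7,11.1,-23.9],[-0.1,0.1,0]],[0.5,[13.7,11.1,-23.8],[-0.1,0.1,0]],[0.5,[13.8,11.2,-23.8],[-0.1,0.1,0]],[0.5,[13.8,11.2,-23.7],[-0.1,0.1,0]],[0.5,[13.9,11.2,-23.7],[-0.1,0.1,0]]]';python3 log.py; python3 - <<'E'
from ov import *
im,T=wgrab();im=im.copy()
cv2.imwrite("pics/w_q.png",im[:,:,::-1])
from ik import *
q,p,Rc=cur();rows(path_pose(p,Rc,np.array([598.5,-46,31.7]),Rtool(51,-3.1,270),3))
E
```

```text
time_s: 36.88
ee_pos: [559.7, -45.8, 30.8]
ee_rot: [-90.2, -38.8, -3.0]
force: [0.9, 0.7, -1.1]
gripper_width: 59.7
[ -7.4  21.9 136.5 171.3  17.4  94.8] [559.7 -45.8  30.8] [-90.2 -38.8  -3. ] [ 0.9  0.7 -1.1] 59.7 36.8833
0 [8.4, 7.3, 1.8] [0.1, -0.0, 0.1] [576.0, -48.0, 32.0]
1 [8.4, 7.3, 1.7] [0.1, -0.0, 0.1] [587.0, -47.0, 32.0]
2 [8.4, 7.3, 1.7] [0.1, -0.0, 0.1] [598.0, -46.0, 32.0]
```

View pics/w_q.png

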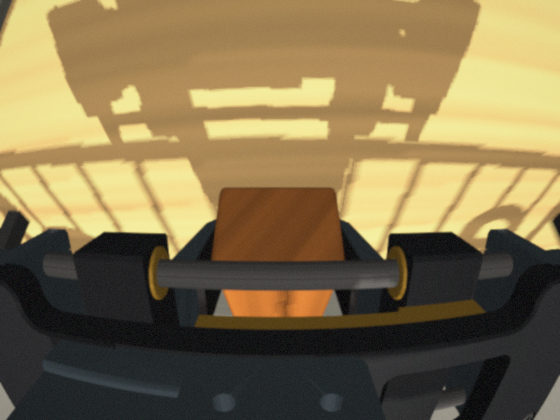

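```bash
python3 -m handwheel '[[0.5,[8.4,6.7,0.6],[0,0,0]],[0.5,[8.4,6.7,0.6],[0,0,0]],[0.5,[8.4,6.7,0.6],[0,0,0]],[0.5,[0,0,0],[0,0,0]],[0.5,[-2.9,3.6,0],[0,0,0]],[0.5,[-2.9,3.6,0],[0,0,0]],[0.5,[-2.5,3.1,0],[0,0,0]],[0.5,[0,0,0],[0,0,0]],[0.5,[0,0,0],[0,0,0]],[0.5,[0,0,0],[0,0,0]]]';python3 log.py
python3 - <<'E'
from ov import *
cv2.imwrite("pics/side_r.png",cv2.resize(env.grab_frame("side")[100:280,160:400][:,:,::-1],None,fx=3.2,fy=3.2,interpolation=2))
cv2.imwrite("pics/scene_r.png",cv2.resize(env.grab_frame("scene")[80:260,160:400][:,:,::-1],None,fx=3.2,fy=3.2,interpolation=2))
p,R=pose();print(R.inv().apply([np.cos(.054),-np.sin(.054),0]).round(3))
E
```

```text
time_s: 37.77
ee_pos: [591.6, -43.8, 17.4]
ee_rot: [-90.2, -38.9, -2.9]
force: [1.0, 0.2, -1.1]
gripper_width: 59.8
[ -6.5  25.2 133.1 172.9  17.3  94. ] [591.6 -43.8  17.4] [-90.2 -38.9  -2.9] [ 1.   0.2 -1.1] 59.8 37.7667
[ 0.778  0.628 -0.001]
```

View pics/scene_r.png

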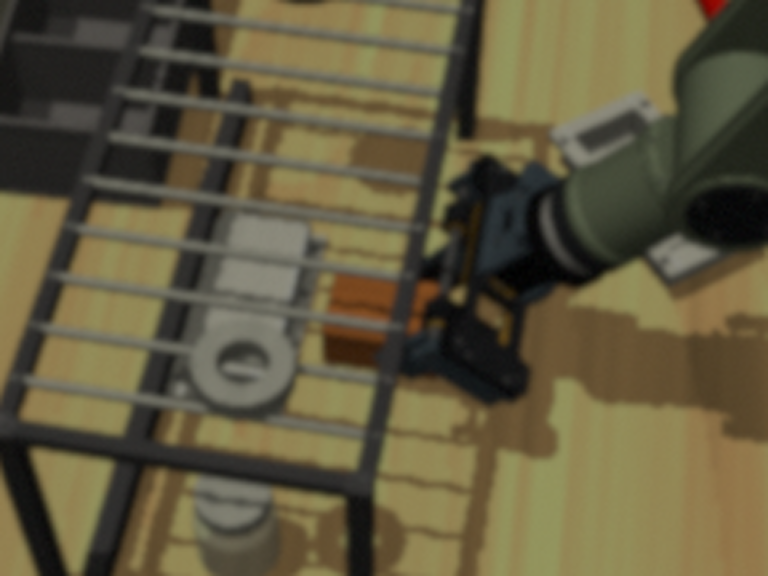

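View pics/side_r.png

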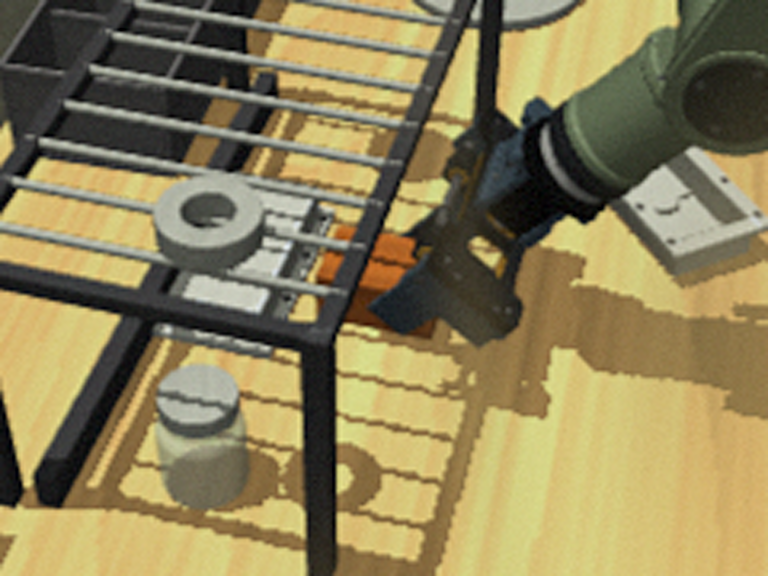

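```bash
python3 -m handwheel '[[0.5,[3.9,3.1,-0.5],[0,0,0]],[0.5,[3.9,3.1,-0.5],[0,0,0]],[0.5,[3.9,3.1,-0.5],[0,0.1,0]],[0.5,[1.2,0.9,0],[0,0.1,0]],[0.5,[0,0,0],[0,0,0]],[0.5,[0,0,0],[0,0,0]],[0.5,[0,0,0],[0,0,0]],[0.5,[0,0,0],[0,0,0]],[0.5,[0,0,0],[0,0,0]],[0.5,[0,0,0],[0,0,0]]]';python3 log.py
python3 -m handwheel '[[0.5,[1.2,0.9,0],[0,0,0]],[0.5,[1.2,0.9,0],[0,0,0]],[0.5,[0,0,0],[0,0,0]],[0.5,[0,0,0],[0,0,0]],[0.5,[0,0,0],[0,0,0]],[0.5,[0,0,0],[0,0,0]],[0.5,[0,0,0],[0,0,0]],[0.5,[0,0,0],[0,0,0]],[0.5,[0,0,0],[0,0,0]],[0.5,[0,0,0],[0,0,0]]]';python3 log.py
```

```text
time_s: 38.7
ee_pos: [608.4, -46.4, 18.2]
ee_rot: [-90.0, -38.9, -3.2]
force: [0.1, 0.4, -1.6]
gripper_width: 59.6
[ -6.6  25.9 131.  172.1  15.9  94.9] [608.4 -46.4  18.2] [-90.  -38.9  -3.2] [ 0.1  0.4 -1.6] 59.6 38.7
time_s: 39.53
ee_pos: [611.0, -46.5, 17.9]
ee_rot: [-90.0, -38.9, -3.2]
force: [-3.1, 0.3, -1.9]
gripper_width: 59.7
[ -6.6  26.  130.6 172.   15.6  95. ] [611.  -46.5  17.9] [-90.  -38.9  -3.2] [-3.1  0.3 -1.9] 59.7 39.5333
```

```bash
python3 -m handwheel '[[0.5,[-0.6,0.8,0],[0,0,0]],[0.5,[1,0.8,0],[0,0,0]],[0.5,[0,0,0],[0,0,0]],[0.5,[0,0,0],[0,0,0]],[0.5,[0,0,0],[0,0,0]],[0.5,[0,0,0],[0,0,0]],[0.5,[0,0,0],[0,0,0]],[0.5,[0,0,0],[0,0,0]],[0.5,[0,0,0],[0,0,0]],[0.5,[0,0,0],[0,0,0]]]';python3 log.py
python3 -m handwheel '[[0.8,[0,0,0],[0,0,0]],[0.9,[0,0,0],[0,0,0]],[1,[0,0,0],[0,0,0]],[1,[0,0,0],[0,0,0]],[1,[0,0,0],[0,0,0]],[1,[0,0,0],[0,0,0]],[1,[0,0,0],[0,0,0]],[1,[0,0,0],[0,0,0]],[1,[-4,-3,0],[0,0,0]],[1,[-8,-6.5,0],[0,0,0]]]';python3 log.py
```

```text
time_s: 40.37
ee_pos: [611.1, -46.5, 17.3]
ee_rot: [-90.0, -38.8, -3.2]
force: [-12.7, 0.3, 7.2]
gripper_width: 59.7
[ -6.6  26.1 130.6 172.1  15.6  95. ] [611.1 -46.5  17.3] [-90.  -38.8  -3.2] [-12.7   0.3   7.2] 59.7 40.3667
time_s: 41.2
ee_pos: [598.4, -45.8, 17.6]
ee_rot: [-90.0, -39.1, -3.2]
force: [0.2, -0.8, 0.4]
gripper_width: 91.3
[ -6.7  25.6 132.4 172.4  17.1  94.5] [598.4 -45.8  17.6] [-90.  -39.1  -3.2] [ 0.2 -0.8  0.4] 91.3 41.2
```

```bash
python3 -m handwheel '[[1,[-8,-6.5,0],[0,0,0]],[1,[0,-20,0],[0,0,0]],[1,[0,-25,0],[0,0,0]],[1,[0,-25,0],[0,0,0]],[1,[0,-25,0],[0,0,0]],[1,[0,-20,0],[0,0,0]],[1,[0,0,0],[0,0,0]],[1,[0,0,0],[0,0,0]],[1,[0,0,0],[0,0,0]],[1,[0,0,0],[0,0,0]]]';python3 log.py
python3 - <<'E'
from ov import *
for n in ("scene","side"):
    im=env.grab_frame(n).copy();raw=im.copy()
    for P in COVERD: draw(im,proj(n,place(dense(P),[711.,-52.3,-.054])))
    for P in BLOCK: draw(im,proj(n,place(dense(P),[621.3,-47.3,-.055])),(0,0,255))
    c=np.hstack([raw[100:260,170:330],im[100:260,170:330]])
    cv2.imwrite(f"pics/{n}_s.png",cv2.resize(c[:,:,::-1],None,fx=2.5,fy=3.5,interpolation=2))
im,T=wgrab();cv2.imwrite("pics/w_s.png",im[:,:,::-1])
E
```

```text
time_s: 42.03
ee_pos: [517.1, -40.8, 103.1]
ee_rot: [-89.9, -38.8, -3.2]
force: [0.5, 1.3, 0.2]
gripper_width: 91.2
[ -7.6   9.3 136.7 148.6   5.5 117.9] [517.1 -40.8 103.1] [-89.9 -38.8  -3.2] [0.5 1.3 0.2] 91.2 42.0333
```

View pics/scene_s.png

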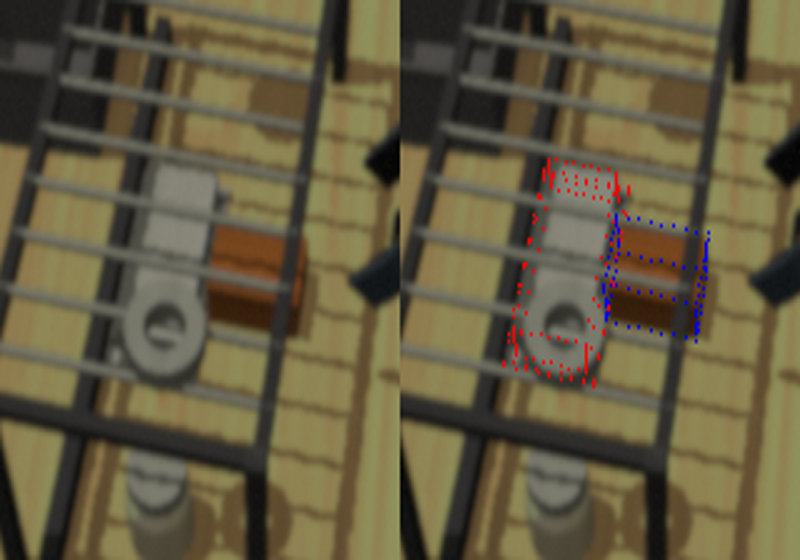

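View pics/side_s.png

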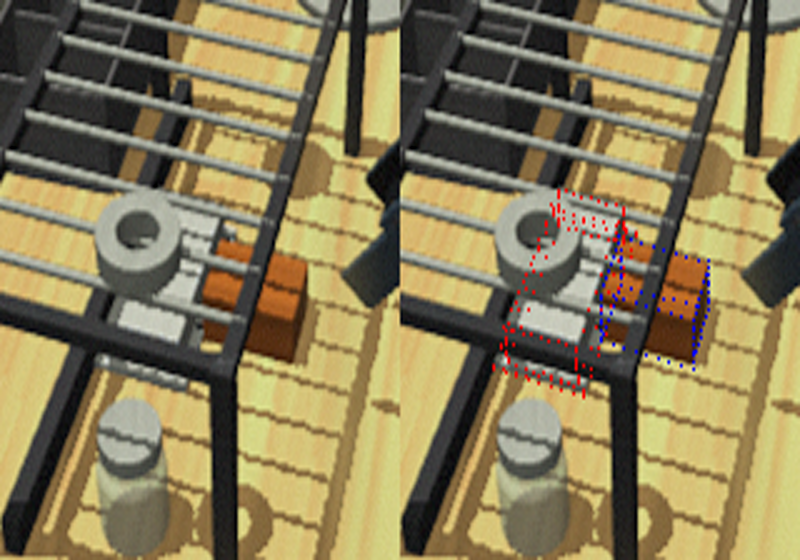

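View pics/w_s.png

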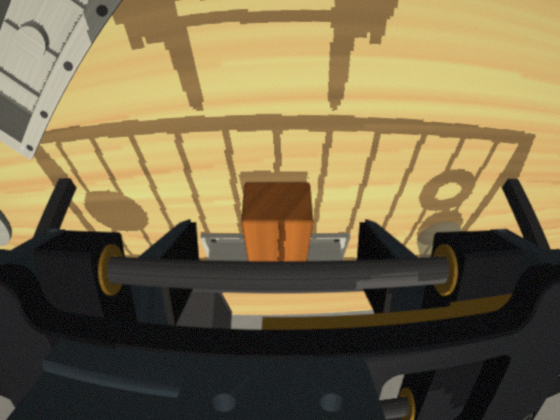

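```bash
python3 - <<'E'
from ov import *
im,T=wgrab();ms=env.masks_of("wrist","block")
for m in ms: print(m['p'],m['location'])
b=min(ms,key=lambda m:abs(m['location'][0]-277)+abs(m['location'][1]-220))['region'];v=np.zeros((420,560),bool);v[:252,205:350]=True
f=wfit(BLOCK,[(T,b&v,v)],[621,-47,-.055]);print(f)
print("flange edge corners", wplane(T,(204,235),6).round(1),wplane(T,(348,235),6).round(1))
im=im.copy()
for P in COVERD: draw(im,wproj(T,place(dense(P),[711.,-52.3,-.054])))
for P in BLOCK: draw(im,wproj(T,place(dense(P),f[0])),(0,0,255))
cv2.imwrite("pics/w_t.png",cv2.resize(im[150:300,170:390][:,:,::-1],None,fx=3.5,fy=3.5,interpolation=2))
E
```

```text
0.96 [278.1, 221.5]
(array([ 6.24272661e+02, -4.68114910e+01, -6.91367581e-02]), np.float64(0.02045683024337783))
flange edge corners [ 657.4 -129.8    6. ] [666.7  30.8   6. ]
```

View pics/w_t.png

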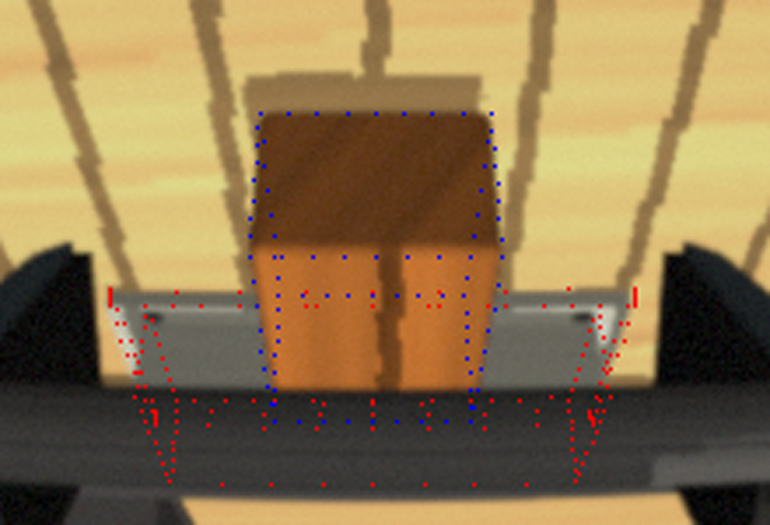

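```bash
python3 - <<'E'
from workcell import env
print(env.state()['force'].round(1),env.state()['time_s']);print(env.job_done())
E
```

```text
[-0.2 -0.4  0.1] 42.2833
the job is handed in; nothing more can be done
None
```

I handed the job in at about 42 s. The cover sits flat on its flange, open side down, against the rear rail. The block is flat and lengthways in front of its middle, with its end against the flange. No verdict was reported.

**What I did:** I set the block aside, then hooked one fingertip under the near flange and turned the cover over under the rack. I pushed it back square with both fingertips, then regripped the block and slid it up to the cover.

**First try:** The cover was nearly upright when I backed the fingers out, and it fell back onto its base. It stayed within about 2 mm of where it started, and the second lift carried it over in one continuous push.

**Last checks:**
- **Against the rail:** The push met about 14 N at the depth worked out for the rail. The cover is square to the rack within about half a degree by the wrist camera.
- **Block against the cover:** The block was pressed up with about 13 N, then released. In the wrist picture it is within 1–2 mm of the middle and shows no gap I could measure.
- **Hand clear:** The wrist force was near zero at the end, with the open hand well clear.

**Disagreements:**
- **Camera fits:** The scene and side cameras differed by a few millimetres, so I relied on the wrist camera. Its fit of the block's end came out about 3 mm past the flange edge and about 0.9° askew, with part of the view hidden by the gripper. I relied on the contact force instead.
- **Block under the rack:** The task says about half the block ends up under the rack. With the cover at the rail, nearly all of it does, because the flange edge is about 100 mm behind the front edge.

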